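# Load the laser-cleaning carriage and set it under the head

## Task

Get this batch of steel balls ready for laser cleaning: release the red clamp lever, slide the carriage until its orange pointer lines up with the green mark and lock the clamp, then tip the ball out of every cup that has one into the blue tray. With the balls in the tray, release the clamp again, slide the carriage under the laser head until the pointer lines up with the red mark, and lock it fully. Finish with all the cups standing upright on the black mat, and do not disturb the bottle or the pen pot.

Things in the scene. Friction and masses are not known exactly. Their poses are not given: they have to be found in the camera images.
- carriage (a joint): position of the carriage along the rail, m. The rail runs along the station's own y (about world y, yaw up to 0.06 rad); a larger value is farther to +y, 0.39 m travel (-0.33 to 0.06). It slides against about 7 N of friction when the clamp is released and is braked while the clamp value is below about 0.35.
- clamp (a joint): angle of the clamp lever (rides on the carriage), rad, about the vertical axis at clamp_pivot. 0 = locked (end stop), lever along the rail to +y; grows counter-clockwise from above to 1.4 = released (end stop), lever across the rail towards the robot (-x). Stays where left. Below about 0.35 it brakes the carriage (holds about 25 N) and needs up to 10 N at the knob; above that about 1 N.
- clamp_knob (a point): centre of the graspable part of the red upright knob at the end of the clamp lever: vertical cylinder, diameter 16 mm, top 20 mm above this point, lever arm below it from 18 mm under this point. 65 mm from clamp_pivot. Can be pinched from above; turn the hand along with the lever, or a tight grip drags the carriage off its mark.
- clamp_pivot (a point): point on the vertical axis of the clamp lever, at the knob's height (88 mm above the table); the hub below it is 30 mm across and ends 16 mm under this point. It moves with the carriage.
- push_post (a point): centre of the graspable part of the black upright post fixed on the carriage, by which the carriage is slid: diameter 20 mm, top 18 mm above this point, carriage deck 42 mm below. It stands 65 mm from clamp_pivot towards the tray and 135 mm from the tray centre (tray centre to post is the station's +y).
- tray_floor (a point): centre of the inner floor of the blue sunken tray on the carriage. Inside 110 mm (x) by 90 mm (y), walls 5 mm thick that rise 39 mm above this point; its axes are the station's: y along the rail. The floor is about 51 mm above the table. Under the laser head the lens ring's lower face is 130 mm above the table, 40 mm over the walls.
- pointer (a point): the orange pointer (14 mm long, 6 mm wide tab sticking out) on the robot-side edge of the carriage, level with the tray's centre (68 mm from it towards -x). It slides past the two marks.
- mark_green: green block, 16 x 16 x 30 mm, standing on the base plate beside the rail: the loading mark. Origin under its centre, y along the rail. The pointer is lined up when it is level with this along y (pointer y = mark y in the mark's frame). Fixed.
- mark_red: red block, 16 x 16 x 30 mm, like the green one: the working mark, under the laser head at the -y end of the rail. Origin under its centre, y along the rail. Fixed.
- mat: black rubber mat where the cups live, 120 x 540 x 2 mm (x, y, z), origin at the centre of its underside. Fixed.
- cup1_mid (a point): yellow open scoop cup, 80 g: flat upright side walls (outer width 46 mm along y, 50 mm high, from x -52 to +30 mm), upright back at +x, front sloping out at 45 deg to a pouring lip at -x (52 mm to -x, 22 mm up). This point is midway between the side walls, 25 mm above the underside; z up. Grasp across the side walls; a ball rolls out over the lip at 65 deg or more of tilt, lip down.
- cup2_mid (a point): yellow open scoop cup, 80 g: flat upright side walls (outer width 46 mm along y, 50 mm high, from x -52 to +30 mm), upright back at +x, front sloping out at 45 deg to a pouring lip at -x (52 mm to -x, 22 mm up). This point is midway between the side walls, 25 mm above the underside; z up. Grasp across the side walls; a ball rolls out over the lip at 65 deg or more of tilt, lip down.
- cup3_mid (a point): yellow open scoop cup, 80 g: flat upright side walls (outer width 46 mm along y, 50 mm high, from x -52 to +30 mm), upright back at +x, front sloping out at 45 deg to a pouring lip at -x (52 mm to -x, 22 mm up). This point is midway between the side walls, 25 mm above the underside; z up. Grasp across the side walls; a ball rolls out over the lip at 65 deg or more of tilt, lip down.
- cup4_mid (a point): yellow open scoop cup, 80 g: flat upright side walls (outer width 46 mm along y, 50 mm high, from x -52 to +30 mm), upright back at +x, front sloping out at 45 deg to a pouring lip at -x (52 mm to -x, 22 mm up). This point is midway between the side walls, 25 mm above the underside; z up. Grasp across the side walls; a ball rolls out over the lip at 65 deg or more of tilt, lip down.
- ball1_center (a point): centre of a dark steel ball, diameter 22 mm, 44 g; it starts in one of the cups, or is absent (None), then that cup is empty.
- ball2_center (a point): centre of a dark steel ball, diameter 22 mm, 44 g; it starts in one of the cups, or is absent (None), then that cup is empty.
- ball3_center (a point): centre of a dark steel ball, diameter 22 mm, 44 g; it starts in one of the cups, or is absent (None), then that cup is empty.
- ball4_center (a point): centre of a dark steel ball, diameter 22 mm, 44 g; it starts in one of the cups, or is absent (None), then that cup is empty.
- bottle_mid (a point): centre (half-way up) of a brown closed bottle, diameter 72 mm, about 170 mm high. Leave alone.
- pen_pot: dark square pen pot with pens, 75 x 75 x 95 mm (pens to 150 mm), origin under its centre. Leave alone.
There are look-alikes about, which are no part of the job. What is shaped like the part that bears cup1_mid but pink is not meant. Leave any purple look-alike of the part that bears cup4_mid alone.

How it is judged:
By the outcome, as a careful person would: the job done as asked, in the order asked, and still so for the second after the job is handed in, with the robot touching nothing.
Of ball1, ball2, ball3, ball4 only 2 to 4 are there at a start; the rules pass over those that are not, and their reading is None.
At some moment in a run one of cup1, cup2, cup3, cup4 may be knocked a few centimetres aside while the robot is not near it.
It also fails if it takes over 210 s, if anything falls off the work surface, if the arm or the gripper's body presses on something with over 40 N, if the wrist force passes 120 N, or if a joint passes its speed limit or range.

## Robot

A 6-joint arm with a two-finger parallel gripper is mounted at the origin on the work surface. World frame = base frame: x ahead of the robot, y to its left, z up, the work surface at z = 0. Lengths are in m, angles in rad, forces in N, time in s.
With the tool pointing down it reaches from about 0.275 to 0.875 m from the base axis. Payload 12.5 kg.
Tool frame: the origin (TCP) lies midway between the tips of the shut fingers; the grasp point (between the pads) lies 19 mm behind it; z points along the fingers, y is the direction in which the jaws open and shut (so a half turn about z gives the same grasp; the last joint's range is limited). The gripper opens to 85 mm and grips with 20 to 120 N. Pads are 22 mm wide; open, the fingers measure 114 mm over their backs; the gripper's body (76 mm by 85 mm) begins 54 mm behind the grasp point. The pads swing forward as they close: fully open they stand 13 mm farther back than shut.
Start: joints at [1.131, 0.351, 1.652, -0, 1.139, -0.085], TCP at [0.191, 0.516, 0.231] pointing down, gripper open.
Joint ranges: [-2.75, 2.75], [-0.79, 2.1], [0.01, 2.65], [-1.57, 4.71], [0.07, 3.14], [-2.87, 2.87]. Speed limits (rad/s): [2.22, 2.22, 2.79, 3.14, 3.14, 3.14].

## Interface

Orientations are given as a rotation vector (axis times angle).
In Python, from rig import robot gives the robot as it stands. The module is installed in compiled form; this text tells all that it offers.
- The arm moves only by the tool step_arm, never from a script. Its arguments are lists of equal length, an entry for each row: "xyz": the shift along the tool's x, y, z in mm, a list of three; "turn": the turn, a rotation vector about the tool's x, y, z in rad, a list of three. A call has 1 to 10 rows; each row is the pose to reach, as a shift and turn from the pose commanded when the call began, along the tool's axes at that moment; what a row does not reach only later rows make up. A row lasts 1/12 s, in which the tool goes at most 41.7 mm and 7.16 degrees, less where a joint would pass 70% of its speed; a pose out of reach is approached as far as the arm can. A call with a gripper value outside its range is refused whole. "grip" is the opening, from 0 (shut) to 1 (fully open), set as the call begins (left out, the last holds). The fingers move at their own pace and stop on an object; the grip force is fixed at half the most. Time passes only in rows, so rows that repeat a pose let the fingers close. It gives the time, the measured TCP pose, the force and the opening at its end, in the units of the state.
- robot.sense(): the state, without advancing time (a new reading comes with each control period).
- robot.get_image(name): name is "side" or "top"; returns a dict with "pixels" (420x560x3 uint8, red, green, blue), "depth" (420x560 float32, m along the optical axis (not along the pixel's ray), 0 where there is no reading), "mtx" (3x3 intrinsics, pixels), "k1" (the pictures are not rectified: a ray, as slopes to the right and down, at radius r is drawn at 1 + k1 r^2 times it, then the intrinsics apply), "eye" and "attitude" of the camera in the world. Camera axes: x right, y down, z forward; pixel columns grow to the right and rows downward; lengths in m; the calibration is good to about 2 mm. A picture is of the moment at which its call begins.
- robot.hand_in(): hands the job in, once; it reports no verdict.
Trained networks look in the newest picture that a camera, given by its name, has taken for a name from the list of things; names that differ only in an ending like _2 or _b are one class to them, and where a whole thing is asked for, a point or a joint stands for the part that bears it (a point fixed in the world has none). Each returns a list of dicts, best first, with "conf" (0 to 1); they miss things now and then, are a little off and sometimes report something else, mostly with a low value. They report only what shows in the picture. A call takes as long as a camera call. They do not tell look-alikes from the thing itself.
- robot.boxes_of(label, camera): "pixel" ([column, row] in pixels, amid what is visible of it).
- robot.masks_of(label, camera): "mask" (420x560 bool, what is visible of it) and "pixel" ([column, row] in pixels, amid what is visible of it).
- robot.pinpoint(label, camera): "pixel" ([column, row] in pixels: a listed point, or the origin of a listed thing).
The state is a dict: "clock": time; "joints": joint angles; "joint_velocities": joint speeds; "effort": joint torques, N m; "tool_pos": TCP position; "tool_rot": TCP orientation; "ft_force": force on the tool from outside, world axes, zero at the start; "ft_torque": the same for the moment, N m; "finger_gap": opening from 0.0 (shut) to 1.0 (fully open).
Only numpy, scipy, OpenCV 4.12 (cv2) and the standard library are available. Lean on these libraries where they do the work, as an engineer would, in place of code of your own. Each camera call takes 0.05 s, during which the arm holds its last target.

## Working session

There is one attempt and no reset: what is moved stays moved. The work goes in short steps, Python scripts to look and compute and a tool call to move; the robot and the scene stay as the last step left them, time stands still between calls to the robot, and variables do not carry over. Pictures are saved under pics/ and viewed, and the job is handed in when it is done.

Besides the shell and the picture viewer there is one more tool, called in YAML: its name, and indented under it one key for each argument. step_arm: Moves the arm, as the interface text tells. Its arguments: {"type":"object","properties":{"xyz":{"type":"array","items":{"type":"array","items":{"type":"number"}}},"turn":{"type":"array","items":{"type":"array","items":{"type":"number"}}},"grip":{"type":"number"}},"required":["xyz","turn"]}

```bash
mkdir -p pics; cat > h.py <<'E'
import numpy as np, cv2
from scipy.spatial.transform import Rotation as R
from rig import robot
def att(im):
    a=np.array(im["attitude"],float)
    return a if a.shape==(3,3) else R.from_rotvec(a).as_matrix()
def ray(im,p):
    K=np.array(im["mtx"]);d=cv2.undistortPoints(np.array([[p]],float),K,np.array([im["k1"],0,0,0,0.]))[0,0]
    return np.array(im["eye"]),att(im)@np.array([d[0],d[1],1.])
def atz(im,p,z):
    e,d=ray(im,p);t=(z-e[2])/d[2];return e+t*d
def dep(im,p):
    e,d=ray(im,p);c,r=int(round(p[0])),int(round(p[1]))
    w=im["depth"][max(r-1,0):r+2,max(c-1,0):c+2];w=w[w>0]
    return e+np.median(w)*d if len(w) else None
def proj(im,P):
    v=att(im).T@(np.array(P)-np.array(im["eye"]));s=v[:2]/v[2];s=s*(1+im["k1"]*(s@s));K=np.array(im["mtx"])
    return K[:2,:2]@s+K[:2,2]
def save(im,n): cv2.imwrite("pics/"+n,im["pixels"][:,:,::-1])
def cloud(im):
    K=np.array(im["mtx"]);h,w=im["depth"].shape
    u,v=np.meshgrid(np.arange(w),np.arange(h));p=np.stack([u,v],-1).reshape(-1,1,2).astype(float)
    d=cv2.undistortPoints(p,K,np.array([im["k1"],0,0,0,0.]))[:,0]
    z=im["depth"].reshape(-1,1);c=np.hstack([d*z,z])@att(im).T+np.array(im["eye"])
    c[z[:,0]==0]=np.nan
    return c.reshape(h,w,3)
E
python3 - <<'E'
from h import *
for n in("top","side"):
    im=robot.get_image(n);save(im,n+"0.png");print(n,im["mtx"],im["k1"],im["eye"],im["attitude"])
    for l in("clamp_knob","clamp_pivot","push_post","tray_floor","pointer","mark_green","mark_red","mat","cup1_mid","ball1_center","bottle_mid","pen_pot"):
        for q in robot.pinpoint(l,n):
            print(l,np.round(q["pixel"],1),round(q["conf"],2),dep(im,q["pixel"]) if q["conf"]>.2 else "")
print(robot.sense())
E
```

```text
top [[470.84919472   0.         276.76516358]
 [  0.         470.84919472 200.81105154]
 [  0.           0.           1.        ]] -0.14239929758994557 [0.34000005 0.09900447 1.16883483] [-2.15554446  2.18058357 -0.13424381]
clamp_knob [273.  135.2] 0.7 [0.61981067 0.09377342 0.08202041]
clamp_pivot [303.8 126.7] 0.9 [0.64351647 0.01942524 0.06916257]
push_post [331.6 130.3] 0.98 [ 0.62535865 -0.04302916  0.10228303]
tray_floor [381.1 128.2] 0.76 [ 0.64349232 -0.17226136  0.0535501 ]
pointer [127.7 229.3] 0.75 [0.39759616 0.42067155 0.13048415]
pointer [381.6 156.2] 0.63 [ 0.57449623 -0.17177228  0.04746489]
mark_green [347.6 169.4] 0.57 [ 0.54485745 -0.08900998  0.03283705]
mark_red [426.3 163.1] 0.58 [ 0.55869893 -0.28674767  0.03808261]
mat [321.2 211.3] 0.94 [ 0.44475489 -0.02438469  0.00432832]
cup1_mid [390.7 281.8] 0.93 [ 0.26702888 -0.19441604  0.00299893]
cup1_mid [394.6 209.9] 0.58 [ 0.44426002 -0.20488269  0.02344892]
cup1_mid [275.  131.2] 0.49 [0.6224691  0.08917218 0.10847454]
cup1_mid [297.1 203.4] 0.22 [0.46342143 0.03623761 0.02084201]
ball1_center [391.6 210.1] 0.58
[... 1711 characters left out ...]
[0.57986331 0.45355422 0.02658332]
{'clock': 1.3, 'joints': array([ 1.13139677e+00,  3.50694956e-01,  1.65181189e+00, -1.81345295e-05,
        1.13908778e+00, -8.45806687e-02]), 'joint_velocities': array([ 0.00021095,  0.00120588, -0.00019072, -0.0001216 ,  0.00079647,
        0.00036123]), 'effort': array([-9.10076665e-05, -5.06026554e+01, -2.91646689e+01, -2.94485631e-05,
        6.05692258e-04,  2.88548875e-06]), 'tool_pos': array([0.19104424, 0.5157359 , 0.2312878 ]), 'tool_rot': array([ 5.54414675e-01,  3.09226972e+00, -9.68121838e-06]), 'ft_force': array([-0.84866103,  0.35935469,  0.3727629 ]), 'ft_torque': array([0.00625673, 0.01675754, 0.04977137]), 'finger_gap': 0.9989471874119095}
```

View pics/top0.png

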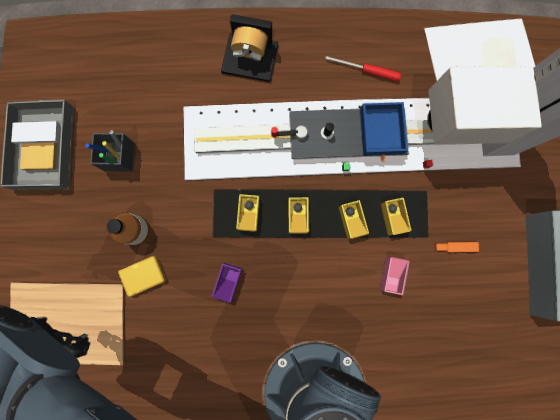

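View pics/side0.png

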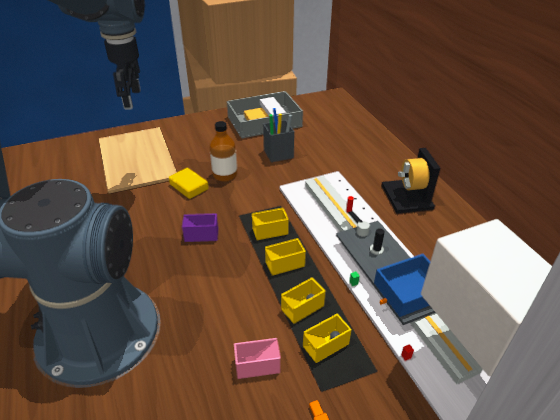

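```bash
python3 - <<'E'
from h import *
im=robot.get_image("top")
a=cv2.resize(im["pixels"][180:250,205:435,::-1],None,fx=3.4,fy=3.4,interpolation=cv2.INTER_CUBIC)
b=cv2.resize(im["pixels"][95:185,205:435,::-1],None,fx=3.4,fy=3.4,interpolation=cv2.INTER_CUBIC)
cv2.imwrite("pics/z0.png",np.vstack([b,a]))
C=cloud(im)
hsv=cv2.cvtColor(im["pixels"],cv2.COLOR_RGB2HSV)
def blob(n,m,zr):
    m=m&(C[...,2]>zr[0])&(C[...,2]<zr[1])
    k,l,s,c=cv2.connectedComponentsWithStats(m.astype(np.uint8))
    for i in range(1,k):
        if s[i,4]>8:
            P=C[l==i];print(n,s[i],np.round(c[i],1),"med",np.round(np.median(P,0),4),"min",np.round(P.min(0),4),"max",np.round(P.max(0),4))
H,S,V=hsv[...,0],hsv[...,1],hsv[...,2]
blob("green",(H>45)&(H<80)&(S>120),(0.015,.06))
blob("red",((H<6)|(H>174))&(S>150),(0.01,.15))
blob("orange",(H>7)&(H<16)&(S>170),(0.01,.08))
blob("yellow",(H>20)&(H<32)&(S>150),(0.003,.07))
blob("yellowrim",(H>20)&(H<32)&(S>120),(0.042,.07))
blob("bluerim",(H>100)&(H<125)&(S>150),(0.08,.1))
blob("bluefl",(H>100)&(H<125)&(S>150),(0.04,.06))
E
```

```text
green [111 159   4   4  11] [112.7 160.8] med [0.5731 0.4931 0.0339] min [0.5687 0.4883 0.0187] max [0.5774 0.4961 0.0558]
green [343 163   7   8  46] [345.7 166.7] med [ 0.5494 -0.0834  0.0418] min [ 0.545  -0.0913  0.0156] max [ 0.5583 -0.0765  0.048 ]
red [362  63  39  19 362] [382.   72.1] med [ 0.8016 -0.1903  0.0234] min [ 0.7814 -0.2377  0.0102] max [ 0.8296 -0.1392  0.032 ]
red [272 127   6  10  46] [274.1 131.8] med [0.6225 0.0914 0.107 ] min [0.6178 0.0841 0.0689] max [0.6331 0.0961 0.1124]
red [423 160   9   8  52] [427.5 163.2] med [ 0.5584 -0.2886  0.0409] min [ 0.5501 -0.2979  0.0179] max [ 0.5661 -0.2836  0.0495]
orange [382 155   2   6  11] [382.5 157.3] med [ 0.5715 -0.174   0.0472] min [ 0.5652 -0.1761  0.0441] max [ 0.5777 -0.172   0.0521]
orange [435 242  44  10 394] [458.3 246.5] med [ 0.3508 -0.3682  0.0162] min [ 0.3381 -0.4208  0.0102] max [ 0.3627 -0.3087  0.0234]
yellow [115 153   5   7  18] [117.2 155.8] med [0.5818 0.4756 0.0518] min [0.5777 0.4735 0.0346] max [0.5855 0.4782 0.0688]
yellow [237 195  22  37 590] [247.3 213.7] med [0.4363 0.1588 0.027 ] min 
[... 1051 characters left out ...]
422] max [ 0.4706 -0.1732  0.0574]
yellowrim [341 200  28  38 237] [355.1 221.2] med [ 0.411  -0.1033  0.0505] min [ 0.3782 -0.1304  0.042 ] max [ 0.4668 -0.0672  0.0574]
bluerim [362 103  45  51 458] [384.1 127.5] med [ 0.6375 -0.1727  0.0886] min [ 0.5755 -0.2241  0.08  ] max [ 0.6975 -0.1205  0.0956]
bluerim [ 98 146   4   5  12] [ 99.3 148. ] med [0.5944 0.5087 0.0866] min [0.5896 0.5055 0.082 ] max [0.5979 0.5109 0.0992]
bluefl [ 365  108   38   42 1377] [383.2 128.5] med [ 0.6432 -0.1777  0.0518] min [ 0.5911 -0.2217  0.045 ] max [ 0.6954 -0.1334  0.06  ]
bluefl [362 126   2  12  12] [362.2 131.5] med [ 0.6349 -0.1245  0.0552] min [ 0.6199 -0.1254  0.0481] max [ 0.6484 -0.1239  0.0592]
```

View pics/z0.png

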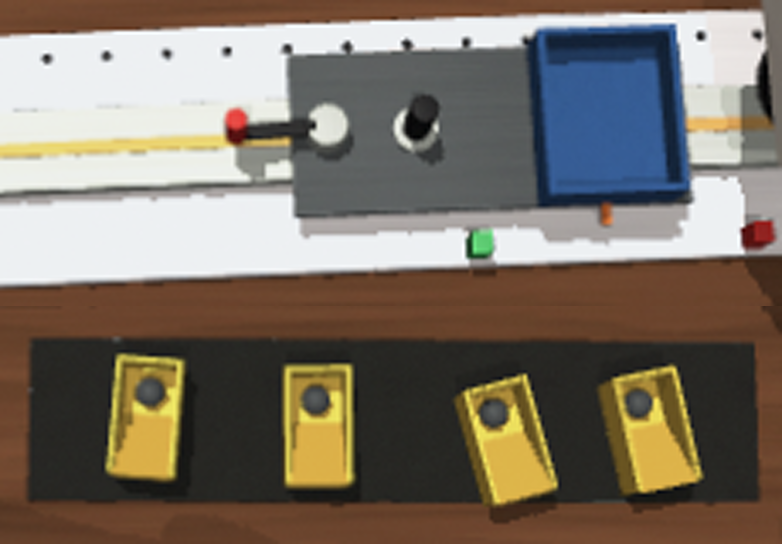

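```bash
cat >> h.py <<'E'
def tri(rs):
    A=np.zeros((3,3));b=np.zeros(3)
    for e,d in rs:
        d=d/np.linalg.norm(d);M=np.eye(3)-np.outer(d,d);A+=M;b+=M@e
    p=np.linalg.solve(A,b);return p,[np.linalg.norm((np.eye(3)-np.outer(d,d)/(d@d))@(p-e)) for e,d in rs]
E
python3 - <<'E'
from h import *
ims={}
for n in("top","side"): ims[n]=robot.get_image(n)
for l in("clamp_knob","clamp_pivot","push_post","tray_floor","pointer","mark_green","mark_red"):
    q={n:robot.pinpoint(l,n) for n in ims}
    best=None
    for a in q["top"]:
        for b in q["side"]:
            p,r=tri([ray(ims["top"],a["pixel"]),ray(ims["side"],b["pixel"])])
            if best is None or r[0]<best[1]: best=(p,r[0],a["conf"],b["conf"])
    print(l,best and (np.round(best[0],4),np.round(best[1:],3)))
im=ims["top"];C=cloud(im);hsv=cv2.cvtColor(im["pixels"],cv2.COLOR_RGB2HSV);H,S,V=hsv[...,0],hsv[...,1],hsv[...,2]
def rect(m,t):
    P=C[m][:,:2];r=cv2.minAreaRect((P*1000).astype(np.float32));print(t,m.sum(),r)
blue=(H>100)&(H<125)&(S>150)
rr=np.zeros_like(blue);rr[95:165,355:415]=1
rect(blue&rr&(C[...,2]>.086),"rim")
rect(blue&rr&(C[...,2]<.054)&(C[...,2]>.045),"floor")
# base plate robot-side edge
white=(S<40)&(V>170)
pts=[]
for c in range(190,420,6):
    col=np.where(white[140:190,c])[0]
    if len(col): 
        p=atz(im,(c,140+col.max()+.5),.018);pts.append(p[:2])
pts=np.array(pts);f=np.polyfit(pts[:,1],pts[:,0],1);res=pts[:,0]-np.polyval(f,pts[:,1]);k=abs(res)<.004;f=np.polyfit(pts[k,1],pts[k,0],1);print("edge yaw",-f[0],k.sum(),len(k))
print(C[172,250],C[172,220])
E
```

```text
clamp_knob (array([ 0.5797, -0.0238,  0.1941]), array([0.023, 0.25 , 0.79 ]))
clamp_pivot (array([0.5424, 0.1009, 0.0622]), array([0.114, 0.7  , 0.72 ]))
push_post (array([ 0.6252, -0.0456,  0.1024]), array([0.002, 0.94 , 0.9  ]))
tray_floor (array([ 0.6402, -0.1726,  0.05  ]), array([0.002, 0.63 , 0.91 ]))
pointer None
mark_green (array([ 0.5575, -0.084 ,  0.0193]), array([0.002, 0.53 , 0.48 ]))
mark_red (array([ 0.5639, -0.2957,  0.0116]), array([0.002, 0.48 , 0.73 ]))
rim 343 ((636.9729614257812, -171.85650634765625), (119.85636138916016, 100.55024719238281), 1.789823293685913)
floor 1176 ((643.5692749023438, -172.34375), (105.0266342163086, 96.89624786376953), 1.5562554597854614)
edge yaw 0.03280411368280525 38 39
[0.54367392 0.15159774 0.01573124] [0.54428181 0.22605654 0.01733003]
```

```bash
python3 - <<'E'
from h import *
im=robot.get_image("top");s=robot.get_image("side")
print(R.from_rotvec(robot.sense()["tool_rot"]).as_matrix().round(3))
yaw=.033;ux=np.array([np.cos(yaw),np.sin(yaw),0]);uy=np.array([-np.sin(yaw),np.cos(yaw),0])
T=np.array([.638,-.172,0])
pts={"tray":T+[0,0,.051],"ptr":T-.068*ux+[0,0,.047],"postbase":T+.135*uy+[0,0,.044],"posttop":T+.135*uy+[0,0,.104],"piv":T+.2*uy+[0,0,.072],"knobtop":T+.265*uy+[0,0,.108],"knobbot":T+.265*uy+[0,0,.070]}
for n in ("a",-1),("b",1):
    for m in (-1,1): pts["c%s%d"%(n[0],m)]=T+.06*n[1]*ux+.05*m*uy+[0,0,.09]
out=[]
for i,(r0,r1,c0,c1) in ((im,(90,180,260,440)),(s,(180,320,330,450))):
    f=4 if i is im else 4
    a=cv2.resize(i["pixels"][r0:r1,c0:c1,::-1],None,fx=f,fy=f,interpolation=cv2.INTER_CUBIC)
    for k,P in pts.items():
        u=proj(i,P);q=(int((u[0]+.5-c0)*f),int((u[1]+.5-r0)*f));cv2.drawMarker(a,q,(255,0,255),0,10,1)
    out.append(a)
cv2.imwrite("pics/m_top.png",out[0]);cv2.imwrite("pics/m_side.png",out[1])
E
```

```text
[[-0.938  0.347 -0.   ]
 [ 0.347  0.938 -0.   ]
 [ 0.    -0.    -1.   ]]
```

View pics/m_top.png

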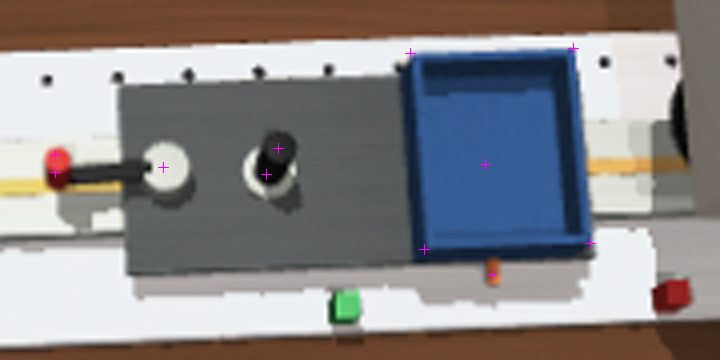

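View pics/m_side.png

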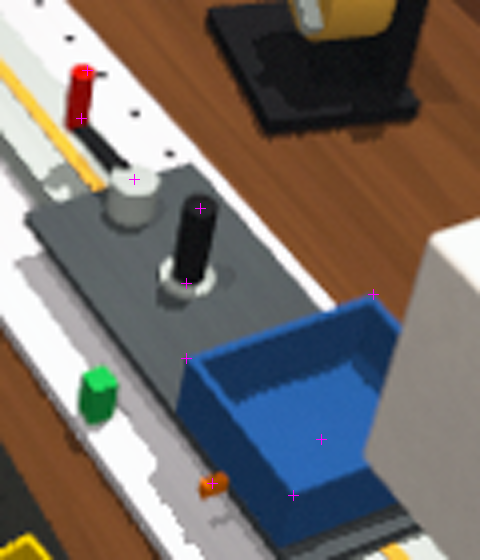

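```bash
cat >> h.py <<'E'
YAW=.033;UX=np.array([np.cos(YAW),np.sin(YAW),0]);UY=np.array([-np.sin(YAW),np.cos(YAW),0])
def orient(deg,tilt=0):
    """tool y axis at angle deg in world xy; tilt deg = fingers pitched to forward (tool z from down toward y x ... )"""
    a=np.radians(deg);y=np.array([np.cos(a),np.sin(a),0]);z=np.array([0,0,-1.]);M=np.column_stack([np.cross(y,z),y,z])
    # tilt: rotate about y axis so that fingers swing to the +x side
    s=-1 if y[1]>0 else 1
    return R.from_rotvec(s*np.radians(tilt)*y).as_matrix()@M
def plan(*tg,show=True):
    s=robot.sense();p=s["tool_pos"];M=R.from_rotvec(s["tool_rot"]).as_matrix()
    for pos,deg,tilt in tg:
        x=M.T@(np.array(pos)-p)*1000;w=R.from_matrix(M.T@orient(deg,tilt)).as_rotvec()
        print("xyz",np.round(x,1).tolist(),"turn",np.round(w,3).tolist())
def st():
    s=robot.sense();M=R.from_rotvec(s["tool_rot"]).as_matrix()
    print("t",s["clock"],"pos",s["tool_pos"].round(4),"yang",np.degrees(np.arctan2(M[1,1],M[0,1])).round(1),"z",M[:,2].round(3),"gap",round(s["finger_gap"],3),"F",s["ft_force"].round(1),"j",s["joints"].round(2))
E
python3 - <<'E'
from h import *
plan(([.628,.093,.2],1.9,0),([.628,.093,.079],1.9,0))
E
```

```text
xyz [-556.6, -244.6, 31.3] turn [-0.0, 0.0, 1.183]
xyz [-556.6, -244.6, 152.3] turn [-0.0, 0.0, 1.183]
```

step_arm:
  xyz:
    - [-556.6,-244.6,31]
    - [-556.6,-244.6,31]
    - [-556.6,-244.6,31]
    - [-556.6,-244.6,31]
    - [-556.6,-244.6,31]
    - [-556.6,-244.6,31]
    - [-556.6,-244.6,31]
    - [-556.6,-244.6,31]
    - [-556.6,-244.6,31]
    - [-556.6,-244.6,31]
  turn:
    - [0,0,1.183]
    - [0,0,1.183]
    - [0,0,1.183]
    - [0,0,1.183]
    - [0,0,1.183]
    - [0,0,1.183]
    - [0,0,1.183]
    - [0,0,1.183]
    - [0,0,1.183]
    - [0,0,1.183]
  grip: 0.4

```text
clock: 3.08
tool_pos: [0.4914, 0.2246, 0.2102]
tool_rot: [2.193, 2.25, 0.001]
ft_force: [0.5, 1.3, 0.2]
finger_gap: 0.399
```

```bash
python3 - <<'E'
from h import *
st();plan(([.628,.093,.14],1.9,0),([.628,.093,.079],1.9,0))
E
```

```text
t 3.0833 pos [0.4914 0.2246 0.2102] yang 1.5 z [ 0.  0. -1.] gap 0.399 F [0.5 1.3 0.2] j [0.34 0.36 1.7  0.   1.08 0.32]
xyz [-135.1, 133.2, 70.2] turn [0.0, -0.0, -0.007]
xyz [-135.1, 133.1, 131.2] turn [0.0, -0.0, -0.007]
```

step_arm:
  xyz:
    - [-135,133,70]
    - [-135,133,70]
    - [-135,133,70]
    - [-135,133,70]
    - [-135,133,70]
    - [-135,133,70]
    - [-135,133,70]
  turn:
    - [0,0,0]
    - [0,0,0]
    - [0,0,0]
    - [0,0,0]
    - [0,0,0]
    - [0,0,0]
    - [0,0,0]

```text
clock: 3.67
tool_pos: [0.6278, 0.0945, 0.1388]
tool_rot: [-2.186, -2.254, 0.002]
ft_force: [-0.2, 0.1, -0.2]
finger_gap: 0.402
```

```bash
python3 - <<'E'
from h import *
st();plan(([.628,.093,.079],1.9,0))
out=[]
for n,(r0,r1,c0,c1) in (("top",(80,190,200,400)),("side",(150,290,260,460))):
    i=robot.get_image(n);out.append(cv2.resize(i["pixels"][r0:r1,c0:c1,::-1],(600,int(600*(r1-r0)/(c1-c0))),interpolation=cv2.INTER_CUBIC)[:300])
cv2.imwrite("pics/a1.png",np.vstack(out))
E
```

```text
t 3.6667 pos [0.6278 0.0945 0.1388] yang 1.8 z [-0.002 -0.    -1.   ] gap 0.402 F [-0.2  0.1 -0.2] j [0.08 0.6  1.5  0.   1.04 0.05]
xyz [-1.6, 0.3, 59.8] turn [-0.002, 0.0, -0.002]
```

View pics/a1.png

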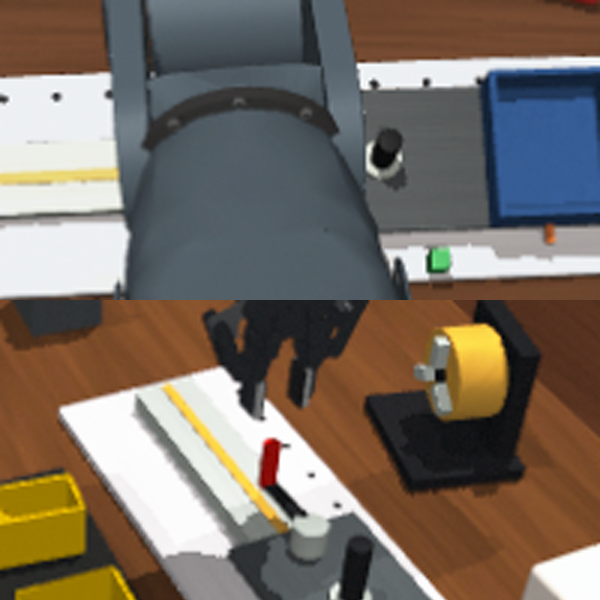

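step_arm:
  xyz:
    - [-1.5,0.3,30]
    - [-1.5,0.3,60]
    - [-1.5,0.3,60]
    - [-1.5,0.3,60]
  turn:
    - [0,0,0]
    - [0,0,0]
    - [0,0,0]
    - [0,0,0]

```text
clock: 4.1
tool_pos: [0.6269, 0.0953, 0.0801]
tool_rot: [-2.182, -2.258, 0.002]
ft_force: [0.9, 0.6, 0.4]
finger_gap: 0.405
```

step_arm:
  xyz:
    - [0,0,0]
    - [0,0,0]
    - [0,0,0]
  turn:
    - [0,0,0]
    - [0,0,0]
    - [0,0,0]
  grip: 0.26

```text
clock: 4.35
tool_pos: [0.6286, 0.0947, 0.0819]
tool_rot: [2.183, 2.257, 0.003]
ft_force: [0.7, -0.9, 0.1]
finger_gap: 0.256
```

```bash
cat >> h.py <<'E'
def arc(piv,a0,a1,n,z,r=.065):
    # lever angle a: knob at piv + r*(rot(YAW+a) * yhat); tool y tangential (at a=0 -> angle YAW deg)
    t=[]
    for a in np.linspace(a0,a1,n+1)[1:]:
        th=YAW+a;p=np.array([piv[0]-r*np.sin(th),piv[1]+r*np.cos(th),z]);t.append((p,np.degrees(th),0))
    plan(*t)
E
python3 - <<'E'
from h import *
st();arc((.6304,.0279),0,1.45,15,.079)
E
```

```text
t 4.35 pos [0.6286 0.0947 0.0819] yang 1.9 z [ 0.003  0.    -1.   ] gap 0.256 F [ 0.7 -0.9  0.1] j [ 0.08  0.68  1.53 -0.    0.93  0.04]
xyz [-2.1, -6.7, 2.9] turn [0.003, 0.0, -0.096]
xyz [-3.0, -12.9, 2.9] turn [0.003, 0.0, -0.193]
xyz [-4.5, -19.0, 2.9] turn [0.003, 0.0, -0.29]
xyz [-6.6, -25.0, 2.9] turn [0.003, 0.0, -0.386]
xyz [-9.2, -30.7, 2.9] turn [0.003, 0.001, -0.483]
xyz [-12.4, -36.1, 2.8] turn [0.003, 0.001, -0.58]
xyz [-16.1, -41.1, 2.8] turn [0.003, 0.001, -0.676]
xyz [-20.3, -45.9, 2.8] turn [0.003, 0.001, -0.773]
xyz [-24.9, -50.1, 2.8] turn [0.003, 0.001, -0.87]
xyz [-29.9, -53.9, 2.8] turn [0.002, 0.001, -0.966]
xyz [-35.2, -57.3, 2.8] turn [0.002, 0.001, -1.063]
xyz [-40.8, -60.0, 2.8] turn [0.002, 0.001, -1.16]
xyz [-46.7, -62.3, 2.8] turn [0.002, 0.002, -1.256]
xyz [-52.7, -63.9, 2.8] turn [0.002, 0.002, -1.353]
xyz [-58.9, -65.0, 2.8] turn [0.002, 0.002, -1.45]
```

step_arm:
  xyz:
    - [-2,-6.7,2]
    - [-3,-12.9,2]
    - [-4.5,-19,2]
    - [-6.6,-25,2]
    - [-9.2,-30.7,2]
    - [-12.4,-36.1,2]
    - [-16.1,-41.1,2]
    - [-20.3,-45.9,2]
    - [-24.9,-50.1,2]
    - [-29.9,-53.9,2]
  turn:
    - [0,0,-0.096]
    - [0,0,-0.193]
    - [0,0,-0.29]
    - [0,0,-0.386]
    - [0,0,-0.483]
    - [0,0,-0.58]
    - [0,0,-0.676]
    - [0,0,-0.773]
    - [0,0,-0.87]
    - [0,0,-0.966]

```text
clock: 5.18
tool_pos: [0.5756, 0.0627, 0.0793]
tool_rot: [0.878, 3.014, 0.001]
ft_force: [1.2, 1.0, 0.2]
finger_gap: 0.256
```

```bash
python3 - <<'E'
from h import *
st();arc((.6304,.0279),.966,1.48,5,.079)
i=robot.get_image("side");cv2.imwrite("pics/a2.png",cv2.resize(i["pixels"][150:290,260:460,::-1],(600,420)))
E
```

```text
t 5.1833 pos [0.5756 0.0627 0.0793] yang 57.5 z [ 0.003  0.    -1.   ] gap 0.256 F [1.2 1.  0.2] j [ 0.03  0.59  1.69  0.    0.85 -0.98]
xyz [-0.2, -6.2, 0.3] turn [0.001, 0.002, -0.098]
xyz [-1.2, -12.8, 0.3] turn [0.001, 0.002, -0.201]
xyz [-2.9, -19.3, 0.3] turn [0.001, 0.002, -0.303]
xyz [-5.2, -25.6, 0.3] turn [0.001, 0.002, -0.406]
xyz [-8.2, -31.6, 0.3] turn [0.001, 0.002, -0.509]
```

View pics/a2.png

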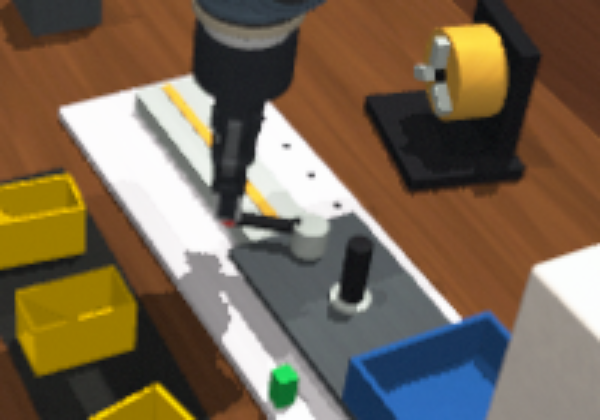

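The lever (near pixel 262,220 in the crop) follows the fingers; carriage not moved. Continue.

step_arm:
  xyz:
    - [-0.2,-6.2,0]
    - [-1.2,-12.8,0]
    - [-2.9,-19.3,0]
    - [-5.2,-25.6,0]
    - [-7.5,-30.5,0]
    - [-7.5,-30.5,0]
  turn:
    - [0,0,-0.098]
    - [0,0,-0.2]
    - [0,0,-0.3]
    - [0,0,-0.4]
    - [0,0,-0.49]
    - [0,0,-0.49]

```text
clock: 5.73
tool_pos: [0.5654, 0.0326, 0.0791]
tool_rot: [0.126, 3.137, 0.0]
ft_force: [0.1, 0.3, 0.4]
finger_gap: 0.258
```

```bash
python3 - <<'E'
from h import *
st();plan(([.566,.028,.16],87,0),([.6325,-.0371,.16],91.9,0),([.6325,-.0371,.079],91.9,0))
E
```

```text
t 5.7333 pos [0.5654 0.0326 0.0791] yang 85.4 z [ 0.002  0.    -1.   ] gap 0.258 F [0.1 0.3 0.4] j [-0.02  0.58  1.73  0.    0.84 -1.52]
xyz [-1.1, -4.5, -80.9] turn [0.0, 0.002, -0.028]
xyz [-72.6, -64.1, -80.8] turn [0.0, 0.002, -0.113]
xyz [-72.4, -64.1, 0.2] turn [0.0, 0.002, -0.113]
```

step_arm:
  xyz:
    - [0,0,-40]
    - [0,0,-80]
    - [-36,-32,-80]
    - [-72.5,-64,-80]
    - [-72.5,-64,-80]
    - [-72.5,-64,-80]
  turn:
    - [0,0,0]
    - [0,0,0]
    - [0,0,-0.11]
    - [0,0,-0.11]
    - [0,0,-0.11]
    - [0,0,-0.11]
  grip: 0.5

```text
clock: 6.23
tool_pos: [0.6337, -0.0389, 0.1587]
tool_rot: [-0.034, 3.139, -0.001]
ft_force: [0.0, -0.5, 0.2]
finger_gap: 0.499
```

```bash
python3 - <<'E'
from h import *
st();plan(([.6325,-.0371,.079],91.9,0))
i=robot.get_image("side");cv2.imwrite("pics/a3.png",cv2.resize(i["pixels"][150:290,260:460,::-1],(600,420)))
E
```

```text
t 6.2333 pos [ 0.6337 -0.0389  0.1587] yang 91.2 z [ 0.002 -0.001 -1.   ] gap 0.499 F [ 0.  -0.5  0.2] j [-0.13  0.58  1.49 -0.    1.08 -1.73]
xyz [1.3, 1.9, 79.7] turn [-0.001, 0.002, -0.012]
```

View pics/a3.png

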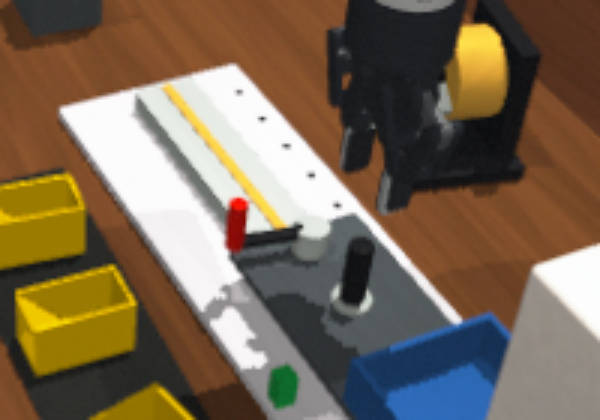

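step_arm:
  xyz:
    - [1,1.5,40]
    - [1,1.5,79]
    - [1,1.5,79]
    - [1,1.5,79]
  turn:
    - [0,0,0]
    - [0,0,0]
    - [0,0,0]
    - [0,0,0]

```text
clock: 6.62
tool_pos: [0.6295, -0.0343, 0.0785]
tool_rot: [0.043, -3.138, -0.001]
ft_force: [1.2, -0.4, 0.5]
finger_gap: 0.498
```

step_arm:
  xyz:
    - [0,0,0]
    - [0,0,0]
    - [0,0,0]
    - [0,0,0]
    - [0,0,0]
  turn:
    - [0,0,0]
    - [0,0,0]
    - [0,0,0]
    - [0,0,0]
    - [0,0,0]
  grip: 0.0

```text
clock: 7.03
tool_pos: [0.6319, -0.0355, 0.0822]
tool_rot: [-0.044, 3.138, -0.002]
ft_force: [-3.1, -1.6, 7.6]
finger_gap: 0.207
```

```bash
cat >> h.py <<'E'
def blobs(C,m,zr,roi,mn=6):
    r=np.zeros(m.shape,bool);r[roi[0]:roi[1],roi[2]:roi[3]]=1
    m=m&r&(C[...,2]>zr[0])&(C[...,2]<zr[1])
    k,l,s,c=cv2.connectedComponentsWithStats(m.astype(np.uint8))
    return [(s[i,4],c[i]) for i in np.argsort(-s[1:,4])+1 if s[i,4]>=mn] if k>1 else []
def marks():
    im=robot.get_image("top");C=cloud(im);h=cv2.cvtColor(im["pixels"],cv2.COLOR_RGB2HSV);H,S=h[...,0],h[...,1]
    roi=(140,185,280,460);o={}
    for n,m in(("green",(H>45)&(H<80)&(S>120)),("red",((H<6)|(H>174))&(S>120)),("ptr",(H>6)&(H<18)&(S>150))):
        for a,c in blobs(C,m,(.02,.07),roi,3)[:2]:
            P=atz(im,c,.045);o[n]=P@UY;print(n,a,c.round(2),P.round(4),"along",round(P@UY,4))
    if "ptr" in o: print({k:round((v-o["ptr"])*1000,1) for k,v in o.items()})
    return im
E
python3 - <<'E'
from h import *
st();im=marks();s=robot.sense();cv2.imwrite("pics/a4.png",cv2.resize(im["pixels"][90:190,260:460,::-1],(800,400)))
E
```

```text
t 7.0333 pos [ 0.6319 -0.0355  0.0822] yang 91.6 z [ 0.004 -0.001 -1.   ] gap 0.207 F [-3.1 -1.6  7.6] j [-0.13  0.67  1.54 -0.    0.93 -1.73]
red 59 [427.58 163.53] [ 0.5563 -0.2876  0.045 ] along -0.3058
red 4 [301.  154.5] [0.5805 0.0259 0.045 ] along 0.0068
```

View pics/a4.png

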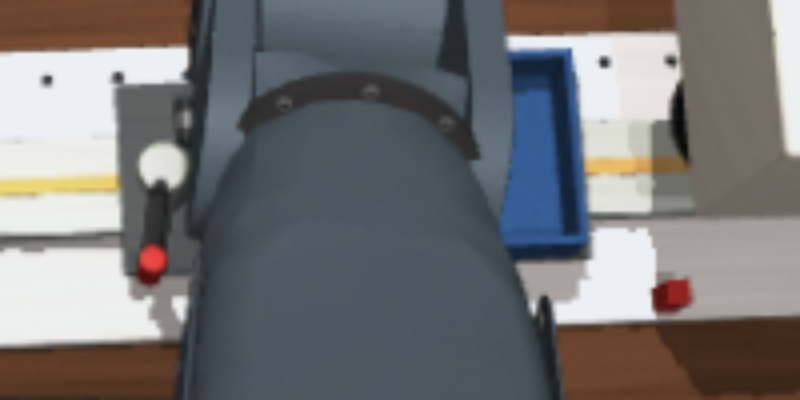

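step_arm:
  xyz:
    - [0,10,0]
    - [0,20,0]
    - [0,30,0]
    - [0,40,0]
    - [-0.2,50,0]
    - [-0.3,60,0]
    - [-0.3,70,0]
    - [-0.4,80,0]
    - [-0.4,88,0]
    - [-0.4,88,0]
  turn:
    - [0,0,0]
    - [0,0,0]
    - [0,0,0]
    - [0,0,0]
    - [0,0,0]
    - [0,0,0]
    - [0,0,0]
    - [0,0,0]
    - [0,0,0]
    - [0,0,0]

```text
clock: 7.92
tool_pos: [0.629, 0.0537, 0.0822]
tool_rot: [-0.045, 3.139, -0.0]
ft_force: [-7.0, 3.7, 10.5]
finger_gap: 0.213
```

```bash
cat >> h.py <<'E'
def box(c,s):  # center-bottom, sizes in station axes
    return [np.array(c)+sx*s[0]/2*UX+sy*s[1]/2*UY+np.array([0,0,z]) for sx in(-1,1) for sy in(-1,1) for z in(0,s[2])]
def overlay(name,n,roi,f,boxes=[],pts=[]):
    i=robot.get_image(n);r0,r1,c0,c1=roi
    a=cv2.resize(i["pixels"][r0:r1,c0:c1,::-1],None,fx=f,fy=f,interpolation=cv2.INTER_NEAREST)
    for P in pts: 
        u=proj(i,P);cv2.drawMarker(a,(int((u[0]+.5-c0)*f),int((u[1]+.5-r0)*f)),(255,0,255),0,8,1)
    for b in boxes:
        q=[tuple(int(v) for v in((proj(i,P)+.5-[c0,r0])*f)) for P in b]
        for x in range(8):
            for y in range(x):
                if bin(x^y).count("1")==1: cv2.line(a,q[x],q[y],(255,0,255),1)
    cv2.imwrite("pics/"+name,a)
E
python3 - <<'E'
from h import *
st();marks()
overlay("a5.png","side",(230,380,300,440),5,[box([.5535,-.0835,.0165],(.016,.016,.03)),box([.5595,-.2905,.0165],(.016,.016,.03))])
overlay("a5t.png","top",(90,190,260,450),4,[box([.5535,-.0835,.0165],(.016,.016,.03)),box([.5595,-.2905,.0165],(.016,.016,.03))])
E
```

```text
t 7.9167 pos [0.629  0.0537 0.0822] yang 91.6 z [ 0.002 -0.    -1.   ] gap 0.213 F [-7.   3.7 10.5] j [ 0.01  0.67  1.54 -0.    0.93 -1.59]
green 3 [347. 164.] [ 0.556 -0.086  0.045] along -0.1043
red 59 [427.58 163.51] [ 0.5563 -0.2876  0.045 ] along -0.3058
ptr 17 [346.12 158.71] [ 0.5692 -0.0842  0.045 ] along -0.1029
{'green': np.float64(-1.3), 'red': np.float64(-202.8), 'ptr': np.float64(0.0)}
```

View pics/a5.png

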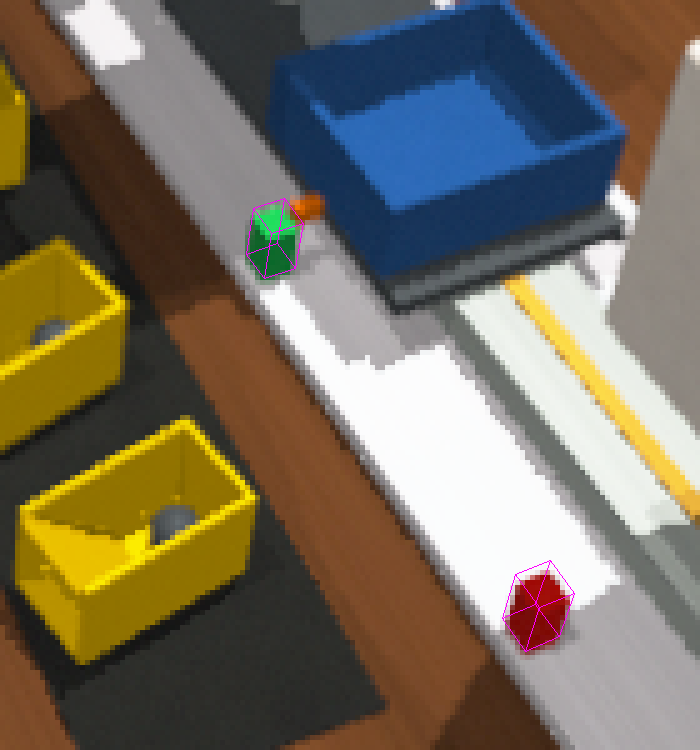

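View pics/a5t.png

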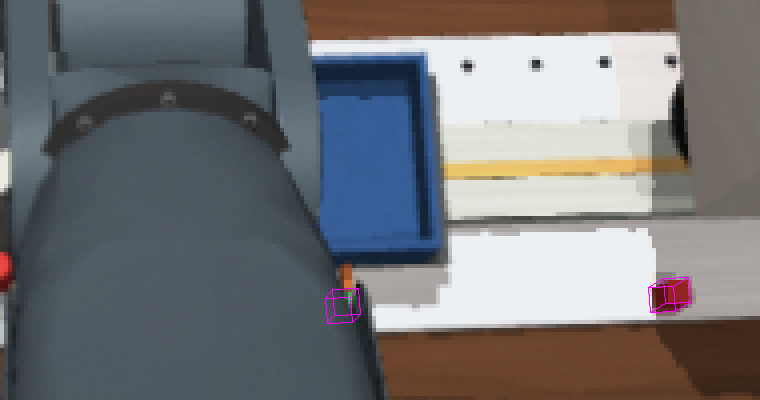

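```bash
python3 - <<'E'
from h import *
plan(([.629,.0525,.15],91.6,0),([.563,.126,.15],82,0))
E
```

```text
xyz [-0.1, -1.2, -67.8] turn [0.001, 0.002, 0.0]
xyz [63.8, 74.1, -67.9] turn [0.001, 0.002, 0.168]
```

step_arm:
  xyz:
    - [0,0,0]
    - [0,0,0]
    - [0,0,0]
    - [0,0,-30]
    - [0,0,-68]
    - [-64,74,-68]
    - [-64,74,-68]
    - [-64,74,-68]
    - [-64,74,-68]
  turn:
    - [0,0,0]
    - [0,0,0]
    - [0,0,0]
    - [0,0,0]
    - [0,0,0]
    - [0,0,0.1]
    - [0,0,0.168]
    - [0,0,0.168]
    - [0,0,0.168]
  grip: 0.4

```text
clock: 8.82
tool_pos: [0.6921, 0.1313, 0.1474]
tool_rot: [0.216, 3.132, 0.001]
ft_force: [-0.4, -0.2, -0.5]
finger_gap: 0.401
```

```bash
python3 - <<'E'
from h import *
st();marks()
b=[box([.5535,-.0835,.0165],(.016,.016,.03)),box([.5595,-.2905,.0165],(.016,.016,.03))]
overlay("a6.png","side",(180,320,290,440),5,b)
overlay("a6t.png","top",(90,190,260,450),4,b)
E
```

```text
t 8.8167 pos [0.6921 0.1313 0.1474] yang 82.1 z [ 0.002  0.001 -1.   ] gap 0.401 F [-0.4 -0.2 -0.5] j [ 0.12  0.71  1.28  0.    1.15 -1.31]
green 50 [345.92 166.38] [ 0.5502 -0.0831  0.045 ] along -0.1012
red 57 [427.72 163.47] [ 0.5564 -0.288   0.045 ] along -0.3062
ptr 16 [346.12 158.5 ] [ 0.5697 -0.0842  0.045 ] along -0.103
{'green': np.float64(1.8), 'red': np.float64(-203.2), 'ptr': np.float64(0.0)}
```

View pics/a6.png

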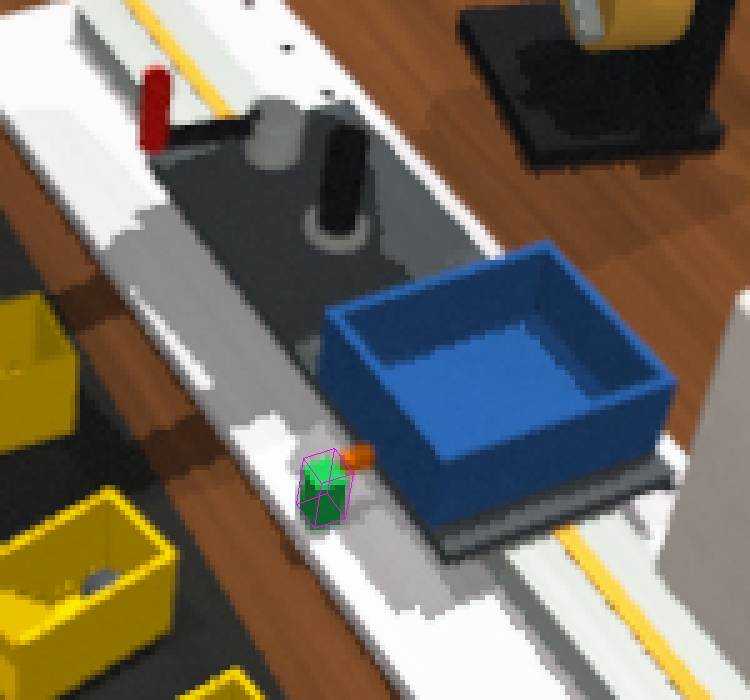

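View pics/a6t.png

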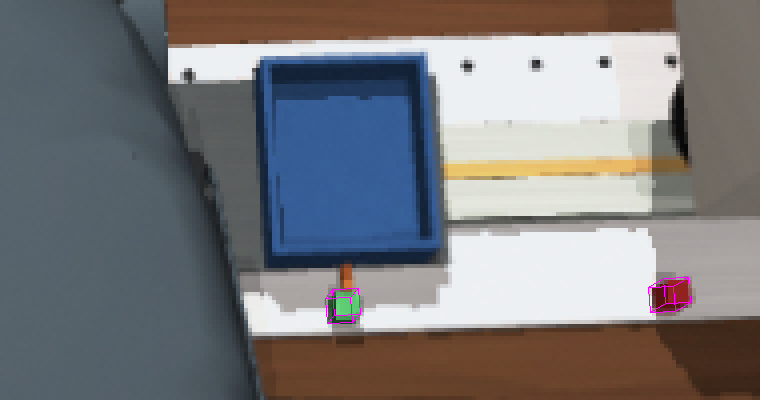

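```bash
cat >> h.py <<'E'
def fine(col,ptrroi=None):
    for n in("top","side"):
        im=robot.get_image(n);p=im["pixels"].astype(float);h=cv2.cvtColor(im["pixels"],cv2.COLOR_RGB2HSV);H,S,V=[h[...,k].astype(int) for k in range(3)]
        if col=="green": m=(H>45)&(H<80)&(S>110)
        else: m=((H<5)|(H>174))&(S>150)
        g0=np.array([.5535,-.0835,.045]) if col=="green" else np.array([.5595,-.2905,.045])
        u0=proj(im,g0)
        vv,uu=np.mgrid[0:420,0:560];near=np.hypot(uu-u0[0],vv-u0[1])<12
        m=m&near;o=(H>5)&(H<18)&(S>150)&(np.hypot(uu-u0[0],vv-u0[1])<22)&~m
        t=m&(V>np.percentile(V[m],55)) if m.sum() else m
        if not(m.sum() and o.sum()): print(n,"no",m.sum(),o.sum());continue
        c=lambda k:np.array([uu[k].mean(),vv[k].mean()])
        for nm,k,z in(("all",m,.035),("topface",t,.0465),("ptr",o,.045)):
            P=atz(im,c(k),z);print(n,nm,k.sum(),c(k).round(2),P.round(4),"along",round(P@UY*1000,1),"across",round(P@UX*1000,1))
E
python3 - <<'E'
from h import *
fine("green");plan(([.563,.126,.15],82,0),([.563,.126,.079],82,0))
E
```

```text
top all 53 [345.83 166.38] [ 0.552  -0.0845  0.035 ] along -102.7 across 549.0
top topface 23 [345.96 165.74] [ 0.5515 -0.083   0.0465] along -101.2 across 548.4
top ptr 69 [343.29 173.23] [ 0.5333 -0.0761  0.045 ] along -93.7 across 530.5
side all 103 [354.17 278.27] [ 0.5497 -0.0886  0.035 ] along -106.7 across 546.5
side topface 43 [354.56 275.42] [ 0.5485 -0.0902  0.0465] along -108.3 across 545.2
side ptr 194 [343.69 281.57] [ 0.5187 -0.0965  0.045 ] along -113.5 across 515.2
xyz [125.7, -19.4, -2.7] turn [-0.0, -0.0, -0.001]
xyz [125.7, -19.4, 68.3] turn [-0.0, -0.0, -0.001]
```

```bash
sed -i 's/o=(H>5)&(H<18)&(S>150)/o=(H>5)\&(H<18)\&(S>205)\&(V>130)/' h.py; python3 - <<'E'
from h import *
fine("green")
for n,a in(("top",(152,174,338,354)),("side",(262,292,345,370))):
    im=robot.get_image(n);print(n)
    g=im["pixels"][a[0]:a[1],a[2]:a[3]].astype(int);d=g[...,1]-(g[...,0]+g[...,2])//2;o=g[...,0]-g[...,2]
    print("G");print("\n".join(" ".join("%4d"%x if x>40 else "   ." for x in r) for r in d))
    print("O");print("\n".join(" ".join("%4d"%x if x>70 else "   ." for x in r) for r in o[:14]))
E
```

```text
top no 53 0
side all 103 [354.17 278.27] [ 0.5497 -0.0886  0.035 ] along -106.7 across 546.5
side topface 46 [354.61 275.7 ] [ 0.5482 -0.091   0.0465] along -109.0 across 544.9
side ptr 18 [361.   271.28] [ 0.5685 -0.0833  0.045 ] along -102.0 across 565.5
top
G
   .    .    .    .    .    .    .    .    .    .    .    .    .    .    .    .
   .    .    .    .    .    .    .    .    .    .    .    .    .    .    .    .
   .    .    .    .    .    .    .    .    .    .    .    .    .    .    .    .
   .    .    .    .    .    .    .    .    .    .    .    .    .    .    .    .
   .    .    .    .    .    .    .    .    .    .    .    .    .    .    .    .
   .    .    .    .    .    .    .    .    .    .    .    .    .    .    .    .
   .    .    .    .    .    .    .    .    .    .    .    .    .    .    .    .
   .    .    .    .    .    .    .    .    .    .    .    .    .    .    .    .
   .    .    .    .    .    .    .    .    .    .    .    .    .    .    .    .
   .    .    .    .    .    .    .    .    .    .    .    .    .    .    .    .
   .    .    .    .    .    .    .   
[... 6853 characters left out ...]
    .    .    .  126  179  190  182  176  175   86    .    .    .    .    .
   .    .    .    .    .    .    .    .    .    .    .    .    .  126  242  217  173  158  157   92    .    .    .    .    .
   .    .    .    .    .    .    .    .    .    .    .    .    .   81  185  195  155  145  145    .    .    .    .    .    .
   .    .    .    .    .    .    .    .    .    .    .    .    .   72  140  145  145  101   95    .    .    .    .    .    .
   .    .    .    .    .    .    .    .    .    .    .    .    .    .   78   90    .    .    .    .    .    .    .    .    .
   .    .    .    .    .    .    .    .    .    .    .    .    .    .    .    .    .    .    .    .    .    .    .    .    .
```

```bash
python3 - <<'E'
from h import *
i=robot.get_image("top")
for p,z in(((346.25,166.2),.0465),((346.1,158.5),.0465),((346.1,158.5),.043)):
    P=atz(i,p,z);print(P.round(4),P@UY,P@UX)
i=robot.get_image("side")
# mark top-face centre approx, ptr top centre
for p,z in(((354.6,275.),.0465),((361,270.6),.0465),((361,270.6),.043)):
    P=atz(i,p,z);print(P.round(4),P@UY,P@UX)
C=cloud(i);print(C[269:274,357:364,2].round(3));print(C[272:277,351:358,2].round(3))
E
```

```text
[ 0.5503 -0.0837  0.0465] -0.10180452212727652 0.547259852277244
[ 0.5694 -0.0839  0.0465] -0.10268231991783126 0.5663252203500689
[ 0.5701 -0.0845  0.043 ] -0.10327612866062429 0.567021405681952
[ 0.5491 -0.0892  0.0465] -0.1072323097524849 0.5459033643038487
[ 0.5687 -0.0826  0.0465] -0.10135646489898245 0.5656262109923614
[ 0.5706 -0.0799  0.043 ] -0.09869987302278077 0.567656646960161
[[0.012 0.011 0.008 0.01  0.041 0.049 0.049]
 [0.012   nan 0.047 0.047 0.045 0.045 0.046]
 [0.014 0.048 0.047 0.049 0.048 0.049 0.044]
 [0.012 0.044 0.046 0.045 0.045 0.046 0.044]
 [0.044 0.041 0.045 0.043 0.042 0.039 0.041]]
[[0.011 0.011 0.042 0.041 0.039 0.041 0.012]
 [0.043 0.04  0.042 0.039 0.041 0.043 0.044]
 [0.041 0.04  0.042 0.042 0.04  0.042 0.042]
 [0.044 0.042 0.041 0.043 0.042 0.041 0.042]
 [0.041 0.042 0.04  0.041 0.043 0.043 0.041]]
```

step_arm:
  xyz:
    - [125.7,-19,-2]
    - [125.7,-19,-2]
    - [125.7,-19,-2]
    - [125.7,-19,-2]
    - [125.7,-19,-2]
    - [125.7,-19,-2]
  turn:
    - [0,0,0]
    - [0,0,0]
    - [0,0,0]
    - [0,0,0]
    - [0,0,0]
    - [0,0,0]

```text
clock: 9.87
tool_pos: [0.5645, 0.1273, 0.1499]
tool_rot: [0.219, 3.132, 0.001]
ft_force: [0.2, -0.3, 1.2]
finger_gap: 0.4
```

```bash
python3 - <<'E'
from h import *
st();plan(([.563,.127,.079],82,0))
overlay("a7.png","side",(130,260,230,420),4,[],[[.563,.1268,.108],[.563,.1268,.07],[.6274,.1179,.072]])
E
```

```text
t 9.8667 pos [0.5645 0.1273 0.1499] yang 82.0 z [ 0.002  0.    -1.   ] gap 0.4 F [ 0.2 -0.3  1.2] j [ 0.14  0.49  1.65 -0.    0.99 -1.29]
xyz [1.6, -0.5, 70.9] turn [0.001, 0.002, -0.0]
```

View pics/a7.png

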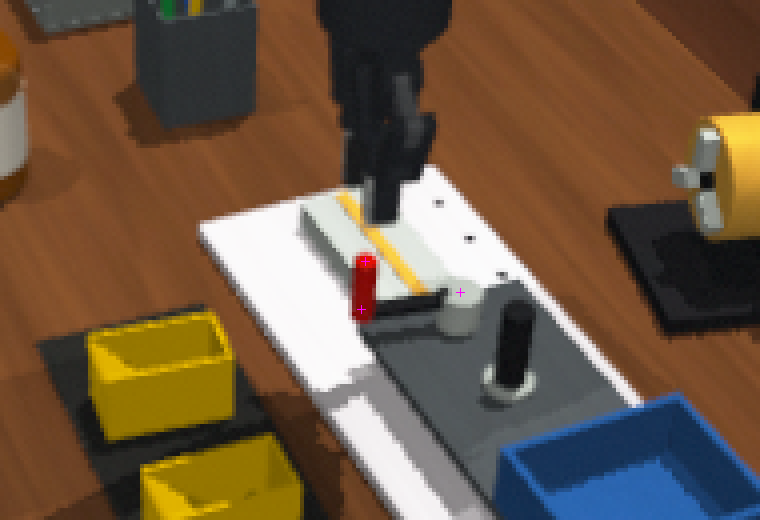

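The model knob points sit on the red knob (crop ~365,262). Descend and close loosely.

step_arm:
  xyz:
    - [1.5,-0.5,35]
    - [1.5,-0.5,70]
    - [1.5,-0.5,70]
    - [1.5,-0.5,70]
  turn:
    - [0,0,0]
    - [0,0,0]
    - [0,0,0]
    - [0,0,0]

```text
clock: 10.25
tool_pos: [0.5622, 0.1268, 0.0783]
tool_rot: [-0.22, -3.131, 0.001]
ft_force: [0.1, -0.5, 0.8]
finger_gap: 0.4
```

step_arm:
  xyz:
    - [0,0,0]
    - [0,0,0]
    - [0,0,0]
  turn:
    - [0,0,0]
    - [0,0,0]
    - [0,0,0]
  grip: 0.26

```text
clock: 10.5
tool_pos: [0.5631, 0.1271, 0.0809]
tool_rot: [0.219, 3.131, 0.001]
ft_force: [0.3, 0.4, 0.8]
finger_gap: 0.262
```

```bash
python3 - <<'E'
from h import *
st();arc((.6274,.1179),1.4,0,14,.079)
E
```

```text
t 10.5 pos [0.5631 0.1271 0.0809] yang 82.0 z [ 0.003  0.    -1.   ] gap 0.262 F [0.3 0.4 0.8] j [ 0.14  0.59  1.7  -0.    0.85 -1.29]
xyz [-0.3, 6.2, 1.9] turn [0.001, 0.003, 0.098]
xyz [-1.2, 12.6, 1.9] turn [0.001, 0.003, 0.198]
xyz [-2.8, 18.9, 1.9] turn [0.001, 0.003, 0.298]
xyz [-5.1, 25.0, 1.9] turn [0.001, 0.003, 0.398]
xyz [-7.9, 30.9, 1.9] turn [0.002, 0.003, 0.498]
xyz [-11.3, 36.5, 1.9] turn [0.002, 0.003, 0.598]
xyz [-15.2, 41.6, 2.0] turn [0.002, 0.002, 0.698]
xyz [-19.6, 46.4, 2.0] turn [0.002, 0.002, 0.798]
xyz [-24.5, 50.7, 2.0] turn [0.002, 0.002, 0.898]
xyz [-29.7, 54.5, 2.0] turn [0.002, 0.002, 0.998]
xyz [-35.4, 57.7, 2.0] turn [0.002, 0.002, 1.098]
xyz [-41.3, 60.4, 2.0] turn [0.002, 0.002, 1.198]
xyz [-47.5, 62.5, 2.1] turn [0.003, 0.002, 1.298]
xyz [-53.8, 63.9, 2.1] turn [0.003, 0.002, 1.398]
```

step_arm:
  xyz:
    - [-0.3,6.2,1.5]
    - [-1.2,12.6,1.5]
    - [-2.8,18.9,1.5]
    - [-5.1,25,1.5]
    - [-7.9,30.9,1.5]
    - [-11.3,36.5,1.5]
    - [-15.2,41.6,1.5]
    - [-19.6,46.4,1.5]
    - [-24.5,50.7,1.5]
    - [-29.7,54.5,1.5]
  turn:
    - [0,0,0.098]
    - [0,0,0.198]
    - [0,0,0.298]
    - [0,0,0.398]
    - [0,0,0.498]
    - [0,0,0.598]
    - [0,0,0.698]
    - [0,0,0.798]
    - [0,0,0.898]
    - [0,0,0.998]

```text
clock: 11.33
tool_pos: [0.5991, 0.1772, 0.0787]
tool_rot: [1.699, 2.643, 0.001]
ft_force: [-3.0, 0.5, 1.0]
finger_gap: 0.261
```

```bash
python3 - <<'E'
from h import *
st();arc((.6274,.1179),.4,-.1,5,.079)
fine("green")
E
```

```text
t 11.3333 pos [0.5991 0.1772 0.0787] yang 24.5 z [ 0.  0. -1.] gap 0.261 F [-3.   0.5  1. ] j [ 0.21  0.66  1.56  0.    0.92 -0.22]
xyz [-1.0, 7.2, -0.3] turn [0.001, -0.0, 0.095]
xyz [-1.9, 13.7, -0.3] turn [0.001, -0.0, 0.195]
xyz [-3.5, 20.0, -0.3] turn [0.001, -0.0, 0.295]
xyz [-5.7, 26.1, -0.3] turn [0.001, -0.0, 0.395]
xyz [-8.5, 32.0, -0.3] turn [0.0, -0.0, 0.495]
top no 53 0
side all 103 [354.17 278.27] [ 0.5497 -0.0886  0.035 ] along -106.7 across 546.5
side topface 46 [354.61 275.7 ] [ 0.5482 -0.091   0.0465] along -109.0 across 544.9
side ptr 19 [361.11 271.16] [ 0.5689 -0.083   0.045 ] along -101.8 across 565.9
```

step_arm:
  xyz:
    - [-1,7.2,0]
    - [-1.9,13.7,0]
    - [-3.5,20,0]
    - [-5,24.5,0]
    - [-5.7,26.1,0]
    - [-6.5,29,0]
    - [-6.5,29,0]
  turn:
    - [0,0,0.095]
    - [0,0,0.195]
    - [0,0,0.295]
    - [0,0,0.37]
    - [0,0,0.395]
    - [0,0,0.395]
    - [0,0,0.395]

```text
clock: 12.02
tool_pos: [0.6285, 0.1829, 0.0781]
tool_rot: [2.174, 2.267, 0.001]
ft_force: [-0.0, -0.5, -0.1]
finger_gap: 0.259
```

```bash
python3 - <<'E'
from h import *
st()
fine("green")
overlay("a8.png","side",(130,260,230,420),4)
E
```

```text
t 12.0167 pos [0.6285 0.1829 0.0781] yang 2.4 z [ 0.001  0.    -1.   ] gap 0.259 F [-0.  -0.5 -0.1] j [ 0.21  0.71  1.47 -0.    0.96  0.17]
top no 53 0
side all 103 [354.17 278.27] [ 0.5497 -0.0886  0.035 ] along -106.7 across 546.5
side topface 46 [354.61 275.7 ] [ 0.5482 -0.091   0.0465] along -109.0 across 544.9
side ptr 19 [361.11 271.16] [ 0.5689 -0.083   0.045 ] along -101.8 across 565.9
```

View pics/a8.png

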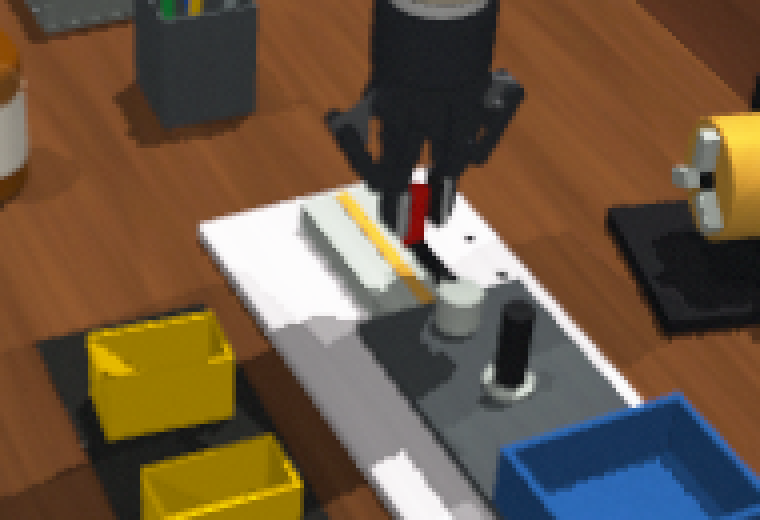

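step_arm:
  xyz:
    - [0,2,0]
    - [0,4,0]
    - [0,5,0]
    - [0,5,0]
  turn:
    - [0,0,0]
    - [0,0,0]
    - [0,0,0]
    - [0,0,0]

```text
clock: 12.5
tool_pos: [0.6308, 0.1831, 0.0775]
tool_rot: [-2.175, -2.261, 0.007]
ft_force: [-14.2, -0.9, 9.3]
finger_gap: 0.261
```

step_arm:
  xyz:
    - [0,1,0]
    - [0,2,0]
    - [0,3,0]
    - [0,3,0]
  turn:
    - [0,0,0]
    - [0,0,0]
    - [0,0,0]
    - [0,0,0]

```text
clock: 12.83
tool_pos: [0.6313, 0.1834, 0.0771]
tool_rot: [-2.172, -2.259, 0.015]
ft_force: [-29.0, -1.6, 22.3]
finger_gap: 0.261
```

step_arm:
  xyz:
    - [0,-8,0]
    - [0,-8,0]
    - [0,-8,-40]
    - [0,-8,-80]
    - [0,-8,-100]
  turn:
    - [0,0,0]
    - [0,0,0]
    - [0,0,0]
    - [0,0,0]
    - [0,0,0]
  grip: 0.4

```text
clock: 13.25
tool_pos: [0.6298, 0.1833, 0.1823]
tool_rot: [2.176, 2.261, 0.007]
ft_force: [0.2, 0.2, 1.3]
finger_gap: 0.402
```

```bash
cat >> h.py <<'E'
def cups(n="top",show=True):
    im=robot.get_image(n);C=cloud(im);h=cv2.cvtColor(im["pixels"],cv2.COLOR_RGB2HSV);H,S,V=[h[...,k].astype(int) for k in range(3)]
    m=(H>18)&(H<34)&(S>110)&(C[...,2]>.004)&(C[...,2]<.07)&(C[...,0]>.33)&(C[...,0]<.53)&(abs(C[...,1])<.33)
    k,l,s,c=cv2.connectedComponentsWithStats(m.astype(np.uint8));out=[]
    for i in range(1,k):
        if s[i,4]<150: continue
        q=(l==i)&(C[...,2]>.043)
        P=C[q];
        if len(P)<30: continue
        # back-project pixels to z=.052
        uv=np.argwhere(q)[:,::-1].astype(float);W=np.array([atz(im,u,.052)[:2] for u in uv])
        r=cv2.minAreaRect((W*1000).astype(np.float32));b=cv2.boxPoints(r)
        (w,hh)=r[1];ctr=np.array(r[0])/1000
        e=b[1]-b[0];f=b[2]-b[1];L=e if np.linalg.norm(e)>np.linalg.norm(f) else f
        L=L/np.linalg.norm(L);L=L if L[0]>0 else -L
        mid=ctr+.011*L
        # ball: dark low-saturation pixels inside
        dk=(V<110)&(S<90)&(C[...,2]>.006)&(C[...,2]<.04)
        x0,y0,ww,h2=s[i,:4];nb=0
        uvb=np.argwhere(dk[y0:y0+h2,x0:x0+ww])
        nb=sum(cv2.pointPolygonTest(b,tuple(float(v)*1000 for v in C[a+y0,bb+x0,:2]),True)>4 for a,bb in uvb)
        out.append((mid,np.degrees(np.arctan2(L[1],L[0]))))
        if show: print(n,"px",c[i].round(0),"size",sorted(np.round(r[1],0).tolist()),"mid",mid.round(4),"ang",out[-1][1].round(1),"ballpx",nb)
    return out
E
python3 - <<'E'
from h import *
st();cups();cups("side");marks()
overlay("a9.png","top",(80,260,200,460),3)
E
```

```text
t 13.25 pos [0.6298 0.1833 0.1823] yang 2.2 z [ 0.006  0.001 -1.   ] gap 0.402 F [0.2 0.2 1.3] j [ 0.21  0.59  1.41 -0.    1.14  0.17]
top px [304. 210.] size [24.0, 81.0] mid [0.4458 0.0264] ang -1.0 ballpx 15
top px [396. 217.] size [51.0, 84.0] mid [ 0.438  -0.2012] ang 11.2 ballpx 49
top px [354. 220.] size [48.0, 84.0] mid [ 0.432  -0.0961] ang 13.9 ballpx 49
side px [270. 223.] size [55.0, 84.0] mid [0.4495 0.1522] ang -5.0 ballpx 0
side px [285. 256.] size [54.0, 84.0] mid [0.4426 0.0324] ang -0.1 ballpx 0
side px [302. 300.] size [52.0, 85.0] mid [ 0.4291 -0.0992] ang 13.9 ballpx 16
side px [326. 337.] size [52.0, 86.0] mid [ 0.4377 -0.2031] ang 10.9 ballpx 41
green 50 [345.84 166.52] [ 0.5498 -0.0829  0.045 ] along -0.101
red 58 [427.66 163.53] [ 0.5563 -0.2878  0.045 ] along -0.306
ptr 16 [346.   158.81] [ 0.5689 -0.0839  0.045 ] along -0.1026
{'green': np.float64(1.6), 'red': np.float64(-203.4), 'ptr': np.float64(0.0)}
```

View pics/a9.png

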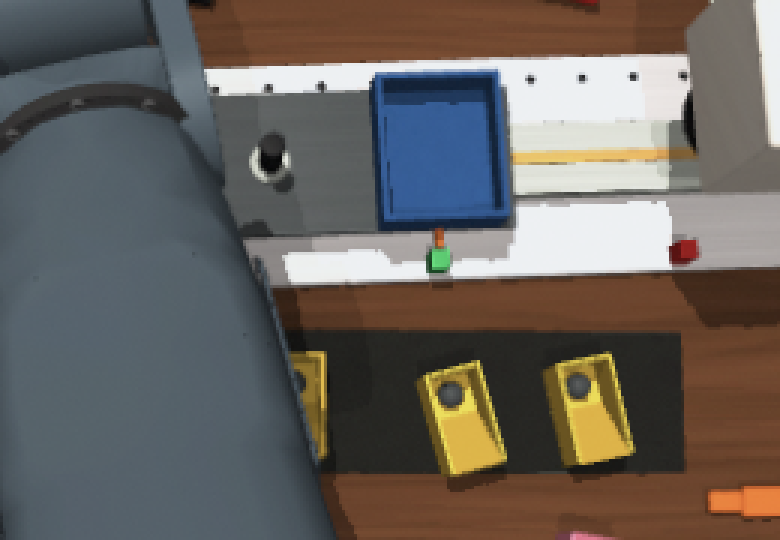

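```bash
python3 - <<'E'
from h import *
plan(([.437,-.202,.15],-79,0),([.437,-.202,.018],-79,0))
i=robot.get_image("top");C=cloud(i);print(C[100:150:8,430:440:3].round(2).tolist())
E
```

```text
xyz [-377.4, -205.8, 27.4] turn [0.001, -0.001, 1.417]
xyz [-377.4, -205.9, 159.4] turn [0.001, -0.001, 1.417]
[[[0.68, -0.26, 0.17], [0.67, -0.26, 0.19], [0.66, -0.26, 0.21], [0.66, -0.26, 0.23]], [[0.66, -0.26, 0.16], [0.65, -0.26, 0.18], [0.65, -0.26, 0.2], [0.64, -0.26, 0.22]], [[0.64, -0.26, 0.16], [0.64, -0.26, 0.18], [0.63, -0.26, 0.2], [0.63, -0.26, 0.21]], [[0.63, -0.26, 0.14], [0.62, -0.26, 0.18], [0.62, -0.26, 0.19], [0.61, -0.26, 0.21]], [[0.64, -0.3, 0.04], [0.6, -0.26, 0.17], [0.6, -0.26, 0.19], [0.59, -0.26, 0.21]], [[0.62, -0.3, 0.03], [0.59, -0.26, 0.16], [0.58, -0.26, 0.19], [0.58, -0.26, 0.2]], [[0.6, -0.31, 0.02], [0.6, -0.31, 0.01], [0.6, -0.32, 0.01], [0.6, -0.33, 0.01]]]
```

step_arm:
  xyz:
    - [-377,-206,27]
    - [-377,-206,27]
    - [-377,-206,27]
    - [-377,-206,27]
    - [-377,-206,27]
    - [-377,-206,27]
    - [-377,-206,27]
    - [-377,-206,27]
    - [-377,-206,27]
    - [-377,-206,27]
  turn:
    - [0,0,1.417]
    - [0,0,1.417]
    - [0,0,1.417]
    - [0,0,1.417]
    - [0,0,1.417]
    - [0,0,1.417]
    - [0,0,1.417]
    - [0,0,1.417]
    - [0,0,1.417]
    - [0,0,1.417]
  grip: 0.85

```text
clock: 14.33
tool_pos: [0.4408, -0.1905, 0.1502]
tool_rot: [-3.092, -0.551, 0.002]
ft_force: [0.8, -0.3, 0.2]
finger_gap: 0.848
```

```bash
python3 - <<'E'
from h import *
st();cups("side");plan(([.437,-.202,.15],-79,0),([.437,-.202,.018],-79,0))
E
```

```text
t 14.3333 pos [ 0.4408 -0.1905  0.1502] yang -69.8 z [-0.002  0.001 -1.   ] gap 0.848 F [ 0.8 -0.3  0.2] j [-0.5   0.34  1.9  -0.    0.9   0.71]
side px [270. 223.] size [57.0, 84.0] mid [0.4494 0.1514] ang -5.0 ballpx 0
side px [285. 256.] size [54.0, 84.0] mid [0.4426 0.0324] ang -0.2 ballpx 0
side px [302. 300.] size [52.0, 84.0] mid [ 0.4299 -0.099 ] ang 13.9 ballpx 15
side px [326. 337.] size [52.0, 86.0] mid [ 0.4376 -0.203 ] ang 10.8 ballpx 30
xyz [-3.4, 5.6, -0.3] turn [-0.001, 0.003, 0.148]
xyz [-3.0, 5.8, 131.7] turn [-0.001, 0.003, 0.148]
```

step_arm:
  xyz:
    - [-3,9,0]
    - [-3,9,0]
    - [-3,9,30]
    - [-3,9,70]
    - [-3,9,70]
    - [-3,9,70]
  turn:
    - [0,0,0.148]
    - [0,0,0.148]
    - [0,0,0.148]
    - [0,0,0.148]
    - [0,0,0.148]
    - [0,0,0.148]

```text
clock: 14.88
tool_pos: [0.442, -0.1974, 0.0802]
tool_rot: [-3.121, -0.334, 0.006]
ft_force: [-0.7, -0.0, 0.8]
finger_gap: 0.852
```

```bash
python3 - <<'E'
from h import *
st();plan(([.437,-.202,.018],-79,0))
overlay("b1.png","side",(240,390,250,430),4)
E
```

```text
t 14.8833 pos [ 0.442  -0.1974  0.0802] yang -77.8 z [-0.004  0.003 -1.   ] gap 0.852 F [-0.7 -0.   0.8] j [-0.52  0.46  1.94  0.    0.75  0.84]
xyz [-5.6, 3.6, 62.2] turn [-0.003, 0.004, 0.021]
```

View pics/b1.png

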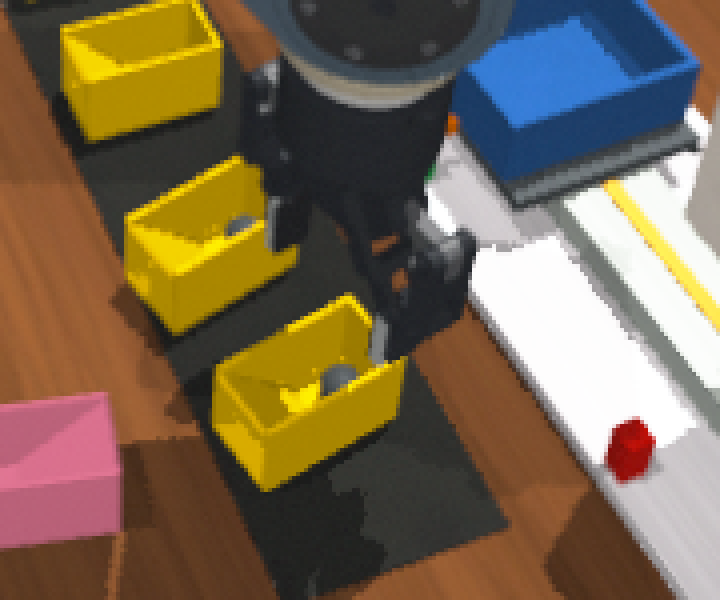

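step_arm:
  xyz:
    - [-5.6,3.8,0]
    - [-5.6,3.8,20]
    - [-5.6,3.8,62]
    - [-5.6,3.8,62]
    - [-5.6,3.8,62]
  turn:
    - [0,0.004,0.02]
    - [0,0.004,0.02]
    - [0,0.004,0.02]
    - [0,0.004,0.02]
    - [0,0.004,0.02]

```text
clock: 15.35
tool_pos: [0.4377, -0.2035, 0.0199]
tool_rot: [-3.126, -0.299, -0.004]
ft_force: [0.7, -0.4, 0.1]
finger_gap: 0.854
```

step_arm:
  xyz:
    - [0,0,0]
    - [0,0,0]
    - [0,0,0]
    - [0,0,0]
  turn:
    - [0,0,0]
    - [0,0,0]
    - [0,0,0]
    - [0,0,0]
  grip: 0.0

```text
clock: 15.68
tool_pos: [0.4395, -0.2043, 0.0222]
tool_rot: [3.125, 0.299, 0.011]
ft_force: [-1.5, 1.0, 13.9]
finger_gap: 0.53
```

```bash
python3 - <<'E'
from h import *
st()
overlay("b2.png","side",(240,390,250,430),4)
E
```

```text
t 15.6833 pos [ 0.4395 -0.2043  0.0222] yang -79.1 z [ 0.007 -0.001 -1.   ] gap 0.53 F [-1.5  1.  13.9] j [-0.53  0.57  1.96  0.    0.6   0.84]
```

View pics/b2.png

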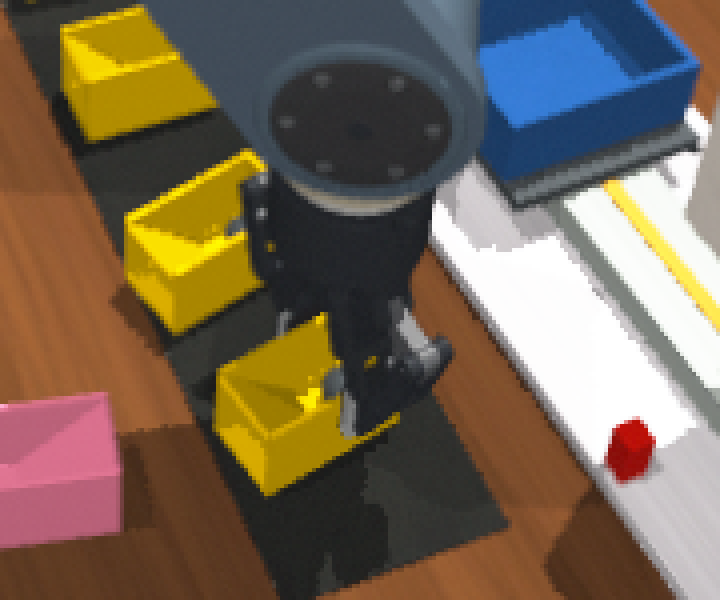

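step_arm:
  xyz:
    - [0,0,-20]
    - [0,0,-60]
    - [0,0,-100]
    - [0,0,-150]
    - [0,0,-170]
    - [0,0,-170]
  turn:
    - [0,0,0]
    - [0,0,0]
    - [0,0,0]
    - [0,0,0]
    - [0,0,0]
    - [0,0,0]

```text
clock: 16.23
tool_pos: [0.4399, -0.205, 0.1969]
tool_rot: [3.121, 0.299, 0.021]
ft_force: [-0.1, 0.7, -1.2]
finger_gap: 0.523
```

```bash
python3 - <<'E'
from h import *
st();plan(([.62,-.082,.2],-88,30))
cups("side")
E
```

```text
t 16.2333 pos [ 0.4399 -0.205   0.1969] yang -79.1 z [ 0.014 -0.005 -1.   ] gap 0.523 F [-0.1  0.7 -1.2] j [-0.53  0.27  1.86  0.    1.    0.84]
xyz [200.2, -86.6, -1.2] turn [-0.034, 0.509, 0.154]
side px [270. 223.] size [57.0, 84.0] mid [0.4494 0.1514] ang -5.0 ballpx 0
side px [285. 256.] size [55.0, 84.0] mid [0.4426 0.032 ] ang -0.2 ballpx 0
side px [298. 302.] size [51.0, 74.0] mid [ 0.4241 -0.1001] ang 13.9 ballpx 11
```

step_arm:
  xyz:
    - [30,-13,0]
    - [67,-29,0]
    - [100,-43,0]
    - [133,-58,0]
    - [167,-72,0]
    - [200,-86.5,0]
    - [200,-86.5,0]
    - [200,-86.5,0]
  turn:
    - [-0.005,0.08,0.025]
    - [-0.01,0.17,0.05]
    - [-0.02,0.25,0.075]
    - [-0.025,0.34,0.1]
    - [-0.03,0.42,0.125]
    - [-0.034,0.509,0.154]
    - [-0.034,0.509,0.154]
    - [-0.034,0.509,0.154]

```text
clock: 16.95
tool_pos: [0.6168, -0.0796, 0.1891]
tool_rot: [-3.024, -0.053, -0.79]
ft_force: [0.1, -0.3, -0.1]
finger_gap: 0.533
```

```bash
python3 - <<'E'
from h import *
st();plan(([.650,-.082,.17],-88,50),([.666,-.082,.14],-88,80))
overlay("b3.png","side",(150,350,280,480),3)
E
```

```text
t 16.95 pos [ 0.6168 -0.0796  0.1891] yang -87.9 z [ 0.489  0.024 -0.872] gap 0.533 F [ 0.1 -0.3 -0.1] j [-0.27  0.35  1.87  0.35  0.46  0.99]
xyz [19.5, 3.8, 32.8] turn [-0.007, 0.362, -0.003]
xyz [18.8, 4.6, 66.8] turn [-0.006, 0.885, -0.005]
```

View pics/b3.png

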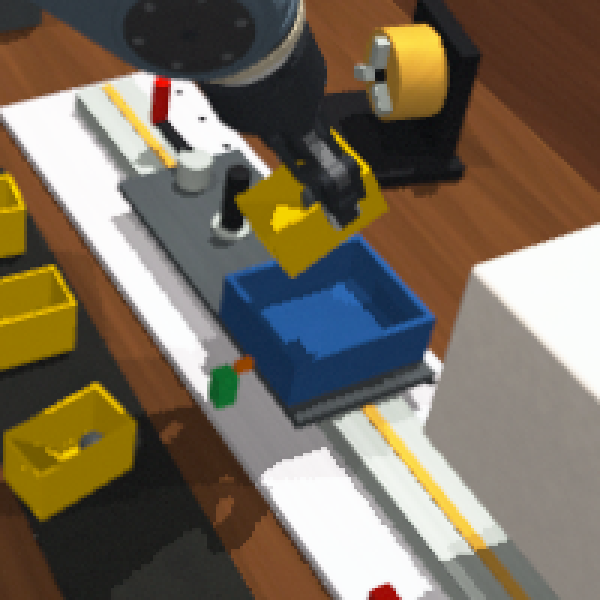

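```bash
cat >> h.py <<'E'
def fkR(j): return (R.from_euler("z",j[0])*R.from_euler("y",j[1]+j[2])*R.from_euler("z",j[3])*R.from_euler("y",j[4])*R.from_euler("z",j[5])).as_matrix()
E
python3 - <<'E'
from h import *
s=robot.sense();print((fkR(s["joints"]).T@R.from_rotvec(s["tool_rot"]).as_matrix()).round(3))
E
```

```text
[[-0. -1.  0.]
 [ 1. -0.  0.]
 [-0.  0.  1.]]
```

```bash
cat > fit.py <<'E'
from h import *
D=[(.351,1.652,.5502,.2313),(.36,1.7,.5403,.2102),(.60,1.5,.6349,.1388),(.68,1.53,.6357,.080),(.59,1.69,.579,.0793),(.58,1.73,.5663,.0791),(.67,1.54,.633,.080),(.71,1.28,.704,.1474),(.34,1.9,.480,.1502),(.57,1.96,.4847,.0205),(.27,1.86,.4853,.1969)]
A=[];b=[]
for j2,j3,r,z in D:
    A.append([1,0,np.sin(j2),np.sin(j2+j3)]);b.append(r);A.append([0,1,np.cos(j2),np.cos(j2+j3)]);b.append(z)
A=np.array(A);b=np.array(b);x,*_=np.linalg.lstsq(A,b,rcond=None);print(x.round(4),np.abs(A@x-b).max())
s=robot.sense();j=s["joints"];M=R.from_rotvec(s["tool_rot"]).as_matrix()
a0,c,L1,L2=x
def wr(j):
    r=a0+L1*np.sin(j[1])+L2*np.sin(j[1]+j[2]);return np.array([r*np.cos(j[0]),r*np.sin(j[0]),c+L1*np.cos(j[1])+L2*np.cos(j[1]+j[2])])
# tcp = wr + (0,0,Lt) + Lt*tz
d=s["tool_pos"]-wr(j);v=np.array([0,0,1])+M[:,2];print("Lt",(d@v)/(v@v),d,v)
E
python3 fit.py
```

```text
[-0.019  -0.0341  0.4821  0.4389] 0.008465279503159506
Lt 0.2849235807151182 [0.13743746 0.05227609 0.03481015] [0.48860422 0.02356874 0.12781285]
```

```bash
cat > ik.py <<'E'
from h import *
from scipy.optimize import least_squares
D=[(.351,1.652,.5502,.2313),(.36,1.7,.5403,.2102),(.60,1.5,.6349,.1388),(.68,1.53,.6357,.080),(.59,1.69,.579,.0793),(.58,1.73,.5663,.0791),(.67,1.54,.633,.080),(.71,1.28,.704,.1474),(.34,1.9,.480,.1502),(.57,1.96,.4847,.0205),(.27,1.86,.4853,.1969)]
LAT=.0465
A=[];b=[]
for j2,j3,r,z in D:
    A.append([1,0,np.sin(j2),np.sin(j2+j3)]);b.append(np.sqrt(r*r-LAT**2));A.append([0,1,np.cos(j2),np.cos(j2+j3)]);b.append(z)
A=np.array(A);b=np.array(b);x,*_=np.linalg.lstsq(A,b,rcond=None);a0,c,L1,L2=x
Lt=.285
def fk(j):
    r=a0+L1*np.sin(j[1])+L2*np.sin(j[1]+j[2]);M=fkR(j)@R.from_euler("z",np.pi/2).as_matrix()
    p=R.from_euler("z",j[0]).apply([r,LAT,c+Lt+L1*np.cos(j[1])+L2*np.cos(j[1]+j[2])])
    return p+Lt*M[:,2],M,p
lo=np.array([-2.75,-.79,.01,-1.57,.07,-2.87]);hi=np.array([2.75,2.1,2.65,4.71,3.14,2.87])
def ik(p,M,seeds):
    best=None
    for s in seeds:
        f=lambda j:np.r_[(fk(j)[0]-p)*5,R.from_matrix(fk(j)[1].T@M).as_rotvec()]
        q=least_squares(f,np.clip(s,lo+.01,hi-.01),bounds=(lo,hi))
        if best is None or q.cost<best.cost-1e-7: best=q
    return best.x,best.cost
def head(deg,tilt):
    """fingers heading deg (world) when tilted; tool down with tool x at heading, or family flipped"""
    h=np.radians(deg);hx=np.array([np.cos(h),np.sin(h),0]);z=np.array([0,0,-1.])
    M=np.column_stack([hx,np.cross(z,hx),z]);t=np.radians(tilt)
    ax=np.cross(z,hx)
    return R.from_rotvec(t*ax).as_matrix()@M   # z-> toward hx
if __name__=="__main__":
    print(x.round(4),np.abs(A@x-b).max())
    s=robot.sense();print(fk(s["joints"])[0],s["tool_pos"])
    j0=s["joints"];FL=np.diag([-1,-1,1.])
    print((head(-88+90,30)-R.from_rotvec(s["tool_rot"]).as_matrix()).round(2))
    for hd in(0,-30,-60,-90,-110,90,60):
        for t in(30,60,80):
            for nm,F in(("keep",np.eye(3)),("flip",FL)):
                m=np.array([.64,-.082,.14]);M=head(hd,t)@F;p=m+.008*M[:,2]
                q,cst=ik(p,M,[j0,[-.1,.4,1.8,-1.2,1.2,0],[-.1,.4,1.8,1.2,1.2,0],[-.1,.4,1.8,3,.5,0],[-.1,.4,1.8,-1.2,1.2,2],[-.1,.4,1.8,-1.2,1.2,-2],[-.1,.4,1.8,1.2,1.2,-2],[-.1,.4,1.8,3,.5,2]])
                if cst<1e-5: print(hd,t,nm,q.round(2),fk(q)[2].round(2))
E
python3 ik.py
```

```text
[-0.0218 -0.0348  0.4832  0.4394] 0.008715189484285235
[ 0.62888299 -0.08060169  0.19120209] [ 0.61667256 -0.08041383  0.18951123]
[[-0.01 -0.    0.01]
 [ 0.   -0.   -0.01]
 [ 0.01  0.01  0.01]]
0 30 keep [-0.25  0.45  1.88  0.41  0.32  0.96] [ 0.5  -0.08  0.38]
0 30 flip [-0.25  0.45  1.88  0.41  0.32 -2.18] [ 0.5  -0.08  0.38]
0 60 keep [-0.32  0.51  2.18  2.66  0.62 -1.33] [ 0.4  -0.08  0.28]
0 60 flip [-0.32  0.51  2.18  2.66  0.62  1.81] [ 0.4  -0.08  0.28]
0 80 keep [-0.34  0.7   2.25  2.78  1.22 -1.5 ] [ 0.37 -0.08  0.19]
0 80 flip [-0.34  0.7   2.25  2.78  1.22  1.64] [ 0.37 -0.08  0.19]
-30 30 keep [-0.11  0.47  1.85 -0.56  0.38  2.46] [ 0.52 -0.01  0.38]
-30 30 flip [-0.11  0.47  1.85 -0.56  0.38 -0.68] [ 0.52 -0.01  0.38]
-30 60 keep [-0.02  0.53  2.12  3.91  0.65 -1.96] [0.43 0.04 0.28]
-30 60 flip [-0.02  0.53  2.12  3.91  0.65  1.18] [0.43 0.04 0.28]
-30 80 keep [ 0.02  0.72  2.17  3.72  1.18 -1.71] [0.4  0.05 0.19]
-30 80 flip [0.02 0.72 2.17 3.72 1.18 1.43] [0.4  0.05 0.19]
-60 30 flip [-0.01  0.55  1.71 -0.71  0.72 -0.03] [0.57 0.04 0.38]
-60 60 keep [ 0.15  0.66  1.
[... 1171 characters left out ...]
.22  0.38]
90 60 keep [-0.53  0.92  1.29  0.84  1.62 -0.81] [ 0.64 -0.32  0.28]
90 60 flip [-0.53  0.92  1.29  0.84  1.62  2.33] [ 0.64 -0.32  0.28]
90 80 keep [-0.57  1.07  1.23  1.04  1.85 -0.86] [ 0.64 -0.35  0.19]
90 80 flip [-0.57  1.07  1.23  1.04  1.85  2.28] [ 0.64 -0.35  0.19]
60 30 keep [-0.42  0.61  1.61  0.65  0.97 -0.28] [ 0.57 -0.2   0.38]
60 30 flip [-0.42  0.61  1.61  0.65  0.97  2.86] [ 0.57 -0.2   0.38]
60 60 keep [-0.59  0.74  1.68  1.16  1.22 -0.79] [ 0.52 -0.29  0.28]
60 60 flip [-0.59  0.74  1.68  1.16  1.22  2.35] [ 0.52 -0.29  0.28]
60 80 keep [-0.64  0.89  1.67  1.38  1.49 -0.99] [ 0.5  -0.32  0.19]
60 80 flip [-0.64  0.89  1.67  1.38  1.49  2.15] [ 0.5  -0.32  0.19]
```

```bash
cat >> ik.py <<'E'
    print("path")
    q=j0
    for hd,t in((15,30),(30,30),(45,30),(45,45),(45,60),(45,70),(45,80)):
        m=np.array([.645,-.07,.2 if t<50 else .15]);M=head(hd,t);p=m+.008*M[:,2];q,cst=ik(p,M,[q]);print(hd,t,cst.round(6),q.round(2),fk(q)[2].round(2))
E
python3 ik.py | sed -n '/path/,$p'
```

```text
path
15 30 0.0 [-0.29  0.39  1.8   0.53  0.55  0.62] [ 0.51 -0.11  0.44]
30 30 0.0 [-0.34  0.43  1.74  0.62  0.71  0.27] [ 0.53 -0.14  0.44]
45 30 0.0 [-0.38  0.48  1.66  0.64  0.88  0.02] [ 0.55 -0.17  0.44]
45 45 0.0 [-0.48  0.49  1.77  1.03  0.91 -0.37] [ 0.51 -0.21  0.4 ]
45 60 0.0 [-0.55  0.64  1.86  1.4   1.03 -0.81] [ 0.48 -0.24  0.29]
45 70 0.0 [-0.59  0.71  1.88  1.54  1.17 -0.97] [ 0.46 -0.25  0.24]
45 80 0.0 [-0.62  0.79  1.88  1.64  1.34 -1.09] [ 0.45 -0.26  0.2 ]
```

```bash
cat >> h.py <<'E'
def head(deg,tilt):
    h=np.radians(deg);hx=np.array([np.cos(h),np.sin(h),0]);z=np.array([0,0,-1.])
    M=np.column_stack([hx,np.cross(z,hx),z])
    return R.from_rotvec(np.radians(tilt)*np.cross(z,hx)).as_matrix()@M
def planh(*tg):
    s=robot.sense();p=s["tool_pos"];M=R.from_rotvec(s["tool_rot"]).as_matrix()
    for pos,hd,t in tg:
        x=M.T@(np.array(pos)-p)*1000;w=R.from_matrix(M.T@head(hd,t)).as_rotvec()
        print("xyz",np.round(x,1).tolist(),"turn",np.round(w,3).tolist())
E
python3 - <<'E'
from h import *
st();planh(([.63,-.075,.2],15,30),([.64,-.07,.2],30,30),([.65,-.064,.2],45,30))
E
```

```text
t 17.0 pos [ 0.6167 -0.0804  0.1895] yang -87.9 z [ 0.489  0.024 -0.872] gap 0.533 F [ 0.4  0.4 -1.7] j [-0.27  0.35  1.87  0.35  0.46  0.99]
xyz [16.9, -5.0, -2.5] turn [0.106, 0.012, -0.199]
xyz [25.8, -9.6, 2.5] turn [0.235, 0.011, -0.427]
xyz [34.6, -15.3, 7.5] turn [0.365, 0.009, -0.654]
```

step_arm:
  xyz:
    - [8,-2.5,-1]
    - [17,-5,-2.5]
    - [21,-7,0]
    - [26,-9.6,2.5]
    - [30,-12,5]
    - [34.6,-15,7]
    - [34.6,-15,7]
    - [34.6,-15,7]
  turn:
    - [0.053,0.006,-0.1]
    - [0.106,0.012,-0.199]
    - [0.17,0.011,-0.31]
    - [0.235,0.011,-0.427]
    - [0.3,0.01,-0.54]
    - [0.365,0.009,-0.654]
    - [0.365,0.009,-0.654]
    - [0.365,0.009,-0.654]

```text
clock: 17.67
tool_pos: [0.6503, -0.066, 0.201]
tool_rot: [-2.643, -1.089, -0.709]
ft_force: [0.8, -0.9, -1.6]
finger_gap: 0.524
```

```bash
python3 - <<'E'
from h import *
st();planh(([.652,-.062,.175],45,45),([.655,-.060,.155],45,60),([.655,-.060,.148],45,70),([.655,-.060,.146],45,80))
overlay("b4.png","side",(150,350,280,480),3)
E
```

```text
t 17.6667 pos [ 0.6503 -0.066   0.201 ] yang -45.2 z [ 0.356  0.352 -0.866] gap 0.524 F [ 0.8 -0.9 -1.6] j [-0.36  0.48  1.64  0.62  0.89  0.06]
xyz [-9.5, -1.7, 24.5] turn [0.003, 0.261, -0.003]
xyz [-16.5, -1.0, 43.6] turn [0.004, 0.523, -0.002]
xyz [-20.0, -1.1, 49.7] turn [0.004, 0.698, -0.002]
xyz [-21.0, -1.1, 51.4] turn [0.004, 0.872, -0.001]
```

View pics/b4.png

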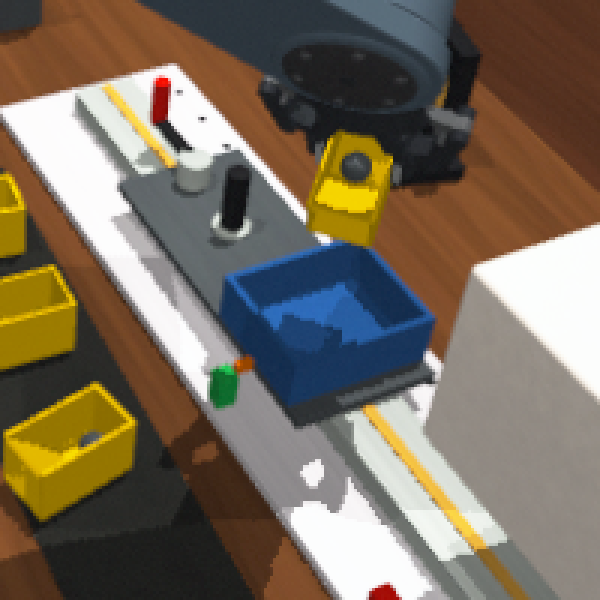

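step_arm:
  xyz:
    - [-4,-1,10]
    - [-8,-1,20]
    - [-11,-1,29]
    - [-14,-1,37]
    - [-16.5,-1,43.6]
    - [-16.5,-1,43.6]
  turn:
    - [0,0.1,0]
    - [0,0.2,0]
    - [0,0.32,0]
    - [0,0.43,0]
    - [0,0.523,0]
    - [0,0.523,0]

```text
clock: 18.22
tool_pos: [0.6527, -0.059, 0.1514]
tool_rot: [-2.25, -0.919, -1.295]
ft_force: [-0.6, -0.1, -2.4]
finger_gap: 0.533
```

```bash
python3 - <<'E'
from h import *
st();planh(([.655,-.060,.148],45,70),([.655,-.060,.146],45,80))
overlay("b5.png","side",(150,350,280,480),3)
E
```

```text
t 18.2167 pos [ 0.6527 -0.059   0.1514] yang -45.3 z [ 0.614  0.611 -0.5  ] gap 0.533 F [-0.6 -0.1 -2.4] j [-0.51  0.64  1.82  1.42  1.   -0.76]
xyz [-2.5, 2.4, 2.5] turn [0.003, 0.174, -0.009]
xyz [-4.2, 2.4, 3.5] turn [0.003, 0.349, -0.008]
```

View pics/b5.png

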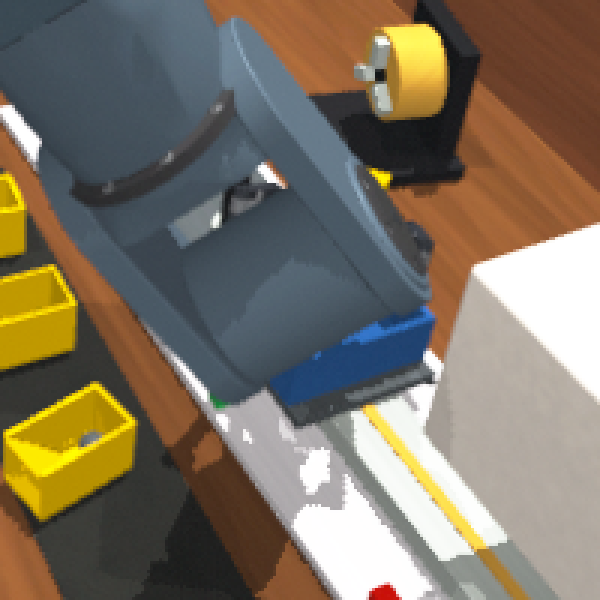

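step_arm:
  xyz:
    - [-1,1,1]
    - [-2,2,2]
    - [-3,2,3]
    - [-4,2,3]
    - [-4,2,3]
    - [-4,2,3]
    - [-4,2,3]
  turn:
    - [0,0.09,0]
    - [0,0.17,0]
    - [0,0.26,0]
    - [0,0.34,0]
    - [0,0.34,0]
    - [0,0.34,0]
    - [0,0.34,0]

```text
clock: 18.85
tool_pos: [0.6576, -0.0593, 0.1514]
tool_rot: [-1.942, -0.807, -1.612]
ft_force: [-0.0, -0.2, -0.4]
finger_gap: 0.527
```

```bash
python3 - <<'E'
from h import *
st()
overlay("b6.png","side",(150,350,280,480),2)
overlay("b6t.png","top",(80,260,200,460),2)
print(cv2.imwrite("pics/b6c.png",np.hstack([cv2.imread("pics/b6.png"),cv2.resize(cv2.imread("pics/b6t.png"),None,fx=.75,fy=.75)[:400] if 0 else cv2.copyMakeBorder(cv2.resize(cv2.imread("pics/b6t.png"),(390,270)),0,130,0,0,0)])))
E
```

```text
t 18.85 pos [ 0.6576 -0.0593  0.1514] yang -45.0 z [ 0.695  0.695 -0.185] gap 0.527 F [-0.  -0.2 -0.4] j [-0.56  0.79  1.83  1.67  1.3  -1.04]
True
```

View pics/b6c.png

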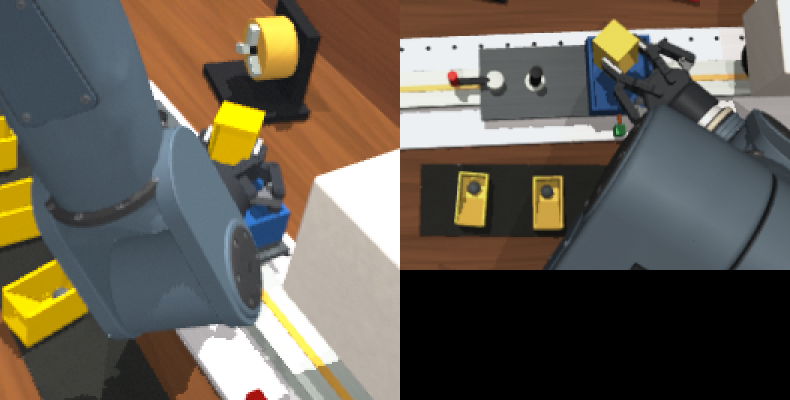

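```bash
python3 - <<'E'
from h import *
planh(([.655,-.060,.16],45,60),([.652,-.062,.185],45,45),([.65,-.064,.21],45,25))
E
```

```text
xyz [7.8, -1.4, -3.7] turn [0.001, -0.339, 0.003]
xyz [31.7, -2.0, -11.8] turn [0.002, -0.6, 0.003]
xyz [55.8, -1.9, -19.2] turn [0.002, -0.95, 0.002]
```

step_arm:
  xyz:
    - [2,0,-1]
    - [5,-1,-2]
    - [8,-1,-4]
    - [20,-2,-8]
    - [32,-2,-12]
    - [40,-2,-15]
    - [48,-2,-17]
    - [56,-2,-19]
    - [56,-2,-19]
    - [56,-2,-19]
  turn:
    - [0,-0.11,0]
    - [0,-0.22,0]
    - [0,-0.34,0]
    - [0,-0.46,0]
    - [0,-0.58,0]
    - [0,-0.7,0]
    - [0,-0.82,0]
    - [0,-0.94,0]
    - [0,-0.95,0]
    - [0,-0.95,0]

```text
clock: 19.78
tool_pos: [0.6511, -0.0634, 0.212]
tool_rot: [-2.697, -1.119, -0.605]
ft_force: [-0.6, 0.2, -0.9]
finger_gap: 0.532
```

```bash
python3 - <<'E'
from h import *
st()
cups("side")
planh(([.56,-.12,.2],11,0),([.437,-.202,.15],11,0))
overlay("b7.png","side",(150,380,240,480),3)
E
```

```text
t 19.7833 pos [ 0.6511 -0.0634  0.212 ] yang -45.0 z [ 0.305  0.295 -0.905] gap 0.532 F [-0.6  0.2 -0.9] j [-0.32  0.47  1.6   0.49  0.93  0.19]
side px [270. 223.] size [57.0, 84.0] mid [0.4492 0.1513] ang -5.5 ballpx 0
side px [285. 256.] size [55.0, 84.0] mid [0.4426 0.0321] ang -0.2 ballpx 0
side px [302. 300.] size [52.0, 84.0] mid [ 0.4299 -0.0991] ang 13.9 ballpx 16
xyz [-98.3, -23.8, -34.9] turn [-0.126, -0.428, 0.584]
xyz [-250.7, -52.9, -51.4] turn [-0.126, -0.428, 0.584]
```

View pics/b7.png

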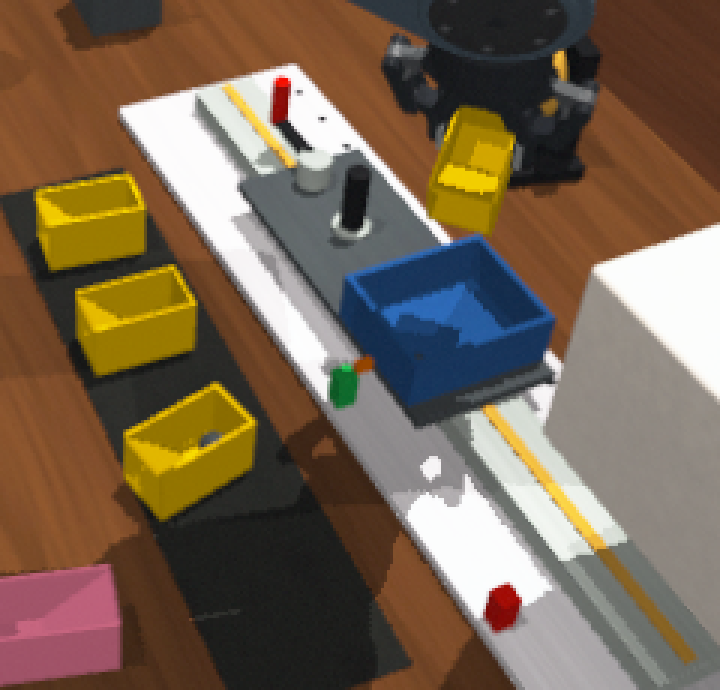

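step_arm:
  xyz:
    - [-25,-6,-9]
    - [-50,-12,-18]
    - [-98,-24,-35]
    - [-138,-31,-39]
    - [-178,-39,-43]
    - [-217,-46,-47]
    - [-251,-53,-51]
    - [-251,-53,-51]
    - [-251,-53,-51]
  turn:
    - [-0.02,-0.07,0.09]
    - [-0.04,-0.13,0.18]
    - [-0.06,-0.19,0.27]
    - [-0.08,-0.26,0.35]
    - [-0.1,-0.33,0.45]
    - [-0.12,-0.39,0.54]
    - [-0.126,-0.428,0.584]
    - [-0.126,-0.428,0.584]
    - [-0.126,-0.428,0.584]

```text
clock: 20.63
tool_pos: [0.4343, -0.2029, 0.1475]
tool_rot: [-3.124, -0.295, 0.006]
ft_force: [1.4, -0.6, -1.5]
finger_gap: 0.531
```

```bash
python3 - <<'E'
from h import *
st()
cups("side");cups("top")
planh(([.437,-.202,.05],11,0),([.437,-.202,.021],11,0))
overlay("b8.png","top",(80,260,200,460),3)
E
```

```text
t 20.6333 pos [ 0.4343 -0.2029  0.1475] yang -79.2 z [-0.004  0.003 -1.   ] gap 0.531 F [ 1.4 -0.6 -1.5] j [-0.53  0.34  1.91  0.    0.9   0.85]
side px [270. 223.] size [57.0, 84.0] mid [0.4494 0.1513] ang -5.0 ballpx 0
side px [285. 256.] size [55.0, 84.0] mid [0.4426 0.0319] ang -0.2 ballpx 0
side px [296. 300.] size [50.0, 84.0] mid [ 0.4299 -0.0982] ang 14.5 ballpx 0
top px [247. 213.] size [46.0, 83.0] mid [0.4523 0.1567] ang -5.4 ballpx 48
top px [298. 216.] size [43.0, 81.0] mid [0.4458 0.036 ] ang -0.9 ballpx 50
top px [354. 220.] size [48.0, 84.0] mid [ 0.4319 -0.0958] ang 14.4 ballpx 50
xyz [1.1, -0.2, 98.5] turn [-0.002, 0.002, -0.001]
xyz [1.2, -0.1, 127.5] turn [-0.002, 0.002, -0.001]
```

View pics/b8.png

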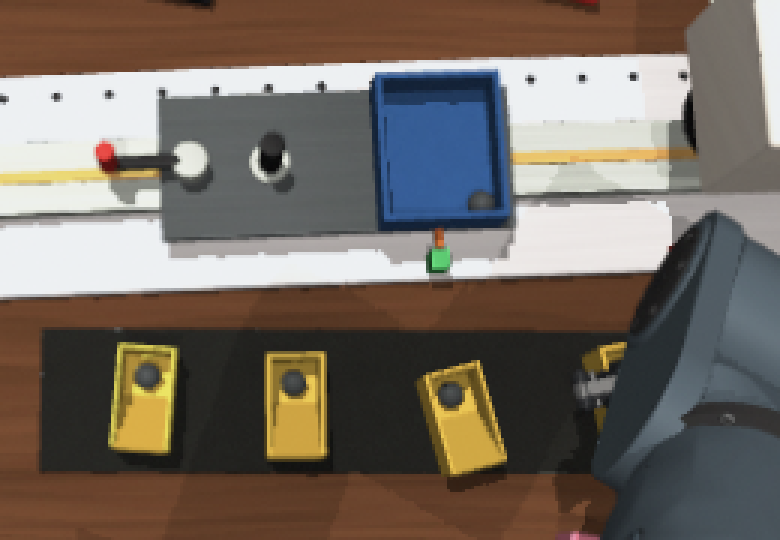

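step_arm:
  xyz:
    - [1,0,40]
    - [1,0,80]
    - [1,0,110]
    - [1,0,122]
    - [1,0,127]
    - [1,0,127]
    - [1,0,127]
  turn:
    - [0,0,0]
    - [0,0,0]
    - [0,0,0]
    - [0,0,0]
    - [0,0,0]
    - [0,0,0]
    - [0,0,0]

```text
clock: 21.37
tool_pos: [0.4374, -0.2019, 0.0218]
tool_rot: [-3.126, -0.301, 0.003]
ft_force: [0.1, -0.1, -1.0]
finger_gap: 0.53
```

step_arm:
  xyz:
    - [0,0,0]
    - [0,0,0]
    - [0,0,0]
    - [0,0,-20]
    - [0,0,-60]
    - [0,0,-100]
    - [0,0,-100]
  turn:
    - [0,0,0]
    - [0,0,0]
    - [0,0,0]
    - [0,0,0]
    - [0,0,0]
    - [0,0,0]
    - [0,0,0]
  grip: 0.8

```text
clock: 21.95
tool_pos: [0.4398, -0.2039, 0.1277]
tool_rot: [3.123, 0.3, 0.007]
ft_force: [0.8, -1.4, 1.3]
finger_gap: 0.802
```

```bash
python3 - <<'E'
from h import *
st()
cups("side");cups("top")
planh(([.432,-.097,.12],14.2,0))
overlay("b9.png","side",(200,400,200,460),3)
E
```

```text
t 21.95 pos [ 0.4398 -0.2039  0.1277] yang -79.0 z [ 0.005 -0.004 -1.   ] gap 0.802 F [ 0.8 -1.4  1.3] j [-0.53  0.38  1.92 -0.    0.84  0.85]
side px [270. 223.] size [57.0, 84.0] mid [0.4494 0.1515] ang -5.0 ballpx 0
side px [285. 256.] size [55.0, 84.0] mid [0.4426 0.0318] ang -0.2 ballpx 0
side px [302. 300.] size [51.0, 84.0] mid [ 0.43   -0.0987] ang 14.5 ballpx 15
side px [326. 337.] size [52.0, 86.0] mid [ 0.4359 -0.2037] ang 11.0 ballpx 0
top px [247. 213.] size [46.0, 83.0] mid [0.4523 0.1567] ang -5.4 ballpx 49
top px [298. 215.] size [43.0, 81.0] mid [0.4458 0.036 ] ang -0.9 ballpx 49
top px [390. 219.] size [40.0, 94.0] mid [ 0.4414 -0.1898] ang -16.1 ballpx 12
top px [354. 220.] size [48.0, 84.0] mid [ 0.4319 -0.0958] ang 14.4 ballpx 51
xyz [14.6, -104.8, 2.7] turn [0.001, 0.001, -0.057]
```

View pics/b9.png

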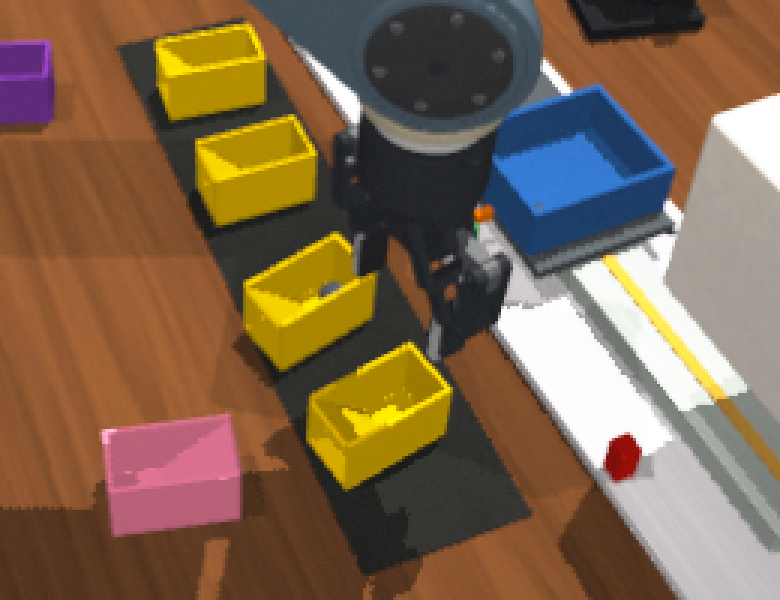

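step_arm:
  xyz:
    - [7,-35,3]
    - [14,-70,3]
    - [14,-105,3]
    - [14,-105,3]
    - [14,-105,3]
    - [14,-105,3]
  turn:
    - [0,0,-0.02]
    - [0,0,-0.057]
    - [0,0,-0.057]
    - [0,0,-0.057]
    - [0,0,-0.057]
    - [0,0,-0.057]

```text
clock: 22.6
tool_pos: [0.4305, -0.0967, 0.1178]
tool_rot: [-3.116, -0.389, 0.007]
ft_force: [0.3, -0.3, -0.1]
finger_gap: 0.799
```

```bash
python3 - <<'E'
from h import *
st();planh(([.431,-.097,.018],14.2,0));cups("side")
E
```

```text
t 22.6 pos [ 0.4305 -0.0967  0.1178] yang -75.8 z [-0.005  0.001 -1.   ] gap 0.799 F [ 0.3 -0.3 -0.1] j [-0.33  0.33  2.02 -0.    0.79  1.  ]
xyz [0.8, 0.7, 99.8] turn [-0.002, 0.004, 0.001]
side px [268. 223.] size [58.0, 84.0] mid [0.4494 0.151 ] ang -5.0 ballpx 0
side px [282. 258.] size [53.0, 84.0] mid [0.4426 0.0328] ang -0.2 ballpx 0
side px [302. 300.] size [52.0, 84.0] mid [ 0.4299 -0.0991] ang 13.9 ballpx 16
side px [326. 337.] size [52.0, 87.0] mid [ 0.4352 -0.2034] ang 11.4 ballpx 0
```

step_arm:
  xyz:
    - [0,0.5,35]
    - [0,0.5,70]
    - [0,0.5,100]
    - [0,0.5,100]
    - [0,0.5,100]
  turn:
    - [0,0,0]
    - [0,0,0]
    - [0,0,0]
    - [0,0,0]
    - [0,0,0]

```text
clock: 23.07
tool_pos: [0.4297, -0.0975, 0.0179]
tool_rot: [-3.115, -0.386, 0.01]
ft_force: [-0.3, 0.2, 0.2]
finger_gap: 0.799
```

step_arm:
  xyz:
    - [0,0,0]
    - [0,0,0]
    - [0,0,0]
    - [0,0,0]
  turn:
    - [0,0,0]
    - [0,0,0]
    - [0,0,0]
    - [0,0,0]
  grip: 0.0

```text
clock: 23.4
tool_pos: [0.4315, -0.0976, 0.0204]
tool_rot: [3.117, 0.389, -0.0]
ft_force: [-2.0, -2.6, 7.3]
finger_gap: 0.527
```

step_arm:
  xyz:
    - [0,0,-20]
    - [0,0,-60]
    - [0,0,-100]
    - [0,0,-140]
    - [0,0,-180]
    - [0,0,-180]
  turn:
    - [0,0,0]
    - [0,0,0]
    - [0,0,0]
    - [0,0,0]
    - [0,0,0]
    - [0,0,0]

```text
clock: 23.9
tool_pos: [0.434, -0.0981, 0.2066]
tool_rot: [3.113, 0.388, 0.013]
ft_force: [0.5, -0.0, 0.2]
finger_gap: 0.525
```

```bash
python3 - <<'E'
from h import *
st();planh(([.58,-.08,.21],14,10),([.65,-.064,.205],45,30))
overlay("c1.png","side",(120,350,200,460),3)
E
```

```text
t 23.9 pos [ 0.434  -0.0981  0.2066] yang -75.8 z [ 0.009 -0.003 -1.   ] gap 0.525 F [ 0.5 -0.   0.2] j [-0.33  0.19  1.94 -0.    1.    1.  ]
xyz [146.0, 18.3, -2.2] turn [0.005, 0.167, 0.004]
xyz [217.7, 20.0, 3.4] turn [0.148, 0.505, -0.523]
```

View pics/c1.png

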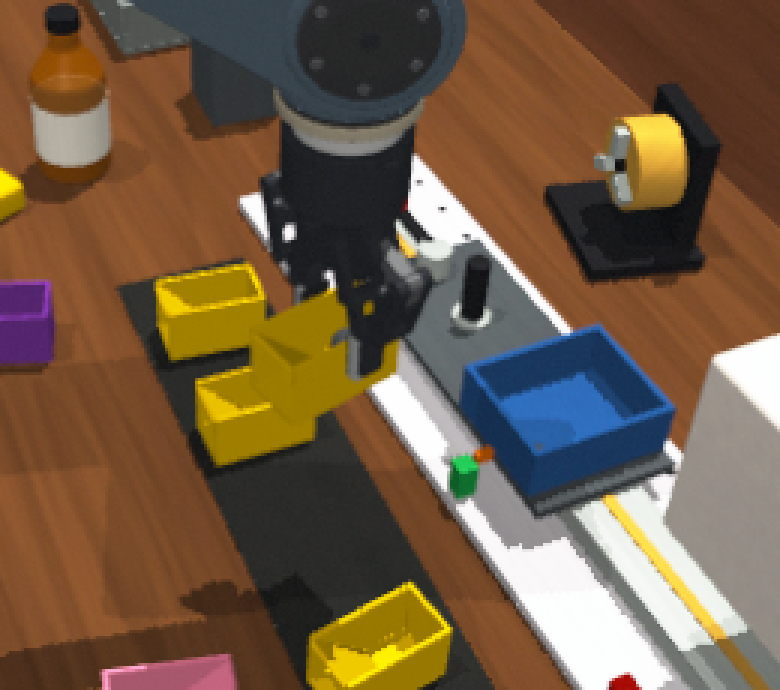

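step_arm:
  xyz:
    - [38,5,-1]
    - [75,10,-2]
    - [110,14,-2]
    - [146,18,-2]
    - [180,19,0]
    - [218,20,3]
    - [218,20,3]
    - [218,20,3]
    - [218,20,3]
  turn:
    - [0.01,0.06,-0.04]
    - [0.02,0.12,-0.1]
    - [0.045,0.19,-0.18]
    - [0.07,0.27,-0.27]
    - [0.1,0.36,-0.36]
    - [0.13,0.44,-0.45]
    - [0.148,0.505,-0.523]
    - [0.148,0.505,-0.523]
    - [0.148,0.505,-0.523]

```text
clock: 24.7
tool_pos: [0.6461, -0.0635, 0.1937]
tool_rot: [-2.64, -1.081, -0.686]
ft_force: [0.3, 0.2, -0.2]
finger_gap: 0.528
```

```bash
python3 - <<'E'
from h import *
st();planh(([.652,-.062,.175],45,45),([.655,-.060,.155],45,60),([.655,-.060,.148],45,79))
overlay("c2.png","side",(150,350,280,480),2)
E
```

```text
t 24.7 pos [ 0.6461 -0.0635  0.1937] yang -45.2 z [ 0.34   0.356 -0.87 ] gap 0.528 F [ 0.3  0.2 -0.2] j [-0.36  0.48  1.65  0.62  0.9   0.07]
xyz [-4.7, 3.4, 18.8] turn [-0.01, 0.27, -0.012]
xyz [-11.4, 4.4, 38.0] turn [-0.008, 0.532, -0.014]
xyz [-14.9, 4.5, 44.1] turn [-0.006, 0.864, -0.015]
```

View pics/c2.png

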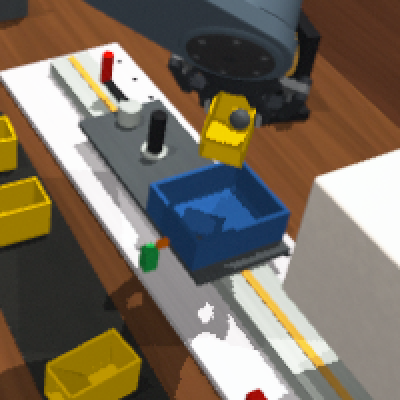

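step_arm:
  xyz:
    - [-2,1,8]
    - [-4,3,15]
    - [-6,3.5,22]
    - [-9,4,31]
    - [-11,4.5,38]
    - [-12,4.5,40]
    - [-13,4.5,42]
    - [-15,4.5,44]
    - [-15,4.5,44]
    - [-15,4.5,44]
  turn:
    - [0,0.1,0]
    - [0,0.2,0]
    - [0,0.32,0]
    - [0,0.43,0]
    - [0,0.53,0]
    - [0,0.63,0]
    - [0,0.75,0]
    - [0,0.864,0]
    - [0,0.864,0]
    - [0,0.864,0]

```text
clock: 25.58
tool_pos: [0.6557, -0.059, 0.1482]
tool_rot: [-1.947, -0.792, -1.592]
ft_force: [0.7, -0.8, -0.1]
finger_gap: 0.528
```

step_arm:
  xyz:
    - [0,0,0]
    - [0,0,0]
    - [0,0,0]
  turn:
    - [0,0,0]
    - [0,0,0]
    - [0,0,0]

```text
clock: 25.83
tool_pos: [0.6567, -0.0592, 0.1507]
tool_rot: [-1.944, -0.798, -1.6]
ft_force: [0.9, 0.4, -0.6]
finger_gap: 0.528
```

```bash
python3 - <<'E'
from h import *
st()
planh(([.655,-.060,.16],45,60),([.652,-.062,.185],45,45),([.65,-.064,.21],45,25))
E
```

```text
t 25.8333 pos [ 0.6567 -0.0592  0.1507] yang -44.9 z [ 0.692  0.697 -0.189] gap 0.528 F [ 0.9  0.4 -0.6] j [-0.56  0.79  1.83  1.67  1.3  -1.03]
xyz [8.8, -0.7, -3.5] turn [-0.005, -0.334, -0.009]
xyz [32.7, -1.7, -11.6] turn [-0.006, -0.596, -0.008]
xyz [56.7, -1.9, -19.1] turn [-0.007, -0.945, -0.007]
```

step_arm:
  xyz:
    - [2,0,-1]
    - [5,-1,-2]
    - [8,-1,-4]
    - [20,-2,-8]
    - [32,-2,-12]
    - [40,-2,-15]
    - [48,-2,-17]
    - [56,-2,-19]
    - [56,-2,-19]
    - [56,-2,-19]
  turn:
    - [0,-0.11,0]
    - [0,-0.22,0]
    - [0,-0.34,0]
    - [0,-0.46,0]
    - [0,-0.58,0]
    - [0,-0.7,0]
    - [0,-0.82,0]
    - [0,-0.94,0]
    - [0,-0.945,0]
    - [0,-0.945,0]

```text
clock: 26.67
tool_pos: [0.6505, -0.0631, 0.2097]
tool_rot: [-2.684, -1.113, -0.596]
ft_force: [-1.3, 1.0, -1.7]
finger_gap: 0.529
```

```bash
python3 - <<'E'
from h import *
st()
cups("side")
planh(([.56,-.09,.2],14,0),([.441,-.097,.14],14,0))
overlay("c3.png","side",(150,350,200,480),2)
E
```

```text
t 26.6667 pos [ 0.6505 -0.0631  0.2097] yang -44.8 z [ 0.295  0.308 -0.904] gap 0.529 F [-1.3  1.  -1.7] j [-0.33  0.47  1.59  0.5   0.94  0.19]
side px [270. 223.] size [56.0, 83.0] mid [0.4495 0.1519] ang -5.5 ballpx 0
side px [285. 256.] size [57.0, 84.0] mid [0.4426 0.0311] ang -0.2 ballpx 0
side px [326. 337.] size [52.0, 86.0] mid [ 0.436  -0.2035] ang 11.0 ballpx 0
xyz [-77.8, -44.6, -27.3] turn [-0.131, -0.427, 0.532]
xyz [-184.2, -123.2, -10.2] turn [-0.131, -0.427, 0.532]
```

View pics/c3.png

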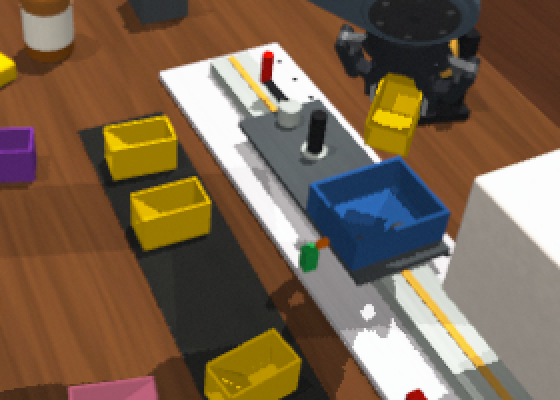

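Cup empty. Return it slightly further onto the mat.

step_arm:
  xyz:
    - [-26,-15,-9]
    - [-52,-30,-18]
    - [-78,-45,-27]
    - [-104,-65,-23]
    - [-131,-85,-18]
    - [-158,-104,-14]
    - [-184,-123,-10]
    - [-184,-123,-10]
    - [-184,-123,-10]
  turn:
    - [-0.02,-0.06,0.08]
    - [-0.04,-0.13,0.16]
    - [-0.06,-0.19,0.24]
    - [-0.08,-0.26,0.33]
    - [-0.1,-0.32,0.41]
    - [-0.12,-0.38,0.48]
    - [-0.131,-0.427,0.532]
    - [-0.131,-0.427,0.532]
    - [-0.131,-0.427,0.532]

```text
clock: 27.52
tool_pos: [0.4394, -0.0973, 0.1389]
tool_rot: [-3.117, -0.378, 0.008]
ft_force: [0.5, -1.2, -0.9]
finger_gap: 0.526
```

```bash
python3 - <<'E'
from h import *
st()
planh(([.441,-.097,.021],14,0))
E
```

```text
t 27.5167 pos [ 0.4394 -0.0973  0.1389] yang -76.2 z [-0.005  0.001 -1.   ] gap 0.526 F [ 0.5 -1.2 -0.9] j [-0.32  0.31  1.99 -0.    0.86  1.01]
xyz [2.2, 0.4, 117.9] turn [-0.002, 0.005, -0.003]
```

step_arm:
  xyz:
    - [2,0,35]
    - [2,0,70]
    - [2,0,100]
    - [2,0,112]
    - [2,0,118]
    - [2,0,118]
    - [2,0,118]
  turn:
    - [0,0,0]
    - [0,0,0]
    - [0,0,0]
    - [0,0,0]
    - [0,0,0]
    - [0,0,0]
    - [0,0,0]

```text
clock: 28.1
tool_pos: [0.4434, -0.0979, 0.0225]
tool_rot: [3.117, 0.379, -0.003]
ft_force: [0.0, -0.2, -1.2]
finger_gap: 0.531
```

step_arm:
  xyz:
    - [0,0,0]
    - [0,0,0]
    - [0,0,0]
    - [0,0,-20]
    - [0,0,-60]
    - [0,0,-100]
    - [0,0,-100]
  turn:
    - [0,0,0]
    - [0,0,0]
    - [0,0,0]
    - [0,0,0]
    - [0,0,0]
    - [0,0,0]
    - [0,0,0]
  grip: 0.8

```text
clock: 28.68
tool_pos: [0.4462, -0.0983, 0.1286]
tool_rot: [3.112, 0.379, 0.01]
ft_force: [2.0, -1.8, 0.8]
finger_gap: 0.803
```

```bash
python3 - <<'E'
from h import *
st()
cups("side");cups("top");marks()
planh(([.4445,.034,.12],-.5,0))
overlay("c4.png","top",(80,260,200,460),3)
E
```

```text
t 28.6833 pos [ 0.4462 -0.0983  0.1286] yang -76.1 z [ 0.007 -0.006 -1.   ] gap 0.803 F [ 2.  -1.8  0.8] j [-0.32  0.33  1.98 -0.    0.82  1.01]
side px [270. 223.] size [57.0, 84.0] mid [0.4492 0.1513] ang -5.5 ballpx 0
side px [284. 256.] size [56.0, 84.0] mid [0.4425 0.0317] ang -0.5 ballpx 0
side px [308. 299.] size [52.0, 84.0] mid [ 0.4427 -0.1008] ang 13.4 ballpx 0
side px [326. 337.] size [51.0, 86.0] mid [ 0.4358 -0.2031] ang 11.0 ballpx 0
top px [247. 213.] size [46.0, 83.0] mid [0.4523 0.1566] ang -5.4 ballpx 49
top px [298. 216.] size [43.0, 81.0] mid [0.4458 0.036 ] ang -0.9 ballpx 49
green 46 [345.8  166.43] [ 0.55   -0.0828  0.045 ] along -0.1009
red 58 [427.66 163.53] [ 0.5563 -0.2878  0.045 ] along -0.306
ptr 15 [346.   158.67] [ 0.5693 -0.0839  0.045 ] along -0.1027
{'green': np.float64(1.7), 'red': np.float64(-203.3), 'ptr': np.float64(0.0)}
xyz [32.9, -127.2, 2.2] turn [0.003, 0.002, 0.251]
```

View pics/c4.png

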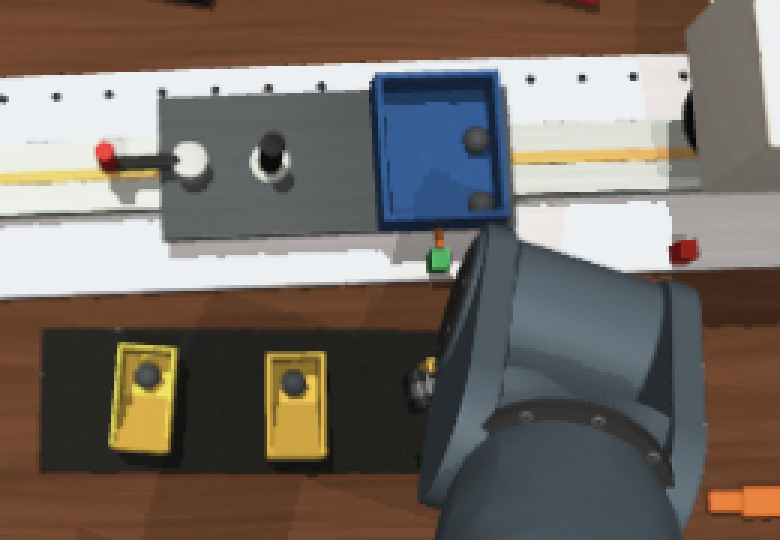

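step_arm:
  xyz:
    - [8,-32,2]
    - [16,-64,2]
    - [25,-96,2]
    - [33,-127,2]
    - [33,-127,2]
    - [33,-127,2]
    - [33,-127,2]
  turn:
    - [0,0,0.08]
    - [0,0,0.16]
    - [0,0,0.25]
    - [0,0,0.25]
    - [0,0,0.25]
    - [0,0,0.25]
    - [0,0,0.25]

```text
clock: 29.47
tool_pos: [0.4441, 0.0336, 0.1191]
tool_rot: [3.139, -0.011, -0.007]
ft_force: [-0.1, -0.6, 0.1]
finger_gap: 0.802
```

```bash
python3 - <<'E'
from h import *
st();planh(([.444,.034,.018],-.6,0));cups("side")
E
```

```text
t 29.4667 pos [0.4441 0.0336 0.1191] yang -90.4 z [-0.005 -0.003 -1.   ] gap 0.802 F [-0.1 -0.6  0.1] j [-0.03  0.33  2.01 -0.    0.8   1.55]
xyz [0.3, -0.7, 101.1] turn [0.003, 0.005, 0.003]
side px [269. 224.] size [56.0, 83.0] mid [0.4493 0.152 ] ang -5.0 ballpx 0
side px [285. 256.] size [54.0, 84.0] mid [0.4425 0.0324] ang -0.0 ballpx 0
side px [308. 299.] size [52.0, 85.0] mid [ 0.4422 -0.1009] ang 13.3 ballpx 0
side px [326. 337.] size [52.0, 86.0] mid [ 0.436  -0.2033] ang 10.5 ballpx 0
```

step_arm:
  xyz:
    - [0,0,35]
    - [0,0,70]
    - [0,0,101]
    - [0,0,101]
    - [0,0,101]
  turn:
    - [0,0,0]
    - [0,0,0]
    - [0,0,0]
    - [0,0,0]
    - [0,0,0]

```text
clock: 29.93
tool_pos: [0.4435, 0.0327, 0.0184]
tool_rot: [3.139, -0.014, -0.01]
ft_force: [0.0, -0.7, 0.8]
finger_gap: 0.801
```

step_arm:
  xyz:
    - [0,0,0]
    - [0,0,0]
    - [0,0,0]
    - [0,0,0]
  turn:
    - [0,0,0]
    - [0,0,0]
    - [0,0,0]
    - [0,0,0]
  grip: 0.0

```text
clock: 30.27
tool_pos: [0.4456, 0.0333, 0.021]
tool_rot: [3.139, -0.012, 0.001]
ft_force: [-0.9, -3.4, 6.9]
finger_gap: 0.532
```

step_arm:
  xyz:
    - [0,0,-20]
    - [0,0,-60]
    - [0,0,-100]
    - [0,0,-140]
    - [0,0,-180]
    - [0,0,-180]
  turn:
    - [0,0,0]
    - [0,0,0]
    - [0,0,0]
    - [0,0,0]
    - [0,0,0]
    - [0,0,0]

```text
clock: 30.77
tool_pos: [0.448, 0.034, 0.2073]
tool_rot: [3.139, -0.012, 0.017]
ft_force: [1.7, -0.6, -0.1]
finger_gap: 0.533
```

```bash
python3 - <<'E'
from h import *
st();planh(([.54,-.01,.21],15,10),([.65,-.064,.205],45,30))
overlay("d1.png","side",(120,350,200,460),2)
E
```

```text
t 30.7667 pos [0.448  0.034  0.2073] yang -90.4 z [ 0.011 -0.003 -1.   ] gap 0.533 F [ 1.7 -0.6 -0.1] j [-0.03  0.19  1.93 -0.    1.01  1.55]
xyz [92.4, 43.3, -1.6] turn [0.028, 0.163, -0.268]
xyz [202.7, 96.4, 4.7] turn [0.214, 0.487, -0.772]
```

View pics/d1.png

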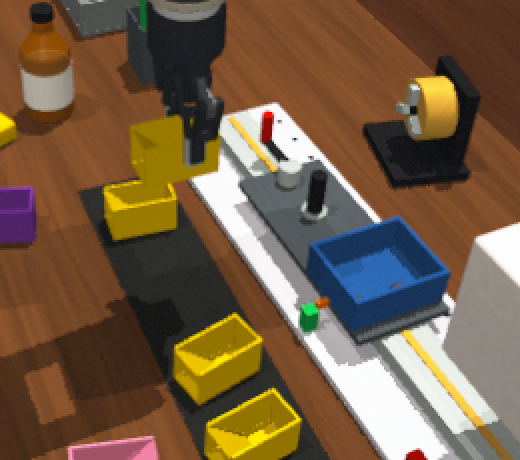

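step_arm:
  xyz:
    - [31,14,-1]
    - [62,29,-1]
    - [92,43,-1]
    - [120,56,0]
    - [148,70,2]
    - [176,83,3]
    - [203,96,4]
    - [203,96,4]
    - [203,96,4]
    - [203,96,4]
  turn:
    - [0.01,0.05,-0.09]
    - [0.02,0.11,-0.18]
    - [0.04,0.17,-0.28]
    - [0.07,0.24,-0.38]
    - [0.11,0.31,-0.48]
    - [0.15,0.38,-0.58]
    - [0.18,0.44,-0.68]
    - [0.214,0.487,-0.772]
    - [0.214,0.487,-0.772]
    - [0.214,0.487,-0.772]

```text
clock: 31.65
tool_pos: [0.6464, -0.0648, 0.1933]
tool_rot: [-2.639, -1.089, -0.688]
ft_force: [-0.2, -0.5, -1.2]
finger_gap: 0.529
```

```bash
python3 - <<'E'
from h import *
st();planh(([.652,-.062,.175],45,45),([.655,-.060,.155],45,60),([.655,-.060,.148],45,79))
overlay("d2.png","side",(150,350,280,480),2)
E
```

```text
t 31.65 pos [ 0.6464 -0.0648  0.1933] yang -45.0 z [ 0.342  0.355 -0.87 ] gap 0.529 F [-0.2 -0.5 -1.2] j [-0.36  0.48  1.65  0.62  0.89  0.06]
xyz [-3.8, 2.2, 18.8] turn [-0.009, 0.271, -0.007]
xyz [-10.6, 3.1, 38.0] turn [-0.008, 0.532, -0.008]
xyz [-14.0, 3.2, 44.0] turn [-0.007, 0.864, -0.009]
```

View pics/d2.png

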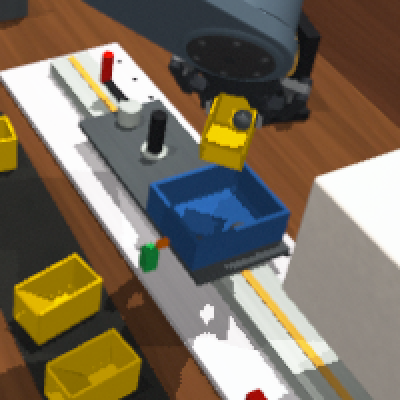

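step_arm:
  xyz:
    - [-2,1,8]
    - [-4,2,15]
    - [-6,3,22]
    - [-9,3,31]
    - [-11,3,38]
    - [-12,3,40]
    - [-13,3,42]
    - [-14,3,44]
    - [-14,3,44]
    - [-14,3,44]
  turn:
    - [0,0.1,0]
    - [0,0.2,0]
    - [0,0.32,0]
    - [0,0.43,0]
    - [0,0.53,0]
    - [0,0.63,0]
    - [0,0.75,0]
    - [0,0.864,0]
    - [0,0.864,0]
    - [0,0.864,0]

```text
clock: 32.53
tool_pos: [0.6551, -0.0579, 0.1482]
tool_rot: [-1.952, -0.796, -1.59]
ft_force: [-0.3, -0.7, -1.4]
finger_gap: 0.529
```

step_arm:
  xyz:
    - [0,0,0]
    - [0,0,0]
    - [0,0,0]
  turn:
    - [0,0,0]
    - [0,0,0]
    - [0,0,0]

```text
clock: 32.78
tool_pos: [0.656, -0.0583, 0.1509]
tool_rot: [-1.949, -0.801, -1.599]
ft_force: [0.1, 0.5, -1.0]
finger_gap: 0.532
```

step_arm:
  xyz:
    - [2,0,-1]
    - [5,-1,-2]
    - [8,-1,-4]
    - [20,-2,-8]
    - [32,-2,-12]
    - [40,-2,-15]
    - [48,-2,-17]
    - [56,-2,-19]
    - [56,-2,-19]
    - [56,-2,-19]
  turn:
    - [0,-0.11,0]
    - [0,-0.22,0]
    - [0,-0.34,0]
    - [0,-0.46,0]
    - [0,-0.58,0]
    - [0,-0.7,0]
    - [0,-0.82,0]
    - [0,-0.94,0]
    - [0,-0.945,0]
    - [0,-0.945,0]

```text
clock: 33.62
tool_pos: [0.6502, -0.0623, 0.211]
tool_rot: [-2.691, -1.115, -0.591]
ft_force: [-0.6, -0.1, -0.4]
finger_gap: 0.527
```

```bash
python3 - <<'E'
from h import *
st()
cups("side")
planh(([.54,-.01,.2],15,5),([.444,.034,.14],0,0))
overlay("d3.png","side",(150,350,200,480),2)
E
```

```text
t 33.6167 pos [ 0.6502 -0.0623  0.211 ] yang -44.9 z [ 0.295  0.3   -0.907] gap 0.527 F [-0.6 -0.1 -0.4] j [-0.32  0.47  1.59  0.49  0.94  0.2 ]
side px [270. 223.] size [56.0, 84.0] mid [0.4494 0.1518] ang -5.0 ballpx 0
side px [308. 299.] size [52.0, 86.0] mid [ 0.442  -0.1011] ang 13.7 ballpx 0
side px [326. 337.] size [52.0, 86.0] mid [ 0.4359 -0.2034] ang 11.0 ballpx 0
xyz [-40.7, -114.4, -7.6] turn [-0.143, -0.338, 0.507]
xyz [-99.6, -213.0, 31.9] turn [-0.177, -0.41, 0.772]
```

View pics/d3.png

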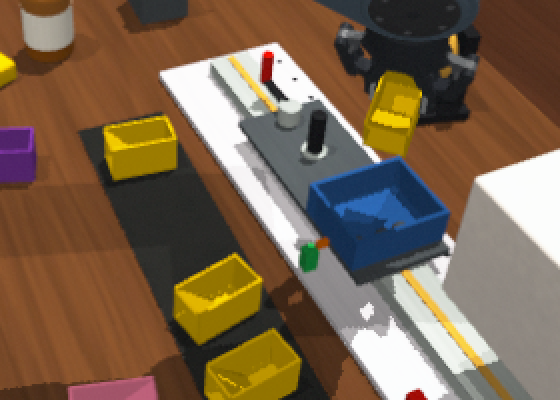

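step_arm:
  xyz:
    - [-14,-38,-3]
    - [-27,-76,-5]
    - [-41,-114,-8]
    - [-56,-139,2]
    - [-70,-164,12]
    - [-85,-189,22]
    - [-100,-213,32]
    - [-100,-213,32]
    - [-100,-213,32]
    - [-100,-213,32]
  turn:
    - [-0.03,-0.07,0.09]
    - [-0.06,-0.14,0.18]
    - [-0.09,-0.2,0.28]
    - [-0.11,-0.26,0.38]
    - [-0.13,-0.31,0.48]
    - [-0.15,-0.35,0.58]
    - [-0.165,-0.39,0.68]
    - [-0.177,-0.41,0.772]
    - [-0.177,-0.41,0.772]
    - [-0.177,-0.41,0.772]

```text
clock: 34.55
tool_pos: [0.4434, 0.0331, 0.1389]
tool_rot: [-3.14, -0.002, 0.004]
ft_force: [0.2, -0.4, -0.1]
finger_gap: 0.53
```

```bash
python3 - <<'E'
from h import *
st()
planh(([.444,.034,.021],0,0))
E
```

```text
t 34.55 pos [0.4434 0.0331 0.1389] yang -89.9 z [-0.003  0.002 -1.   ] gap 0.53 F [ 0.2 -0.4 -0.1] j [-0.03  0.3   2.    0.    0.85  1.54]
xyz [0.9, -0.7, 117.9] turn [-0.002, 0.003, 0.001]
```

step_arm:
  xyz:
    - [0,0,35]
    - [0,0,70]
    - [0,0,100]
    - [0,0,112]
    - [0,0,118]
    - [0,0,118]
    - [0,0,118]
  turn:
    - [0,0,0]
    - [0,0,0]
    - [0,0,0]
    - [0,0,0]
    - [0,0,0]
    - [0,0,0]
    - [0,0,0]

```text
clock: 35.13
tool_pos: [0.4435, 0.0329, 0.0215]
tool_rot: [-3.14, -0.0, 0.003]
ft_force: [-0.5, 0.5, -0.7]
finger_gap: 0.524
```

step_arm:
  xyz:
    - [0,0,0]
    - [0,0,0]
    - [0,0,0]
    - [0,0,-20]
    - [0,0,-60]
    - [0,0,-100]
    - [0,0,-100]
  turn:
    - [0,0,0]
    - [0,0,0]
    - [0,0,0]
    - [0,0,0]
    - [0,0,0]
    - [0,0,0]
    - [0,0,0]
  grip: 0.8

```text
clock: 35.72
tool_pos: [0.4464, 0.0332, 0.1272]
tool_rot: [-3.141, 0.001, -0.01]
ft_force: [1.4, -0.3, 1.6]
finger_gap: 0.796
```

```bash
python3 - <<'E'
from h import *
st()
cups("side");cups("top")
planh(([.451,.154,.12],-5.2,0))
overlay("d4.png","top",(80,260,200,460),2)
E
```

```text
t 35.7167 pos [0.4464 0.0332 0.1272] yang -90.0 z [ 0.007  0.001 -1.   ] gap 0.796 F [ 1.4 -0.3  1.6] j [-0.03  0.32  2.01  0.    0.81  1.54]
side px [269. 224.] size [56.0, 83.0] mid [0.4493 0.1516] ang -5.0 ballpx 0
side px [285. 257.] size [55.0, 84.0] mid [0.4403 0.028 ] ang -1.2 ballpx 0
side px [308. 299.] size [51.0, 86.0] mid [ 0.442  -0.1009] ang 13.7 ballpx 0
side px [326. 337.] size [52.0, 87.0] mid [ 0.4356 -0.2035] ang 10.0 ballpx 0
top px [247. 213.] size [46.0, 83.0] mid [0.4523 0.1567] ang -5.4 ballpx 50
top px [362. 214.] size [20.0, 85.0] mid [ 0.4483 -0.1177] ang 6.7 ballpx 0
top px [396. 217.] size [51.0, 84.0] mid [ 0.4363 -0.202 ] ang 10.5 ballpx 0
xyz [6.9, -120.8, 2.6] turn [-0.001, -0.0, 0.09]
```

View pics/d4.png

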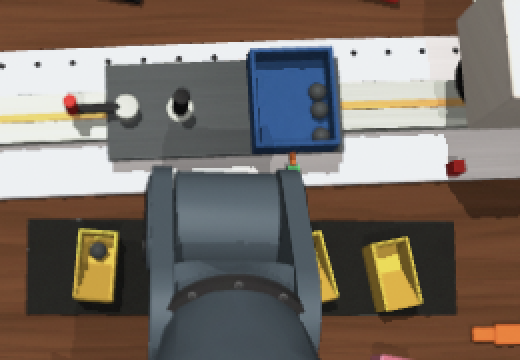

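step_arm:
  xyz:
    - [2,-32,2]
    - [4,-64,2]
    - [6,-96,2]
    - [7,-121,2]
    - [7,-121,2]
    - [7,-121,2]
    - [7,-121,2]
  turn:
    - [0,0,0.03]
    - [0,0,0.06]
    - [0,0,0.09]
    - [0,0,0.09]
    - [0,0,0.09]
    - [0,0,0.09]
    - [0,0,0.09]

```text
clock: 36.45
tool_pos: [0.4497, 0.1537, 0.1181]
tool_rot: [-3.138, 0.143, 0.009]
ft_force: [0.4, -0.6, 0.4]
finger_gap: 0.799
```

```bash
python3 - <<'E'
from h import *
st();planh(([.451,.154,.018],-5.2,0));cups("side")
E
```

```text
t 36.45 pos [0.4497 0.1537 0.1181] yang -95.2 z [-0.006  0.    -1.   ] gap 0.799 F [ 0.4 -0.6  0.4] j [0.23 0.38 1.94 0.   0.83 1.89]
xyz [1.9, -0.4, 100.1] turn [0.0, 0.006, -0.0]
side px [270. 223.] size [55.0, 84.0] mid [0.4493 0.1524] ang -5.5 ballpx 0
side px [285. 257.] size [54.0, 84.0] mid [0.4403 0.0286] ang -1.0 ballpx 0
side px [308. 299.] size [52.0, 84.0] mid [ 0.4427 -0.1012] ang 13.7 ballpx 0
side px [326. 337.] size [51.0, 86.0] mid [ 0.4359 -0.2033] ang 11.0 ballpx 0
```

step_arm:
  xyz:
    - [1,0,35]
    - [1,0,70]
    - [1,0,100]
    - [1,0,100]
    - [1,0,100]
  turn:
    - [0,0,0]
    - [0,0,0]
    - [0,0,0]
    - [0,0,0]
    - [0,0,0]

```text
clock: 36.92
tool_pos: [0.4503, 0.1533, 0.0186]
tool_rot: [3.138, -0.145, -0.01]
ft_force: [0.4, -0.1, 0.2]
finger_gap: 0.802
```

step_arm:
  xyz:
    - [0,0,0]
    - [0,0,0]
    - [0,0,0]
    - [0,0,0]
  turn:
    - [0,0,0]
    - [0,0,0]
    - [0,0,0]
    - [0,0,0]
  grip: 0.0

```text
clock: 37.25
tool_pos: [0.4523, 0.1544, 0.0212]
tool_rot: [-3.137, 0.143, 0.0]
ft_force: [-0.4, -2.2, 6.6]
finger_gap: 0.524
```

step_arm:
  xyz:
    - [0,0,-20]
    - [0,0,-60]
    - [0,0,-100]
    - [0,0,-140]
    - [0,0,-180]
    - [0,0,-180]
  turn:
    - [0,0,0]
    - [0,0,0]
    - [0,0,0]
    - [0,0,0]
    - [0,0,0]
    - [0,0,0]

```text
clock: 37.75
tool_pos: [0.4547, 0.1548, 0.2076]
tool_rot: [-3.134, 0.143, -0.015]
ft_force: [0.9, 0.0, 1.1]
finger_gap: 0.527
```

```bash
python3 - <<'E'
from h import *
st();planh(([.54,.04,.21],15,10),([.65,-.064,.205],45,30))
overlay("e1.png","side",(120,350,200,460),2)
E
```

```text
t 37.75 pos [0.4547 0.1548 0.2076] yang -95.2 z [ 0.01   0.004 -1.   ] gap 0.527 F [0.9 0.  1.1] j [0.23 0.25 1.86 0.   1.02 1.89]
xyz [95.4, 106.6, -2.0] turn [0.028, 0.163, -0.352]
xyz [214.4, 200.1, 3.7] turn [0.229, 0.479, -0.856]
```

View pics/e1.png

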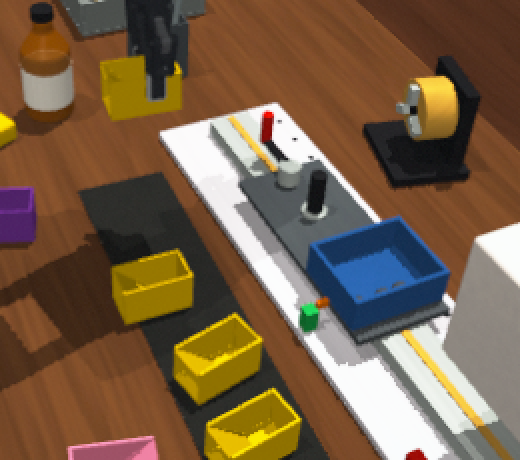

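step_arm:
  xyz:
    - [24,27,-1]
    - [48,53,-1]
    - [72,80,-2]
    - [95,107,-2]
    - [125,130,0]
    - [155,153,1]
    - [185,177,2]
    - [214,200,4]
    - [214,200,4]
    - [214,200,4]
  turn:
    - [0.01,0.05,-0.1]
    - [0.02,0.1,-0.2]
    - [0.03,0.14,-0.3]
    - [0.04,0.18,-0.38]
    - [0.08,0.25,-0.48]
    - [0.12,0.32,-0.58]
    - [0.16,0.38,-0.68]
    - [0.2,0.44,-0.78]
    - [0.229,0.479,-0.856]
    - [0.229,0.479,-0.856]

```text
clock: 38.63
tool_pos: [0.648, -0.0671, 0.1941]
tool_rot: [-2.65, -1.085, -0.687]
ft_force: [-0.4, 0.8, -0.7]
finger_gap: 0.524
```

```bash
python3 - <<'E'
from h import *
st();planh(([.652,-.062,.175],45,45),([.655,-.060,.155],45,60),([.655,-.060,.148],45,79))
overlay("e2.png","side",(150,350,280,480),2)
E
```

```text
t 38.6333 pos [ 0.648  -0.0671  0.1941] yang -45.4 z [ 0.344  0.346 -0.873] gap 0.524 F [-0.4  0.8 -0.7] j [-0.36  0.48  1.64  0.61  0.89  0.07]
xyz [-3.7, -0.7, 19.8] turn [-0.001, 0.275, -0.009]
xyz [-10.4, 0.1, 39.0] turn [0.001, 0.537, -0.009]
xyz [-13.8, 0.1, 45.1] turn [0.002, 0.869, -0.009]
```

View pics/e2.png

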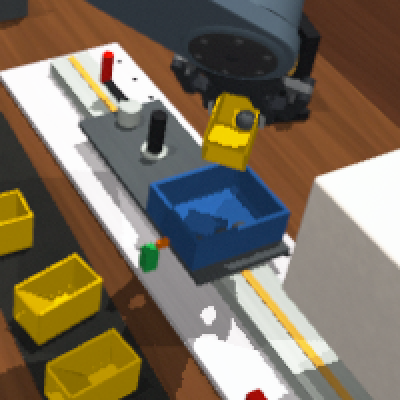

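step_arm:
  xyz:
    - [-1,0,8]
    - [-3,0,15]
    - [-5,0,22]
    - [-8,0,31]
    - [-10,0,39]
    - [-11,0,41]
    - [-12,0,43]
    - [-14,0,45]
    - [-14,0,45]
    - [-14,0,45]
  turn:
    - [0,0.1,0]
    - [0,0.2,0]
    - [0,0.32,0]
    - [0,0.43,0]
    - [0,0.53,0]
    - [0,0.63,0]
    - [0,0.75,0]
    - [0,0.864,0]
    - [0,0.864,0]
    - [0,0.864,0]

```text
clock: 39.52
tool_pos: [0.6519, -0.0567, 0.1464]
tool_rot: [-1.965, -0.791, -1.589]
ft_force: [0.3, 0.1, -0.2]
finger_gap: 0.533
```

step_arm:
  xyz:
    - [0,0,0]
    - [0,0,0]
    - [0,0,0]
  turn:
    - [0,0,0]
    - [0,0,0]
    - [0,0,0]

```text
clock: 39.77
tool_pos: [0.653, -0.0568, 0.1495]
tool_rot: [-1.961, -0.797, -1.597]
ft_force: [-0.2, -0.9, -0.4]
finger_gap: 0.529
```

step_arm:
  xyz:
    - [2,0,-1]
    - [5,-1,-2]
    - [8,-1,-4]
    - [20,-2,-8]
    - [32,-2,-12]
    - [40,-2,-15]
    - [48,-2,-17]
    - [56,-2,-19]
    - [56,-2,-19]
    - [56,-2,-19]
  turn:
    - [0,-0.11,0]
    - [0,-0.22,0]
    - [0,-0.34,0]
    - [0,-0.46,0]
    - [0,-0.58,0]
    - [0,-0.7,0]
    - [0,-0.82,0]
    - [0,-0.94,0]
    - [0,-0.945,0]
    - [0,-0.945,0]

```text
clock: 40.6
tool_pos: [0.6476, -0.0603, 0.2098]
tool_rot: [-2.702, -1.107, -0.583]
ft_force: [0.4, -0.1, -0.3]
finger_gap: 0.529
```

```bash
python3 - <<'E'
from h import *
st()
cups("side")
planh(([.54,.04,.2],15,5),([.446,.154,.14],0,0))
overlay("e3.png","side",(150,350,200,480),2)
E
```

```text
t 40.6 pos [ 0.6476 -0.0603  0.2098] yang -45.4 z [ 0.292  0.293 -0.911] gap 0.529 F [ 0.4 -0.1 -0.3] j [-0.32  0.47  1.6   0.48  0.93  0.22]
side px [276. 263.] size [54.0, 84.0] mid [0.4152 0.0199] ang -0.2 ballpx 0
side px [308. 298.] size [52.0, 84.0] mid [ 0.4427 -0.1012] ang 13.5 ballpx 0
side px [326. 337.] size [52.0, 86.0] mid [ 0.4359 -0.2034] ang 11.2 ballpx 0
xyz [-8.8, -146.4, 6.1] turn [-0.138, -0.331, 0.5]
xyz [-22.1, -293.2, 67.0] turn [-0.172, -0.403, 0.765]
```

View pics/e3.png

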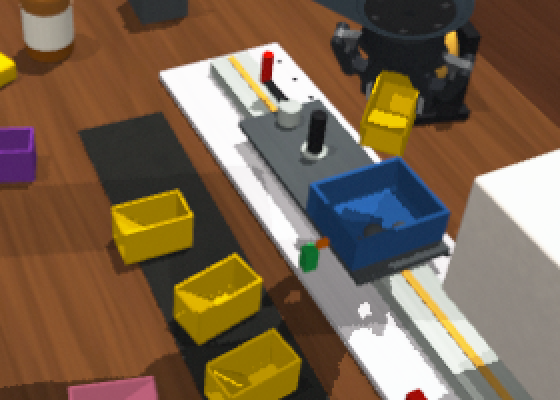

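step_arm:
  xyz:
    - [-2,-37,1]
    - [-4,-73,3]
    - [-7,-110,5]
    - [-9,-146,6]
    - [-13,-183,21]
    - [-16,-220,36]
    - [-19,-257,51]
    - [-22,-293,67]
    - [-22,-293,67]
    - [-22,-293,67]
  turn:
    - [-0.03,-0.07,0.09]
    - [-0.06,-0.14,0.18]
    - [-0.09,-0.2,0.28]
    - [-0.11,-0.26,0.38]
    - [-0.13,-0.31,0.48]
    - [-0.15,-0.35,0.58]
    - [-0.165,-0.39,0.68]
    - [-0.172,-0.403,0.765]
    - [-0.172,-0.403,0.765]
    - [-0.172,-0.403,0.765]

```text
clock: 41.53
tool_pos: [0.4411, 0.1556, 0.1366]
tool_rot: [-3.14, 0.006, 0.017]
ft_force: [1.3, -0.2, -0.4]
finger_gap: 0.525
```

```bash
python3 - <<'E'
from h import *
st()
planh(([.446,.154,.021],0,0));cups("top")
overlay("e4.png","top",(80,260,200,460),3)
E
```

```text
t 41.5333 pos [0.4411 0.1556 0.1366] yang -90.2 z [-0.011  0.002 -1.   ] gap 0.525 F [ 1.3 -0.2 -0.4] j [0.24 0.34 1.94 0.01 0.87 1.81]
xyz [6.2, 1.8, 115.5] turn [-0.001, 0.011, -0.004]
top px [354. 215.] size [48.0, 84.0] mid [ 0.4443 -0.0981] ang 14.0 ballpx 0
top px [396. 217.] size [51.0, 84.0] mid [ 0.4363 -0.202 ] ang 10.5 ballpx 0
top px [303. 227.] size [45.0, 81.0] mid [0.417  0.0234] ang -0.9 ballpx 0
```

View pics/e4.png

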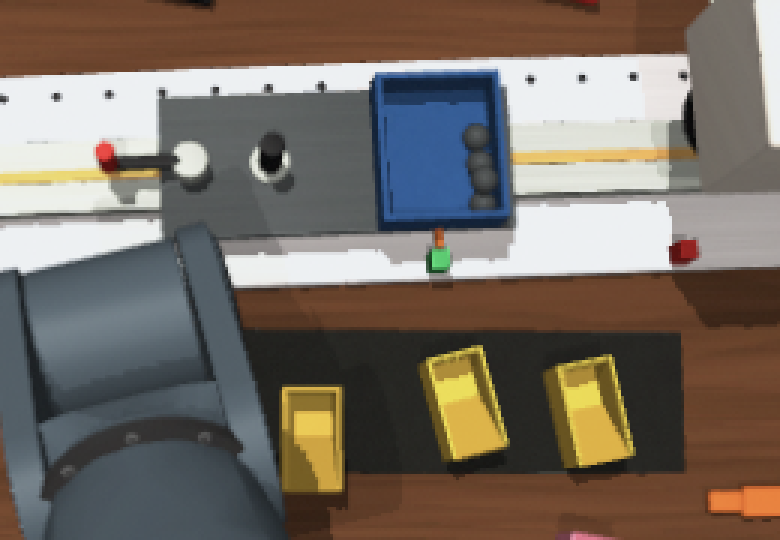

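step_arm:
  xyz:
    - [5,1,35]
    - [5,1,70]
    - [5,1,98]
    - [5,1,110]
    - [5,1,115]
    - [5,1,115]
    - [5,1,115]
  turn:
    - [0,0.008,0]
    - [0,0.008,0]
    - [0,0.008,0]
    - [0,0.008,0]
    - [0,0.008,0]
    - [0,0.008,0]
    - [0,0.008,0]

```text
clock: 42.22
tool_pos: [0.4512, 0.152, 0.025]
tool_rot: [-3.14, 0.003, -0.009]
ft_force: [-0.1, 0.2, -0.6]
finger_gap: 0.528
```

step_arm:
  xyz:
    - [0,0,0]
    - [0,0,0]
    - [0,0,0]
    - [0,0,-20]
    - [0,0,-60]
    - [0,0,-100]
    - [0,0,-100]
  turn:
    - [0,0,0]
    - [0,0,0]
    - [0,0,0]
    - [0,0,0]
    - [0,0,0]
    - [0,0,0]
    - [0,0,0]
  grip: 0.8

```text
clock: 42.8
tool_pos: [0.4531, 0.1532, 0.131]
tool_rot: [-3.138, 0.002, -0.023]
ft_force: [0.9, -0.4, 0.8]
finger_gap: 0.797
```

```bash
python3 - <<'E'
from h import *
st()
cups("side");cups("top")
planh(([.416,.0225,.12],-.5,0))
E
```

```text
t 42.8 pos [0.4531 0.1532 0.131 ] yang -90.1 z [ 0.015  0.003 -1.   ] gap 0.797 F [ 0.9 -0.4  0.8] j [ 0.23  0.36  1.94 -0.    0.83  1.8 ]
side px [270. 225.] size [56.0, 83.0] mid [0.449  0.1469] ang -0.5 ballpx 0
side px [276. 263.] size [54.0, 84.0] mid [0.4152 0.0199] ang -0.4 ballpx 0
side px [308. 299.] size [52.0, 84.0] mid [ 0.4427 -0.1012] ang 13.5 ballpx 0
side px [326. 337.] size [52.0, 86.0] mid [ 0.4362 -0.2035] ang 10.0 ballpx 0
top px [354. 215.] size [49.0, 84.0] mid [ 0.4443 -0.098 ] ang 13.9 ballpx 0
top px [396. 217.] size [50.0, 84.0] mid [ 0.4362 -0.2017] ang 11.0 ballpx 0
top px [303. 226.] size [45.0, 81.0] mid [0.417  0.0234] ang -0.9 ballpx 0
xyz [-34.6, 130.2, 5.5] turn [-0.002, -0.009, 0.008]
```

step_arm:
  xyz:
    - [-9,33,5]
    - [-17,65,5]
    - [-26,98,5]
    - [-35,130,5]
    - [-35,130,5]
    - [-35,130,5]
    - [-35,130,5]
  turn:
    - [0,-0.009,0.008]
    - [0,-0.009,0.008]
    - [0,-0.009,0.008]
    - [0,-0.009,0.008]
    - [0,-0.009,0.008]
    - [0,-0.009,0.008]
    - [0,-0.009,0.008]

```text
clock: 43.48
tool_pos: [0.4147, 0.0226, 0.1185]
tool_rot: [-3.14, 0.016, 0.008]
ft_force: [-0.0, 0.1, 0.3]
finger_gap: 0.802
```

```bash
python3 - <<'E'
from h import *
st();planh(([.416,.0225,.018],-.5,0));cups("side")
E
```

```text
t 43.4833 pos [0.4147 0.0226 0.1185] yang -90.6 z [-0.005  0.001 -1.   ] gap 0.802 F [-0.   0.1  0.3] j [-0.06  0.29  2.08  0.    0.78  1.52]
xyz [1.9, 0.3, 100.5] turn [-0.001, 0.005, -0.001]
side px [265. 227.] size [55.0, 56.0] mid [0.4355 0.1473] ang -0.7 ballpx 0
side px [276. 263.] size [54.0, 84.0] mid [0.4152 0.0201] ang -0.0 ballpx 0
side px [308. 299.] size [51.0, 84.0] mid [ 0.4426 -0.1008] ang 13.7 ballpx 0
side px [326. 337.] size [52.0, 86.0] mid [ 0.4359 -0.2036] ang 11.0 ballpx 0
```

step_arm:
  xyz:
    - [1,0,35]
    - [1,0,70]
    - [1,0,100]
    - [1,0,100]
    - [1,0,100]
  turn:
    - [0,0,0]
    - [0,0,0]
    - [0,0,0]
    - [0,0,0]
    - [0,0,0]

```text
clock: 43.95
tool_pos: [0.4146, 0.0233, 0.0184]
tool_rot: [-3.14, 0.012, 0.012]
ft_force: [0.1, -0.1, 0.9]
finger_gap: 0.801
```

step_arm:
  xyz:
    - [0,0,0]
    - [0,0,0]
    - [0,0,0]
    - [0,0,0]
    - [0,0,-12]
    - [15,0,-12]
    - [30,0,-12]
    - [30,0,-3]
    - [30,0,-3]
    - [30,0,-3]
  turn:
    - [0,0,0]
    - [0,0,0]
    - [0,0,0]
    - [0,0,0]
    - [0,0,0]
    - [0,0,0]
    - [0,0,0]
    - [0,0,0]
    - [0,0,0]
    - [0,0,0]
  grip: 0.0

```text
clock: 44.78
tool_pos: [0.4444, 0.0223, 0.0219]
tool_rot: [-3.14, 0.014, 0.008]
ft_force: [0.4, 0.4, -0.9]
finger_gap: 0.531
```

step_arm:
  xyz:
    - [0,0,0]
    - [0,0,0]
    - [0,0,0]
    - [0,0,-20]
    - [0,0,-60]
    - [0,0,-100]
    - [0,0,-100]
  turn:
    - [0,0,0]
    - [0,0,0]
    - [0,0,0]
    - [0,0,0]
    - [0,0,0]
    - [0,0,0]
    - [0,0,0]
  grip: 0.8

```text
clock: 45.37
tool_pos: [0.4487, 0.022, 0.1279]
tool_rot: [-3.141, 0.014, -0.008]
ft_force: [1.6, -0.6, 1.4]
finger_gap: 0.799
```

```bash
python3 - <<'E'
from h import *
st()
cups("side");cups("top")
plan(([.55,.15,.2],2,0),([.6253,.182,.14],1.9,0))
overlay("f1.png","side",(120,380,180,480),2)
E
```

```text
t 45.3667 pos [0.4487 0.022  0.1279] yang -90.5 z [ 0.005  0.001 -1.   ] gap 0.799 F [ 1.6 -0.6  1.4] j [-0.06  0.32  2.    0.    0.81  1.52]
side px [270. 225.] size [55.0, 83.0] mid [0.4489 0.1472] ang -0.5 ballpx 0
side px [287. 260.] size [55.0, 84.0] mid [0.4433 0.0178] ang -0.4 ballpx 0
side px [308. 299.] size [52.0, 84.0] mid [ 0.4427 -0.1011] ang 13.5 ballpx 0
side px [326. 337.] size [52.0, 86.0] mid [ 0.4359 -0.2035] ang 11.1 ballpx 0
top px [250. 213.] size [45.0, 81.0] mid [0.4519 0.1517] ang -0.5 ballpx 0
top px [396. 217.] size [51.0, 84.0] mid [ 0.4361 -0.2014] ang 11.0 ballpx 0
xyz [102.4, -128.9, -76.8] turn [-0.002, 0.0, -1.615]
xyz [177.4, -161.6, -16.9] turn [-0.002, 0.0, -1.613]
```

View pics/f1.png

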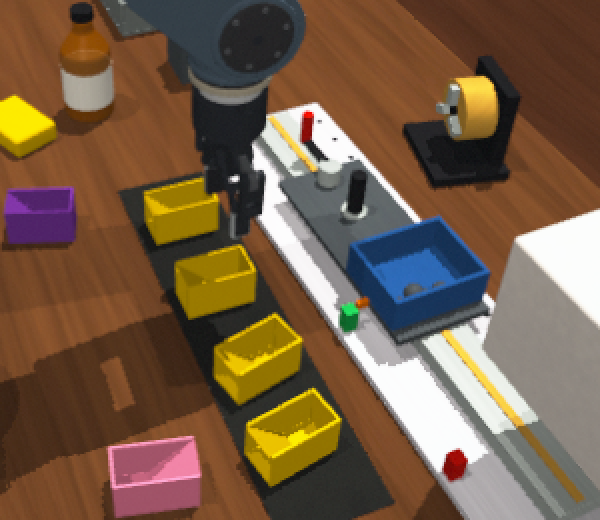

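step_arm:
  xyz:
    - [0,0,-35]
    - [15,-18,-72]
    - [40,-50,-75]
    - [65,-80,-75]
    - [90,-112,-75]
    - [115,-134,-60]
    - [140,-145,-45]
    - [160,-154,-30]
    - [178,-161,-17]
    - [178,-161,-17]
  turn:
    - [0,0,-0.12]
    - [0,0,-0.24]
    - [0,0,-0.36]
    - [0,0,-0.48]
    - [0,0,-0.6]
    - [0,0,-0.72]
    - [0,0,-0.84]
    - [0,0,-0.96]
    - [0,0,-1.08]
    - [0,0,-1.2]
  grip: 0.4

```text
clock: 46.35
tool_pos: [0.6255, 0.1821, 0.1326]
tool_rot: [-2.591, -1.767, 0.014]
ft_force: [0.7, -0.4, 0.0]
finger_gap: 0.399
```

```bash
python3 - <<'E'
from h import *
st();plan(([.627,.182,.14],1.9,0))
E
```

```text
t 46.35 pos [0.6255 0.1821 0.1326] yang -21.4 z [-0.01 -0.   -1.  ] gap 0.399 F [ 0.7 -0.4  0. ] j [0.21 0.64 1.44 0.   1.06 0.58]
xyz [0.5, 1.3, -7.4] turn [-0.01, 0.002, -0.407]
```

step_arm:
  xyz:
    - [0.5,1.3,-7]
    - [0.5,1.3,-7]
    - [0.5,1.3,-7]
    - [0.5,1.3,-7]
    - [0.5,1.3,-7]
    - [0.5,1.3,-7]
  turn:
    - [-0.005,0,-0.12]
    - [-0.01,0,-0.24]
    - [-0.01,0,-0.36]
    - [-0.01,0,-0.407]
    - [-0.01,0,-0.407]
    - [-0.01,0,-0.407]

```text
clock: 46.85
tool_pos: [0.6262, 0.1813, 0.1436]
tool_rot: [2.192, 2.247, 0.002]
ft_force: [0.1, 0.2, 0.4]
finger_gap: 0.4
```

```bash
python3 - <<'E'
from h import *
st();plan(([.627,.1825,.079],1.9,0))
overlay("f2.png","side",(130,260,230,420),4)
E
```

```text
t 46.85 pos [0.6262 0.1813 0.1436] yang 1.4 z [ 0.003 -0.001 -1.   ] gap 0.4 F [0.1 0.2 0.4] j [ 0.21  0.62  1.45 -0.    1.07  0.19]
xyz [1.3, 0.7, 64.6] turn [0.003, 0.001, -0.008]
```

View pics/f2.png

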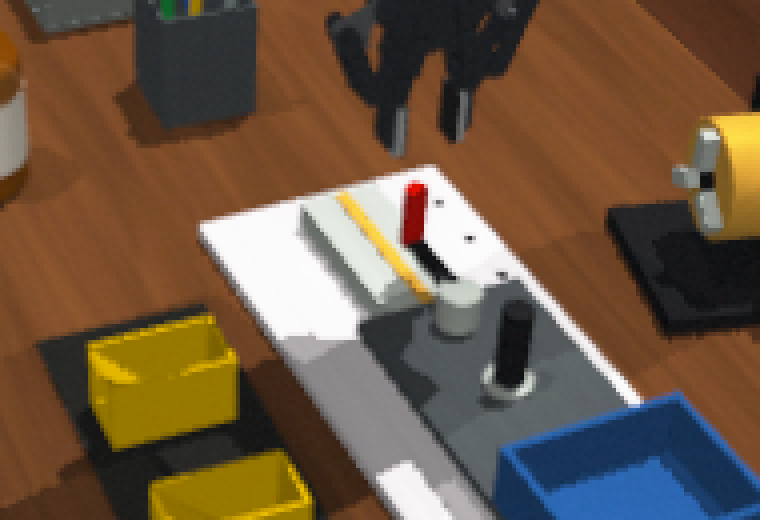

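step_arm:
  xyz:
    - [1,0.5,32]
    - [1,0.5,64]
    - [1,0.5,64]
    - [1,0.5,64]
  turn:
    - [0,0,0]
    - [0,0,0]
    - [0,0,0]
    - [0,0,0]

```text
clock: 47.23
tool_pos: [0.6267, 0.1822, 0.08]
tool_rot: [2.191, 2.248, 0.0]
ft_force: [-0.3, 0.4, 1.2]
finger_gap: 0.397
```

step_arm:
  xyz:
    - [0,0,0]
    - [0,0,0]
    - [0,0,0]
  turn:
    - [0,0,0]
    - [0,0,0]
    - [0,0,0]
  grip: 0.26

```text
clock: 47.48
tool_pos: [0.6285, 0.1826, 0.0831]
tool_rot: [2.188, 2.247, 0.009]
ft_force: [-0.6, 0.2, -1.5]
finger_gap: 0.26
```

```bash
python3 - <<'E'
from h import *
st();arc((.6277,.1179),0,1.45,15,.079)
E
```

```text
t 47.4833 pos [0.6285 0.1826 0.0831] yang 1.5 z [ 0.008 -0.    -1.   ] gap 0.26 F [-0.6  0.2 -1.5] j [ 0.21  0.7   1.48 -0.    0.96  0.19]
xyz [0.0, -9.2, 4.0] turn [0.008, 0.001, -0.103]
xyz [-0.9, -15.4, 4.0] turn [0.008, 0.001, -0.2]
xyz [-2.5, -21.5, 3.9] turn [0.008, 0.002, -0.296]
xyz [-4.6, -27.4, 3.9] turn [0.008, 0.002, -0.393]
xyz [-7.3, -33.1, 3.8] turn [0.008, 0.002, -0.49]
xyz [-10.5, -38.5, 3.8] turn [0.008, 0.003, -0.586]
xyz [-14.2, -43.5, 3.8] turn [0.008, 0.003, -0.683]
xyz [-18.4, -48.2, 3.7] turn [0.007, 0.003, -0.78]
xyz [-23.0, -52.5, 3.7] turn [0.007, 0.004, -0.876]
xyz [-28.0, -56.2, 3.7] turn [0.007, 0.004, -0.973]
xyz [-33.4, -59.5, 3.6] turn [0.007, 0.005, -1.07]
xyz [-39.0, -62.3, 3.6] turn [0.007, 0.005, -1.166]
xyz [-44.9, -64.5, 3.6] turn [0.007, 0.005, -1.263]
xyz [-51.0, -66.1, 3.6] turn [0.006, 0.006, -1.36]
xyz [-57.2, -67.1, 3.6] turn [0.006, 0.006, -1.456]
```

step_arm:
  xyz:
    - [0,-8,2]
    - [-0.9,-14.4,2]
    - [-2.5,-20.5,2]
    - [-4.6,-26.4,2]
    - [-7.3,-32.1,2]
    - [-10.5,-37.5,2]
    - [-14.2,-42.5,2]
    - [-18.4,-47.2,2]
    - [-23,-51.5,2]
    - [-28,-55.5,2]
  turn:
    - [0,0,-0.1]
    - [0,0,-0.2]
    - [0,0,-0.296]
    - [0,0,-0.393]
    - [0,0,-0.49]
    - [0,0,-0.586]
    - [0,0,-0.683]
    - [0,0,-0.78]
    - [0,0,-0.876]
    - [0,0,-0.973]

```text
clock: 48.32
tool_pos: [0.5736, 0.1529, 0.0804]
tool_rot: [0.875, 3.009, 0.003]
ft_force: [1.8, 0.9, 0.4]
finger_gap: 0.261
```

```bash
python3 - <<'E'
from h import *
st();arc((.6277,.1179),.967,1.46,5,.079)
overlay("f3.png","side",(130,330,230,480),2)
E
```

```text
t 48.3167 pos [0.5736 0.1529 0.0804] yang 57.6 z [ 0.008 -0.    -1.   ] gap 0.261 F [1.8 0.9 0.4] j [ 0.18  0.61  1.66 -0.    0.87 -0.82]
xyz [0.2, -6.6, 1.4] turn [0.004, 0.007, -0.094]
xyz [-0.7, -13.0, 1.3] turn [0.004, 0.007, -0.193]
xyz [-2.2, -19.2, 1.3] turn [0.003, 0.008, -0.291]
xyz [-4.3, -25.2, 1.3] turn [0.003, 0.008, -0.39]
xyz [-7.1, -31.0, 1.3] turn [0.002, 0.008, -0.488]
```

View pics/f3.png

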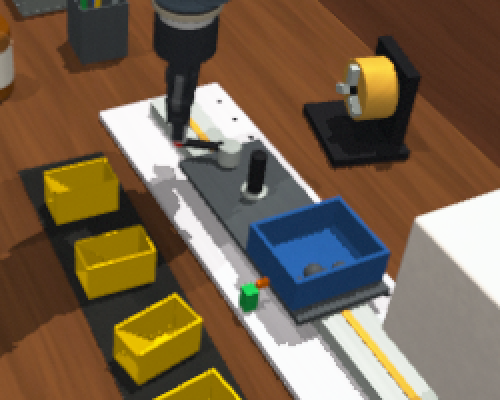

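step_arm:
  xyz:
    - [0.2,-6.6,0]
    - [-0.7,-13,0]
    - [-2.2,-19.2,0]
    - [-4.3,-25.2,0]
    - [-7,-30.5,0]
    - [-7,-30.5,0]
  turn:
    - [0,0.004,-0.094]
    - [0,0.004,-0.19]
    - [0,0.005,-0.29]
    - [0,0.006,-0.39]
    - [0,0.006,-0.48]
    - [0,0.006,-0.48]

```text
clock: 48.87
tool_pos: [0.5632, 0.1232, 0.0801]
tool_rot: [0.141, 3.136, 0.003]
ft_force: [-0.2, 0.7, 0.4]
finger_gap: 0.261
```

```bash
python3 - <<'E'
from h import *
st();plan(([.563,.122,.16],85,0),([.6293,.053,.16],91.9,0))
E
```

```text
t 48.8667 pos [0.5632 0.1232 0.0801] yang 84.9 z [ 0.002  0.002 -1.   ] gap 0.261 F [-0.2  0.7  0.4] j [ 0.13  0.59  1.7   0.    0.85 -1.35]
xyz [-0.1, -1.0, -79.9] turn [0.002, 0.002, -0.002]
xyz [-72.3, -63.8, -79.9] turn [0.002, 0.002, -0.123]
```

step_arm:
  xyz:
    - [0,0,-40]
    - [0,0,-80]
    - [-36,-32,-80]
    - [-72,-64,-80]
    - [-72,-64,-80]
    - [-72,-64,-80]
  turn:
    - [0,0,0]
    - [0,0,0]
    - [0,0,-0.11]
    - [0,0,-0.123]
    - [0,0,-0.123]
    - [0,0,-0.123]
  grip: 0.5

```text
clock: 49.37
tool_pos: [0.6299, 0.0509, 0.1593]
tool_rot: [-0.039, 3.14, 0.001]
ft_force: [0.1, 0.4, -0.2]
finger_gap: 0.501
```

```bash
python3 - <<'E'
from h import *
st();plan(([.6293,.053,.079],91.9,0))
overlay("f4.png","side",(130,330,230,480),2,[],[[.6295,.053,.104]])
E
```

```text
t 49.3667 pos [0.6299 0.0509 0.1593] yang 91.4 z [ 0.001  0.001 -1.   ] gap 0.501 F [ 0.1  0.4 -0.2] j [ 0.01  0.57  1.49  0.    1.07 -1.59]
xyz [0.7, 2.1, 80.3] turn [0.001, 0.001, -0.008]
```

View pics/f4.png

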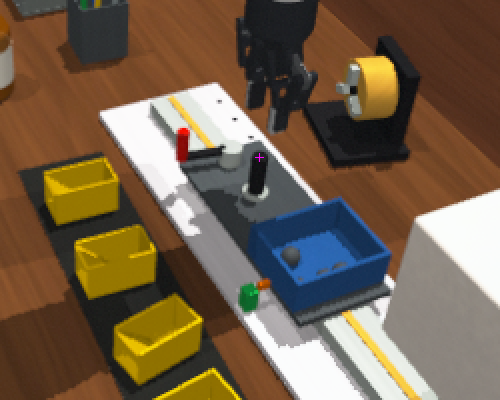

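step_arm:
  xyz:
    - [0.5,2,40]
    - [0.5,2,80]
    - [0.5,2,80]
    - [0.5,2,80]
  turn:
    - [0,0,0]
    - [0,0,-0.008]
    - [0,0,-0.008]
    - [0,0,-0.008]

```text
clock: 49.75
tool_pos: [0.6261, 0.0561, 0.0781]
tool_rot: [0.061, -3.137, -0.002]
ft_force: [0.9, -0.1, 0.2]
finger_gap: 0.502
```

step_arm:
  xyz:
    - [0,0,0]
    - [0,0,0]
    - [0,0,0]
    - [0,0,0]
    - [0,0,0]
  turn:
    - [0,0,0]
    - [0,0,0]
    - [0,0,0]
    - [0,0,0]
    - [0,0,0]
  grip: 0.0

```text
clock: 50.17
tool_pos: [0.6287, 0.0552, 0.0819]
tool_rot: [-0.062, 3.137, 0.001]
ft_force: [-2.5, -1.2, 8.5]
finger_gap: 0.21
```

```bash
python3 - <<'E'
from h import *
st();p=np.array([robot.sense()["tool_pos"] for _ in range(1)]).mean(0)
plan((np.r_[(p-.207*UY)[:2],.079],91.9,0));marks()
E
```

```text
t 50.1667 pos [0.6287 0.0552 0.0819] yang 92.3 z [ 0.003  0.001 -1.   ] gap 0.21 F [-2.5 -1.2  8.5] j [ 0.01  0.67  1.54  0.    0.93 -1.6 ]
xyz [1.4, -207.0, 2.7] turn [0.001, 0.003, 0.007]
green 3 [346.33 163.67] [ 0.5569 -0.0843  0.045 ] along -0.1027
red 58 [427.64 163.48] [ 0.5564 -0.2878  0.045 ] along -0.306
ptr 13 [345.77 159.  ] [ 0.5685 -0.0833  0.045 ] along -0.102
{'green': np.float64(-0.6), 'red': np.float64(-203.9), 'ptr': np.float64(0.0)}
```

step_arm:
  xyz:
    - [0,-5,0]
    - [0.1,-15,0]
    - [0.2,-27,0]
    - [0.3,-39,0]
    - [0.4,-51,0]
    - [0.5,-63,0]
    - [0.5,-75,0]
    - [0.6,-87,0]
    - [0.7,-97,0]
    - [0.7,-104,0]
  turn:
    - [0,0,0]
    - [0,0,0]
    - [0,0,0]
    - [0,0,0]
    - [0,0,0]
    - [0,0,0]
    - [0,0,0]
    - [0,0,0]
    - [0,0,0]
    - [0,0,0]

```text
clock: 51.05
tool_pos: [0.6322, -0.0486, 0.0819]
tool_rot: [-0.062, 3.138, 0.003]
ft_force: [-4.1, 6.2, 10.7]
finger_gap: 0.216
```

step_arm:
  xyz:
    - [0,-5,0]
    - [0.1,-15,0]
    - [0.2,-27,0]
    - [0.3,-39,0]
    - [0.4,-51,0]
    - [0.5,-63,0]
    - [0.5,-75,0]
    - [0.6,-87,0]
    - [0.7,-97,0]
    - [0.7,-102.5,0]
  turn:
    - [0,0,0]
    - [0,0,0]
    - [0,0,0]
    - [0,0,0]
    - [0,0,0]
    - [0,0,0]
    - [0,0,0]
    - [0,0,0]
    - [0,0,0]
    - [0,0,0]

```text
clock: 51.88
tool_pos: [0.6356, -0.1514, 0.0819]
tool_rot: [-0.061, 3.138, 0.002]
ft_force: [-4.5, 7.7, 10.8]
finger_gap: 0.208
```

step_arm:
  xyz:
    - [0,0,0]
    - [0,0,0]
  turn:
    - [0,0,0]
    - [0,0,0]

```text
clock: 52.05
tool_pos: [0.6356, -0.1522, 0.0819]
tool_rot: [-0.062, 3.138, -0.001]
ft_force: [-4.8, -3.4, 8.2]
finger_gap: 0.211
```

```bash
python3 - <<'E'
from h import *
st();marks();fine("red")
overlay("g1.png","side",(200,400,330,480),4,[box([.5595,-.2905,.012],(.016,.016,.03))])
overlay("g1t.png","top",(90,190,330,480),5,[box([.5595,-.2905,.012],(.016,.016,.03))])
E
```

```text
t 52.05 pos [ 0.6356 -0.1522  0.0819] yang 92.2 z [ 0.003 -0.001 -1.   ] gap 0.211 F [-4.8 -3.4  8.2] j [-0.31  0.7   1.48  0.    0.96 -1.92]
green 42 [345.71 166.79] [ 0.5492 -0.0826  0.045 ] along -0.1006
red 3 [350. 150.] [ 0.5909 -0.0945  0.045 ] along -0.114
top no 0 0
side all 130 [407.08 351.68] [ 0.5566 -0.2941  0.035 ] along -312.3 across 546.6
side topface 59 [408.24 348.76] [ 0.5561 -0.2951  0.0465] along -313.3 across 546.0
side ptr 27 [414.63 343.56] [ 0.5749 -0.2889  0.045 ] along -307.7 across 565.0
```

View pics/g1.png

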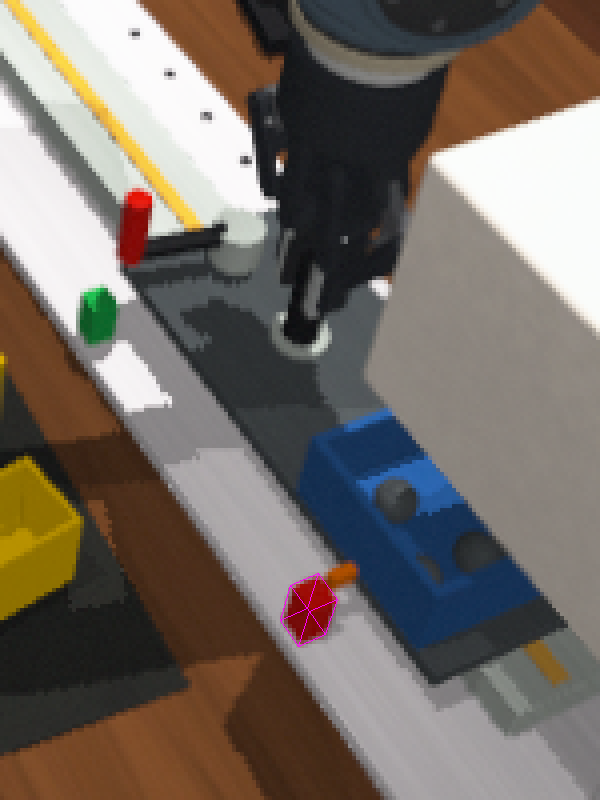

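View pics/g1t.png

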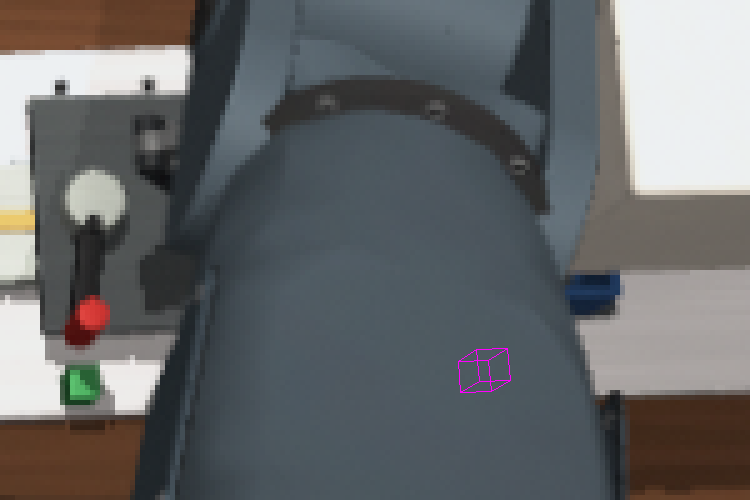

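step_arm:
  xyz:
    - [0,0,0]
    - [0,0,0]
    - [0,0,0]
    - [0,0,-35]
    - [0,0,-68]
    - [0,0,-68]
  turn:
    - [0,0,0]
    - [0,0,0]
    - [0,0,0]
    - [0,0,0]
    - [0,0,0]
    - [0,0,0]
  grip: 0.4

```text
clock: 52.8
tool_pos: [0.6374, -0.1519, 0.1535]
tool_rot: [-0.063, 3.132, -0.003]
ft_force: [1.1, 0.7, 1.9]
finger_gap: 0.398
```

```bash
python3 - <<'E'
from h import *
st();plan(([.57,-.08,.15],82,0))
E
```

```text
t 52.8 pos [ 0.6374 -0.1519  0.1535] yang 92.3 z [ 0.009 -0.002 -1.   ] gap 0.398 F [1.1 0.7 1.9] j [-0.31  0.62  1.43  0.    1.08 -1.92]
xyz [64.5, 74.6, 2.8] turn [-0.001, 0.009, 0.18]
```

step_arm:
  xyz:
    - [22,25,2]
    - [43,50,2]
    - [64,74.5,2]
    - [64,74.5,2]
    - [64,74.5,2]
    - [64,74.5,2]
  turn:
    - [0,0.009,0.06]
    - [0,0.009,0.12]
    - [0,0.009,0.18]
    - [0,0.009,0.18]
    - [0,0.009,0.18]
    - [0,0.009,0.18]

```text
clock: 53.3
tool_pos: [0.5683, -0.0796, 0.1452]
tool_rot: [-0.218, -3.126, -0.001]
ft_force: [1.1, -0.6, -0.2]
finger_gap: 0.399
```

```bash
python3 - <<'E'
from h import *
st();marks();fine("red")
overlay("g2t.png","top",(130,190,360,480),6,[box([.5595,-.2905,.012],(.016,.016,.03))])
i=robot.get_image("top")
a=(150,176,416,438);g=i["pixels"][a[0]:a[1],a[2]:a[3]].astype(int)
d=g[...,0]-(g[...,1]+g[...,2])//2;o=g[...,1]-g[...,2]
print("\n".join(str(r+a[0])+" "+" ".join("%4d"%x if x>25 else "   ." for x in q) for r,q in enumerate(d)))
print("\n".join(str(r+a[0])+" "+" ".join("%4d"%x if x>15 else "   ." for x in q) for r,q in enumerate(o)))
E
```

```text
t 53.3 pos [ 0.5683 -0.0796  0.1452] yang 82.0 z [-0.008  0.001 -1.   ] gap 0.399 F [ 1.1 -0.6 -0.2] j [-0.22  0.5   1.66 -0.    0.99 -1.65]
red 58 [427.66 163.53] [ 0.5563 -0.2878  0.045 ] along -0.306
ptr 17 [428.06 155.65] [ 0.5761 -0.29    0.045 ] along -0.3088
{'red': np.float64(2.8), 'ptr': np.float64(0.0)}
top no 54 0
side all 131 [407.15 351.56] [ 0.5568 -0.294   0.035 ] along -312.2 across 546.8
side topface 59 [408.15 348.46] [ 0.5563 -0.2945  0.0465] along -312.7 across 546.3
side ptr 28 [414.71 343.46] [ 0.5751 -0.2888  0.045 ] along -307.6 across 565.3
150    .    .    .    .    .    .    .    .    .    .    .    .    .    .    .    .    .    .    .    .    .    .
151    .    .    .    .    .    .    .    .    .    .    .    .    .    .    .    .    .    .    .    .    .    .
152    .    .    .    .    .    .    .    .    .    .    .    .    .    .    .    .    .    .    .    .    .    .
153    .    .    .    .    .    .    .    .    .    .    .   34   65   57    .    .    .    .    .    .    .    .
154    .    .    .    .    .    .    .    .    .    .    .   64   91   8
[... 4699 characters left out ...]
.    .    .    .
170    .    .    .    .    .    .    .    .    .    .    .    .    .    .    .    .    .    .    .    .    .    .
171    .    .    .    .    .    .    .   17    .    .    .    .    .    .    .    .    .    .    .    .    .    .
172    .    .    .    .    .    .   23   23   16   16    .    .    .    .    .    .    .    .    .    .   16    .
173    .    .    .    .    .    .   23   25   19    .    .    .    .    .   16    .    .    .    .    .    .    .
174    .    .    .    .    .   19   24   23   23    .    .    .   16    .    .    .   16   16    .    .   16    .
175    .    .    .    .    .   21   23   23   23   19    .    .    .    .    .    .    .    .    .    .    .   16
```

View pics/g2t.png

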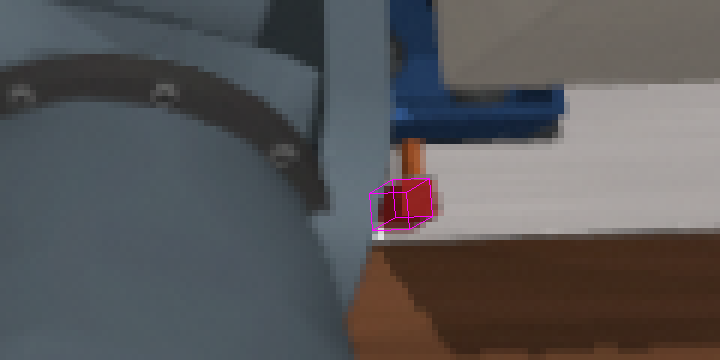

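```bash
python3 - <<'E'
from h import *
i=robot.get_image("top")
for p,z in(((429.2,162.7),.042),((428.4,156),.047),((428.7,156),.047),((346.25,166.2),.042),((346.1,158.5),.047)):
    P=atz(i,p,z);print(p,P.round(4),round(P@UY*1000,2),round(P@UX*1000,1))
C=cloud(i);print(C[160:166,427:433,2].round(3));print(C[154:159,427:431,2].round(3))
# other geometry: tray rim and base plate holes
for yy in(.030,.033,.036): print(yy, [ (P[:2]@[-np.sin(yy),np.cos(yy)]*1000).round(2) for P in (atz(i,(429.2,162.7),.042),atz(i,(428.6,156),.047))])
E
```

```text
(429.2, 162.7) [ 0.5589 -0.2929  0.042 ] -311.2 549.0
(428.4, 156) [ 0.5748 -0.2901  0.047 ] -308.91 564.9
(428.7, 156) [ 0.5748 -0.2909  0.047 ] -309.68 564.9
(346.25, 166.2) [ 0.5512 -0.0844  0.042 ] -102.56 548.1
(346.1, 158.5) [ 0.5693 -0.0839  0.047 ] -102.6 566.2
[[0.041 0.041 0.043 0.044 0.043 0.044]
 [0.042 0.041 0.045 0.039 0.04  0.043]
 [0.041 0.045 0.041 0.043 0.042 0.045]
 [0.043 0.043 0.042 0.044 0.042 0.044]
 [0.041 0.044 0.04  0.041 0.04  0.041]
 [0.045 0.043 0.046 0.044 0.044 0.043]]
[[0.046 0.05  0.049 0.048]
 [0.045 0.051 0.044 0.05 ]
 [0.042 0.05  0.05  0.051]
 [0.042 0.047 0.046 0.044]
 [0.045 0.052 0.051 0.049]]
0.03 [np.float64(-309.55), np.float64(-307.73)]
0.033 [np.float64(-311.2), np.float64(-309.43)]
0.036 [np.float64(-312.84), np.float64(-311.12)]
```

```bash
python3 - <<'E'
from h import *
plan(([.6356,-.1522,.15],92.2,0),([.6356,-.1522,.081],92.2,0))
E
```

```text
xyz [-77.2, -62.1, -6.2] turn [0.001, -0.009, -0.179]
xyz [-77.8, -62.2, 62.8] turn [0.001, -0.009, -0.179]
```

step_arm:
  xyz:
    - [-26,-21,-6]
    - [-52,-42,-6]
    - [-77,-62,-6]
    - [-77,-62,-6]
    - [-77,-62,-6]
    - [-77,-62,-6]
  turn:
    - [0,-0.009,-0.06]
    - [0,-0.009,-0.12]
    - [0,-0.009,-0.179]
    - [0,-0.009,-0.179]
    - [0,-0.009,-0.179]
    - [0,-0.009,-0.179]
  grip: 0.5

```text
clock: 54.1
tool_pos: [0.6348, -0.1515, 0.1494]
tool_rot: [0.06, -3.14, -0.003]
ft_force: [-1.4, -0.6, -0.3]
finger_gap: 0.502
```

```bash
python3 - <<'E'
from h import *
st();plan(([.6356,-.1522,.081],92.2,0))
E
```

```text
t 54.1 pos [ 0.6348 -0.1515  0.1494] yang 92.2 z [-0.001  0.002 -1.   ] gap 0.502 F [-1.4 -0.6 -0.3] j [-0.31  0.62  1.44  0.    1.09 -1.92]
xyz [-0.9, -0.9, 68.4] turn [0.002, -0.001, -0.0]
```

step_arm:
  xyz:
    - [-0.9,-0.9,35]
    - [-0.9,-0.9,68]
    - [-0.9,-0.9,68]
    - [-0.9,-0.9,68]
  turn:
    - [0,0,0]
    - [0,0,0]
    - [0,0,0]
    - [0,0,0]

```text
clock: 54.43
tool_pos: [0.6351, -0.1515, 0.0813]
tool_rot: [0.062, -3.138, -0.004]
ft_force: [0.5, 0.4, 0.6]
finger_gap: 0.498
```

step_arm:
  xyz:
    - [0,0,0]
    - [0,0,0]
    - [0,0,0]
    - [0,0,0]
    - [0,0,0]
  turn:
    - [0,0,0]
    - [0,0,0]
    - [0,0,0]
    - [0,0,0]
    - [0,0,0]
  grip: 0.0

```text
clock: 54.85
tool_pos: [0.6372, -0.1524, 0.0846]
tool_rot: [-0.061, 3.138, 0.001]
ft_force: [-1.9, 2.8, 5.9]
finger_gap: 0.205
```

```bash
python3 - <<'E'
from h import *
st();fine("red")
E
```

```text
t 54.85 pos [ 0.6372 -0.1524  0.0846] yang 92.2 z [ 0.003  0.    -1.   ] gap 0.205 F [-1.9  2.8  5.9] j [-0.31  0.7   1.47  0.    0.97 -1.92]
top no 0 0
side all 130 [407.08 351.68] [ 0.5566 -0.2941  0.035 ] along -312.3 across 546.6
side topface 59 [408.24 348.76] [ 0.5561 -0.2951  0.0465] along -313.3 across 546.0
side ptr 29 [414.59 343.41] [ 0.575  -0.2886  0.045 ] along -307.4 across 565.1
```

step_arm:
  xyz:
    - [0,-1,0]
    - [0,-2,0]
    - [0,-2,0]
    - [0,-2,0]
  turn:
    - [0,0,0]
    - [0,0,0]
    - [0,0,0]
    - [0,0,0]

```text
clock: 55.28
tool_pos: [0.6372, -0.1538, 0.0846]
tool_rot: [-0.061, 3.138, 0.002]
ft_force: [-0.3, 5.2, 7.7]
finger_gap: 0.209
```

```bash
python3 - <<'E'
from h import *
st();fine("red")
E
```

```text
t 55.2833 pos [ 0.6372 -0.1538  0.0846] yang 92.2 z [ 0.003  0.001 -1.   ] gap 0.209 F [-0.3  5.2  7.7] j [-0.31  0.7   1.47  0.    0.97 -1.92]
top no 0 0
side all 131 [407.11 351.63] [ 0.5567 -0.2941  0.035 ] along -312.3 across 546.7
side topface 59 [408.22 348.68] [ 0.5561 -0.2949  0.0465] along -313.1 across 546.1
side ptr 25 [415.44 343.96] [ 0.5758 -0.2903  0.045 ] along -309.1 across 565.9
```

Pointer moved ~1.6 mm. Release, go to the knob, re-check.

step_arm:
  xyz:
    - [0,0,0]
    - [0,0,0]
    - [0,0,0]
    - [0,0,-35]
    - [0,0,-68]
    - [0,0,-68]
  turn:
    - [0,0,0]
    - [0,0,0]
    - [0,0,0]
    - [0,0,0]
    - [0,0,0]
    - [0,0,0]
  grip: 0.4

```text
clock: 55.88
tool_pos: [0.639, -0.1554, 0.1568]
tool_rot: [-0.061, 3.132, -0.003]
ft_force: [1.0, -0.6, -0.0]
finger_gap: 0.403
```

```bash
python3 - <<'E'
from h import *
st();plan(([.57,-.0815,.15],82,0))
E
```

```text
t 55.8833 pos [ 0.639  -0.1554  0.1568] yang 92.2 z [ 0.009 -0.002 -1.   ] gap 0.403 F [ 1.  -0.6 -0. ] j [-0.31  0.62  1.42  0.    1.09 -1.92]
xyz [66.2, 76.6, 6.1] turn [-0.001, 0.009, 0.179]
```

step_arm:
  xyz:
    - [22,25,4]
    - [43,50,4]
    - [66,76,4]
    - [66,76,4]
    - [66,76,4]
    - [66,76,4]
  turn:
    - [0,0.004,0.06]
    - [0,0.004,0.12]
    - [0,0.004,0.179]
    - [0,0.004,0.179]
    - [0,0.004,0.179]
    - [0,0.004,0.179]

```text
clock: 56.38
tool_pos: [0.5681, -0.0815, 0.1466]
tool_rot: [-0.218, -3.131, -0.001]
ft_force: [0.8, -0.2, -0.3]
finger_gap: 0.404
```

```bash
python3 - <<'E'
from h import *
st();marks();fine("red")
i=robot.get_image("top")
a=(152,167,424,436);g=i["pixels"][a[0]:a[1],a[2]:a[3]].astype(int)
d=g[...,0]-(g[...,1]+g[...,2])//2
print("\n".join(str(r+a[0])+" "+" ".join("%4d"%x if x>25 else "   ." for x in q) for r,q in enumerate(d)))
pk=[.5701,-.0814];plan(([.5701,-.0814,.079],82,0))
overlay("g3.png","side",(190,350,300,480),3,[],[[.5701,-.0814,.108],[.5701,-.0814,.07],[.6343,-.0903,.072]])
E
```

```text
t 56.3833 pos [ 0.5681 -0.0815  0.1466] yang 82.0 z [-0.003  0.001 -1.   ] gap 0.404 F [ 0.8 -0.2 -0.3] j [-0.22  0.49  1.66  0.    0.99 -1.66]
red 54 [427.93 163.54] [ 0.5563 -0.2885  0.045 ] along -0.3067
ptr 13 [428.77 156.  ] [ 0.5753 -0.2917  0.045 ] along -0.3106
{'red': np.float64(3.9), 'ptr': np.float64(0.0)}
top no 46 0
side all 131 [407.15 351.56] [ 0.5568 -0.294   0.035 ] along -312.2 across 546.8
side topface 57 [408.28 348.44] [ 0.5565 -0.2945  0.0465] along -312.7 across 546.5
side ptr 24 [415.54 344.  ] [ 0.576  -0.2904  0.045 ] along -309.3 across 566.1
152    .    .    .    .    .    .    .    .    .    .    .    .
153    .    .    .    .   40   65   50    .    .    .    .    .
154    .    .    .   34   74   98   63    .    .    .    .    .
155    .    .    .   33   72  101   65    .    .    .    .    .
156    .    .    .   33   71  100   78   30    .    .    .    .
157    .    .    .   33   71   99   79   33    .    .    .    .
158    .    .    .    .   70  100   80   32    .    .    .    .
159    .    .    .    .   47   45   26    .    .    .    .    .
160    .    .   52  116  118  118  115  115   47    .    .    .
161    .    .   73  111  111  111  111  113   46    .    .    .
162    .   53   82  114  111  112  111  112   58    .    .    .
163    .   54   73  113  111  111  112  113   60    .    .    .
164    .   70   70  114  112  111  111  111   71    .    .    .
165    .   70   78  109  108  108  109  108   74   27    .    .
166    .   71   68   70   71   65   55   36    .    .    .    .
xyz [-2.5, 0.6, 66.9] turn [0.001, -0.004, -0.001]
```

View pics/g3.png

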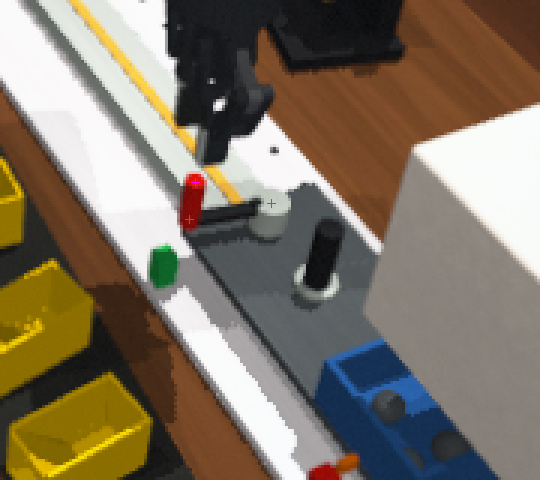

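step_arm:
  xyz:
    - [-2,0.5,33]
    - [-2,0.5,67]
    - [-2,0.5,67]
    - [-2,0.5,67]
  turn:
    - [0,0,0]
    - [0,0,0]
    - [0,0,0]
    - [0,0,0]

```text
clock: 56.97
tool_pos: [0.5685, -0.0808, 0.0783]
tool_rot: [-0.219, -3.126, -0.003]
ft_force: [-0.9, -0.6, 0.2]
finger_gap: 0.401
```

step_arm:
  xyz:
    - [0,0,0]
    - [0,0,0]
    - [0,0,0]
  turn:
    - [0,0,0]
    - [0,0,0]
    - [0,0,0]
  grip: 0.26

```text
clock: 57.22
tool_pos: [0.57, -0.081, 0.0808]
tool_rot: [-0.219, -3.132, -0.001]
ft_force: [-0.5, 0.3, -0.7]
finger_gap: 0.262
```

```bash
python3 - <<'E'
from h import *
st();arc((.6343,-.0903),1.4,0.4,10,.079)
E
```

```text
t 57.2167 pos [ 0.57   -0.081   0.0808] yang 82.0 z [-0.001  0.001 -1.   ] gap 0.262 F [-0.5  0.3 -0.7] j [-0.22  0.59  1.7   0.    0.86 -1.65]
xyz [-0.2, 6.1, 1.8] turn [0.001, -0.002, 0.098]
xyz [-1.2, 12.5, 1.8] turn [0.0, -0.002, 0.198]
xyz [-2.8, 18.8, 1.8] turn [0.0, -0.002, 0.298]
xyz [-5.0, 24.9, 1.8] turn [0.0, -0.002, 0.398]
xyz [-7.8, 30.8, 1.8] turn [0.0, -0.002, 0.498]
xyz [-11.2, 36.3, 1.8] turn [0.0, -0.002, 0.598]
xyz [-15.1, 41.5, 1.8] turn [0.0, -0.002, 0.698]
xyz [-19.5, 46.3, 1.8] turn [-0.0, -0.002, 0.798]
xyz [-24.4, 50.6, 1.8] turn [-0.0, -0.002, 0.898]
xyz [-29.7, 54.4, 1.8] turn [-0.0, -0.002, 0.998]
```

step_arm:
  xyz:
    - [-0.2,6.1,1.5]
    - [-1.2,12.5,1.5]
    - [-2.8,18.8,1.5]
    - [-5,24.9,1.5]
    - [-7.8,30.8,1.5]
    - [-11.2,36.3,1.5]
    - [-15.1,41.5,1.5]
    - [-19.5,46.3,1.5]
    - [-24.4,50.6,1.5]
    - [-29.7,54.4,1.5]
  turn:
    - [0,0,0.098]
    - [0,0,0.198]
    - [0,0,0.298]
    - [0,0,0.398]
    - [0,0,0.498]
    - [0,0,0.598]
    - [0,0,0.698]
    - [0,0,0.798]
    - [0,0,0.898]
    - [0,0,0.998]

```text
clock: 58.05
tool_pos: [0.6063, -0.0307, 0.0785]
tool_rot: [-1.697, -2.639, 0.001]
ft_force: [-2.7, 0.7, 1.4]
finger_gap: 0.263
```

```bash
python3 - <<'E'
from h import *
st();arc((.6343,-.0903),.4,-.1,5,.079);fine("red")
E
```

```text
t 58.05 pos [ 0.6063 -0.0307  0.0785] yang 24.5 z [-0.004  0.001 -1.   ] gap 0.263 F [-2.7  0.7  1.4] j [-0.13  0.64  1.61  0.    0.9  -0.56]
xyz [-1.1, 6.9, -0.5] turn [-0.003, -0.003, 0.095]
xyz [-2.0, 13.4, -0.5] turn [-0.003, -0.003, 0.195]
xyz [-3.6, 19.7, -0.5] turn [-0.003, -0.002, 0.295]
xyz [-5.8, 25.8, -0.6] turn [-0.003, -0.002, 0.395]
xyz [-8.6, 31.6, -0.6] turn [-0.004, -0.002, 0.495]
top no 54 0
side all 130 [407.12 351.61] [ 0.5567 -0.294   0.035 ] along -312.2 across 546.7
side topface 59 [408.   348.54] [ 0.5559 -0.2945  0.0465] along -312.7 across 545.9
side ptr 27 [415.37 343.93] [ 0.5757 -0.2902  0.045 ] along -309.0 across 565.9
```

step_arm:
  xyz:
    - [-1,6.9,0]
    - [-2,13.4,0]
    - [-3.6,19.7,0]
    - [-5,24.5,0]
    - [-6,27,0]
    - [-7,30,0]
    - [-7,32,0]
    - [-7,32,0]
  turn:
    - [0,0,0.095]
    - [0,0,0.195]
    - [0,0,0.295]
    - [0,0,0.37]
    - [0,0,0.395]
    - [0,0,0.395]
    - [0,0,0.395]
    - [0,0,0.395]

```text
clock: 58.82
tool_pos: [0.6375, -0.0244, 0.0777]
tool_rot: [-2.172, -2.264, 0.006]
ft_force: [-5.2, -2.6, 4.0]
finger_gap: 0.261
```

```bash
python3 - <<'E'
from h import *
st();fine("red")
E
```

```text
t 58.8167 pos [ 0.6375 -0.0244  0.0777] yang 2.4 z [-0.006  0.001 -1.   ] gap 0.261 F [-5.2 -2.6  4. ] j [-0.11  0.69  1.52  0.    0.94 -0.15]
top no 54 0
side all 131 [407.15 351.56] [ 0.5568 -0.294   0.035 ] along -312.2 across 546.8
side topface 57 [408.28 348.44] [ 0.5565 -0.2945  0.0465] along -312.7 across 546.5
side ptr 28 [415.29 344.  ] [ 0.5755 -0.2902  0.045 ] along -309.1 across 565.6
```

step_arm:
  xyz:
    - [0,2,0]
    - [0,4,0]
    - [0,5,0]
    - [0,5,0]
  turn:
    - [0,0,0]
    - [0,0,0]
    - [0,0,0]
    - [0,0,0]

```text
clock: 59.25
tool_pos: [0.6381, -0.0243, 0.0773]
tool_rot: [-2.166, -2.258, 0.017]
ft_force: [-30.6, -3.1, 19.4]
finger_gap: 0.257
```

step_arm:
  xyz:
    - [0,-5,0]
    - [0,-8,0]
    - [0,-8,-40]
    - [0,-8,-80]
    - [0,-8,-110]
    - [0,-8,-110]
  turn:
    - [0,0,0]
    - [0,0,0]
    - [0,0,0]
    - [0,0,0]
    - [0,0,0]
    - [0,0,0]
  grip: 0.4

```text
clock: 59.75
tool_pos: [0.6386, -0.0246, 0.1946]
tool_rot: [2.173, 2.262, 0.008]
ft_force: [0.7, -0.7, -0.1]
finger_gap: 0.402
```

```bash
python3 - <<'E'
from h import *
st();plan(([.42,.26,.26],2,0))
E
```

```text
t 59.75 pos [ 0.6386 -0.0246  0.1946] yang 2.3 z [ 0.007  0.    -1.   ] gap 0.402 F [ 0.7 -0.7 -0.1] j [-0.11  0.54  1.45  0.    1.14 -0.15]
xyz [293.1, -206.5, -66.9] turn [0.007, 0.0, 0.005]
```

step_arm:
  xyz:
    - [290,-206,-67]
    - [290,-206,-67]
    - [290,-206,-67]
    - [290,-206,-67]
    - [290,-206,-67]
    - [290,-206,-67]
    - [290,-206,-67]
    - [290,-206,-67]
    - [290,-206,-67]
    - [290,-206,-67]
  turn:
    - [0,0,0]
    - [0,0,0]
    - [0,0,0]
    - [0,0,0]
    - [0,0,0]
    - [0,0,0]
    - [0,0,0]
    - [0,0,0]
    - [0,0,0]
    - [0,0,0]

```text
clock: 60.58
tool_pos: [0.4168, 0.261, 0.257]
tool_rot: [-2.17, -2.266, -0.002]
ft_force: [0.5, 0.3, 0.0]
finger_gap: 0.401
```

```bash
python3 - <<'E'
from h import *
st();cups("side");cups("top");marks();fine("red")
save(robot.get_image("top"),"h1t.png");overlay("h1.png","side",(120,400,180,480),2)
E
```

```text
t 60.5833 pos [0.4168 0.261  0.257 ] yang 2.5 z [-0.002  0.003 -1.   ] gap 0.401 F [0.5 0.3 0. ] j [0.46 0.22 1.77 0.   1.16 0.42]
side px [270. 225.] size [55.0, 83.0] mid [0.449  0.1472] ang -0.5 ballpx 0
side px [287. 260.] size [55.0, 85.0] mid [0.4428 0.0179] ang -0.4 ballpx 0
side px [308. 299.] size [52.0, 84.0] mid [ 0.4427 -0.1012] ang 13.7 ballpx 0
side px [326. 337.] size [52.0, 86.0] mid [ 0.436  -0.2036] ang 11.0 ballpx 0
top px [250. 213.] size [45.0, 81.0] mid [0.4519 0.1517] ang -0.5 ballpx 0
top px [354. 214.] size [48.0, 84.0] mid [ 0.4443 -0.0982] ang 14.1 ballpx 0
top px [304. 215.] size [43.0, 82.0] mid [0.4457 0.0216] ang -0.9 ballpx 0
top px [396. 217.] size [50.0, 84.0] mid [ 0.4362 -0.2016] ang 11.0 ballpx 0
green 44 [345.82 166.52] [ 0.5498 -0.0829  0.045 ] along -0.1009
red 58 [427.64 163.45] [ 0.5565 -0.2878  0.045 ] along -0.306
ptr 12 [428.67 155.92] [ 0.5755 -0.2915  0.045 ] along -0.3103
{'green': np.float64(209.4), 'red': np.float64(4.4), 'ptr': np.float64(0.0)}
top no 55 0
side all 129 [407.09 351.64] [ 0.5566 -0.2941  0.035 ] along -312.3 across 546.6
side topface 58 [408.03 348.72] [ 0.5557 -0.2949  0.0465] along -313.1 across 545.7
side ptr 25 [415.44 343.96] [ 0.5758 -0.2903  0.045 ] along -309.1 across 565.9
```

View pics/h1.png

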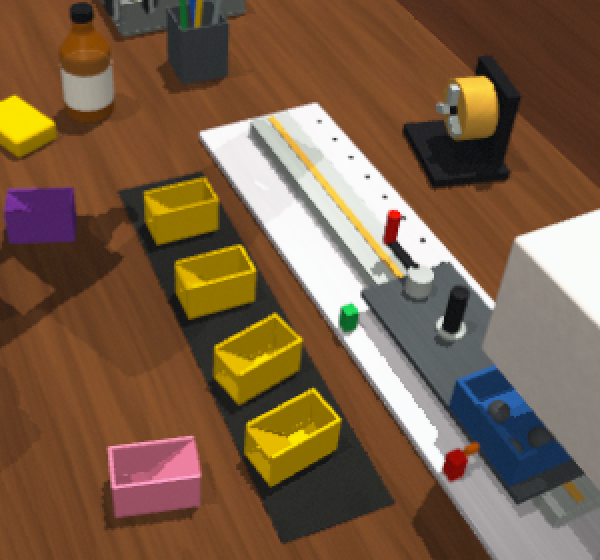

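View pics/h1t.png

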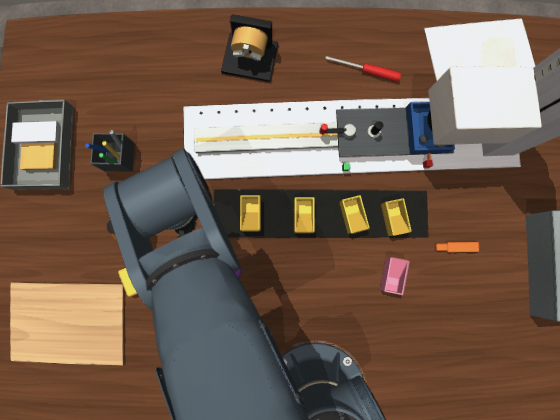

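```bash
python3 -c "
from rig import robot
print(robot.hand_in())"
```

```text
the job is handed in; nothing more can be done
None
```

The job is finished and handed in at about 61 s of the 210 s.

**What I did**
- I released the clamp, slid the carriage to the green mark and locked it against the end stop (29 N at the knob).
- All four cups held a ball. I tipped each one into the blue tray and put the cups back on the mat.
- Cup 2 was knocked a few centimetres aside during the run, leaving its lip over the mat edge. I picked it up and put it back fully on the mat.
- I then released the clamp, slid the carriage to the red mark, corrected it by about 1.6 mm and locked it against the stop again (31 N).

**Last checks**
- **Cups:** all four stand upright, empty and on the mat in both camera views.
- **Clamp:** the lever lies along the rail in the locked position.
- **Pointer:** it is within about 0.5–1 mm of the red mark by my pixel estimate. The raw blob centres differ by 4.4 mm in the top view and 3.2 mm in the side view. I put that down to the visible side faces and height differences, because the same offsets appeared at the green mark.
- **Balls:** I counted all four in the tray at the green position. After the slide the laser head hides part of the tray, so only two or three are visible. None were seen outside it.
- **Bottle and pen pot:** I never touched either. Both stand in the last side view, but the arm hides the bottle in the top view.

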